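# Load filter holders from barbed hooks into the changer magazine

### The job

Take every filter holder hanging on the barbed hooks off its hook (raise it, tilt it, back it over the barb) and stand it eye uppermost, fully home, in a slot of the black magazine, one to a slot in any order, without letting any drop onto the bench. When all are loaded, press the spring plunger down to its stop for a moment so that the changer registers the set, let it come up again, and put the grey dust cap over it, mouth down and seated on the flange, leaving the other things on the bench where they are.

Things in the scene. Friction and masses are not known exactly. Their poses are not given: they have to be found in the camera images.
- hook_stand: Fixed steel stand. Origin: on the bench below the middle of its rail; x is the way the hooks point (roughly towards the robot), y along the rail, z up. Rail: 10 square, 290 long, centre 95 high, on posts at y -140 and +140; foot plate 10 thick, x -65 to +20, 310 long. Four hooks at y -126, -42, +42, +126, of round wire 6 thick; see hook_barb for their shape. A hook may be empty.
- hook_barb (a point): Centre of the barb of the hook at y = -126 (all alike): a bead 8.4 across with a thin point on it. The hook's wire (6 thick, centre line 95 high) runs level from the rail to x = 62 in the stand's frame, then bends up 60 degrees from level, still outward, for 18 mm to this bead, at x = 71, 110.6 high.
- holder1_mid (a point): Filter holder, flat aluminium plate 40 wide (its y), 6 thick (its x), 84 high (its z), about 70 g; this point is its centre, 42 above its lower edge. Round glass in the lower half; near the top a square eye, 16 by 16, from 60 to 76 above the lower edge. To be gripped across the 40 mm width. The holders are alike; 2 to 4 of the four are present.
- holder2_mid (a point): Holder 2, like holder 1; may be absent. A holder hangs by its eye from the level part of a hook's wire, 30 to 46 mm from the rail, plate across the wire (its x along the hook's x or nearly), lower edge about 22 above the bench.
- holder3_mid (a point): Holder 3, like holder 1; may be absent. Upright it jams on the bent tip of the hook; raised about 5 mm and with its top leaned 30 to 40 degrees towards the rail, the eye follows the wire out, up the slope and over the barb.
- holder4_mid (a point): Holder 4, like holder 1; may be absent.
- magazine: Fixed black block, 146 (its x) by 62 (its y) by 28 high; origin at the centre of its underside. Four slots open at the top at x = -51, -17, +17, +51, each 10 wide (along x) and 44 long (along y), 20 deep (floor at height 8), mouths chamfered 3. All empty at the start. A seated holder has its centre 50 above the bench.
- plunger_base: Fixed plunger housing; origin at the centre of its underside. Round flange 68 diameter, 12 high, then a boss 32 diameter up to 30.
- plunger_top (a point): Centre of the top of the plunger's black head (26 diameter), 47 above the bench when up; it moves down only.
- plunger (a joint): Plunger travel in m: 0 up, 0.010 fully down at its stop; the spring takes about 2 N at first, 6 N at the stop, and pushes it back up.
- cap_mid (a point): Grey dust cap: upside-down cup, 51 diameter, 44 high, inner diameter 43, roof 4 thick (40 deep inside), about 90 g; this point is its centre, 22 above its open rim; z points up to its roof. It starts mouth down on the bench. Over the plunger it rests with its rim on the flange (its centre 34 above the bench) and clears the plunger head.
- heat_sink: Bystander: finned aluminium heat sink, 50 x 60 x 34 high; not to be moved.
- lens_ring: Bystander: small black retaining ring, 31 diameter, 12 high; not to be moved.
- lens_tube: Bystander: short black lens tube, 31 diameter, 34 high; not to be moved.
- driver: Bystander: screwdriver, 160 long, lying down; not to be moved.
- post_clamp: Bystander: black post clamp, 30 x 45 x 18; not to be moved.
- stop_block: Bystander: steel stop block, 35 x 50 x 20; not to be moved.
Things that resemble listed ones, but are neither listed nor needed, are in the scene too. What is shaped like the part that bears holder4_mid but blue or purple is not meant.

How it is judged:
By the outcome, as a careful person would: the job done as asked, in the order asked, and still so for the second after the job is handed in, with the robot touching nothing.
Of holder1, holder2, holder3, holder4 only 2 to 4 are there at a start; the rules pass over those that are not, and their reading is None.
At some moment in a run one of dust_cap may be knocked a few centimetres aside while the robot is not near it.
It also fails if it takes over 210 s, if anything falls off the work surface, if the arm or the gripper's body presses on something with over 40 N, if the wrist force passes 120 N, or if a joint passes its speed limit or range.

### The arm

A 6-joint arm with a two-finger parallel gripper is mounted at the origin on the work surface. World frame = base frame: x ahead of the robot, y to its left, z up, the work surface at z = 0. Lengths are in m, angles in rad, forces in N, time in s.
With the tool pointing down it reaches from about 0.35 to 0.775 m from the base axis. Payload 7.3 kg.
Tool frame: the origin (TCP) lies between the finger pads; the fingertips stand robot.tcp_to_tips ahead of it and the grasp point (between the pads) lies 2 mm behind it (robot.tcp_to_tips is the distance from the TCP to the fingertips, in m); y points along the fingers, x is the direction in which the jaws open and shut, and the axes are right-handed (so a half turn about y gives the same grasp; the last joint's range is limited). The gripper opens to 92 mm and grips with 3 to 60 N. Pads are 19 mm wide; open, the fingers measure 130 mm over their backs; the gripper's body (75 mm by 190 mm) begins 47 mm behind the grasp point.
Start: joints at [1.044, 0.342, 1.524, -0, 1.275, -0.146], TCP at [0.195, 0.487, 0.208] pointing down, gripper open.
Joint ranges: [-2.53, 2.53], [-0.77, 2.02], [0.04, 2.7], [-1, 4.14], [0.28, 2.66], [-3.11, 3.11]. Speed limits (rad/s): [2.57, 2.57, 3.14, 3.14, 3.14, 3.14].

### API

Orientations are given as [roll, pitch, yaw] about the fixed x, y, z axes, in that order (R = Rz(yaw) Ry(pitch) Rx(roll)).
In Python, from cell import status, read_camera, get_calibration, robot gives the robot as it stands.
- The arm moves only by the shell command python3 -m creep 'ROWS' [FORCE]. ROWS is JSON, a list of rows, each an object of numbers: "dx", "dy", "dz": the shift along the tool's x, y, z in m; "rx", "ry", "rz": the turn, a rotation vector about the tool's x, y, z in rad; "gripper": the opening, from 0 (shut) to 1 (fully open). A call has 1 to 20 rows; each row is the pose to reach, as a shift and turn from the pose commanded when the call began, along the tool's axes at that moment; what a row does not reach only later rows make up. A row lasts 1/8 s, in which the tool goes at most 62.5 mm and 10.7 degrees, less where a joint would pass 70% of its speed; a pose out of reach is approached as far as the arm can. A call with a gripper value outside its range is refused whole. The fingers move at their own pace and stop on an object; FORCE is the grip in N (left out, the last holds). Time passes only in rows, so rows that repeat a pose let the fingers close. It gives the time, the measured TCP pose, the force and the opening at its end, in the units of the state.
- status.observe(): the state, without advancing time (a new reading comes with each control period).
- read_camera(name): name is "scene" or "side" or "wrist"; returns (picture, depth): 384x512x3 uint8, red, green, blue; 384x512 float32, m along the optical axis (not along the pixel's ray), 0 where there is no reading.
- get_calibration(name): a dict with "fx", "fy", "cx", "cy" (pixels), "xyz" and "rotation" of the camera in the world; the wrist camera has in their place "mount" (4x4, takes a point from camera to tool coordinates, whose origin is the TCP and whose axes are the tool frame's). Camera axes: x right, y down, z forward; pixel columns grow to the right and rows downward; lengths in m; the calibration is good to about 2 mm. A picture is of the moment at which its call begins: read the wrist's pose just before it. get_calibration takes no time and is no camera call.
- robot.hand_in(): hands the job in, once; it reports no verdict.
The state is a dict: "time": time; "qpos": joint angles; "qvel": joint speeds; "joint_efforts": joint torques, N m; "tool_pos": TCP position; "tool_rot": TCP orientation; "contact_force": force on the tool from outside, world axes, zero at the start; "torque": the same for the moment, N m; "opening": finger opening in m.
Only numpy, scipy, OpenCV 4.12 (cv2) and the standard library are available. Lean on these libraries where they do the work, as an engineer would, in place of code of your own. Each camera call takes 0.05 s, during which the arm holds its last target.

## Working session

There is one attempt and no reset: what is moved stays moved. The work goes in short steps, Python scripts to look and compute and a shell command to move; the robot and the scene stay as the last step left them, time stands still between calls to the robot, and variables do not carry over. Pictures are saved under pics/ and viewed, and the job is handed in when it is done.

```bash
ls -la; mkdir -p pics
python3 - <<'E'
from cell import status, read_camera, get_calibration, robot
import cv2, numpy as np
s=status.observe(); print(s); print(robot.tcp_to_tips)
for n in ["scene","side","wrist"]:
    c=get_calibration(n); print(n,c)
    p,d=read_camera(n); cv2.imwrite(f"pics/{n}0.png",p[:,:,::-1]); np.save(f"pics/{n}0d.npy",d); np.save(f"pics/{n}0p.npy",p)
E
```

```text
total 12
drwxr-xr-x  3 agent agent 4096 Dec  6 10:49 .
drwxr-xr-x 23 root  root  4096 Dec  6 10:49 ..
drwxr-xr-x  2 agent agent 4096 Dec  6 10:49 pics
{'time': 0.0, 'qpos': array([ 1.04401826e+00,  3.42765584e-01,  1.52502367e+00, -3.14376375e-05,
        1.27540186e+00, -1.45968302e-01]), 'qvel': array([ 4.03058228e-04, -4.94466467e-04,  2.26416143e-05,  8.92822972e-04,
        1.32858152e-03, -7.74939499e-04]), 'joint_efforts': array([-1.84161632e-03, -4.31232297e+01, -2.44217008e+01,  7.14785582e-02,
        5.59347065e-02, -1.48425252e-04]), 'tool_pos': array([0.19487662, 0.4870153 , 0.20752043]), 'tool_rot': array([-1.57059357,  0.00158583,  1.1899959 ]), 'contact_force': array([-0.15132236,  0.03250355,  0.64000001]), 'torque': array([-0.00079476, -0.02891808, -0.03592652]), 'opening': 0.09211028905867745}
0.017
scene {'fx': 352.06609472786903, 'fy': 352.06609472786903, 'cx': 254.9622575213434, 'cy': 189.82786273421598, 'xyz': array([ 1.12470509, -0.11856547,  0.84691847]), 'rotation': array([-2.54092789,  0.00331169,  1.52473741])}
side {'fx': 496.1314654815952, 'fy': 496.1314654815952, 'cx': 246.667377122216, 'cy': 182.56570442262228, 'xyz': array([ 0.34051988, -1.05576184,  1.13998574]), 'rotation': array([-2.38324132,  0.01599371, -0.29998381])}
wrist {'fx': 293.12451332488433, 'fy': 293.12451332488433, 'cx': 256.9100813608919, 'cy': 194.80743812543454, 'mount': array([[ 9.99999712e-01,  6.19779336e-04,  4.37809419e-04,
         1.39032271e-04],
       [-2.71257340e-04, -2.46865084e-01,  9.69049822e-01,
        -1.75522237e-01],
       [ 7.08676914e-04, -9.69049661e-01, -2.46864844e-01,
         6.66150657e-02],
       [ 0.00000000e+00,  0.00000000e+00,  0.00000000e+00,
         1.00000000e+00]])}
```

View images.

View pics/scene0.png

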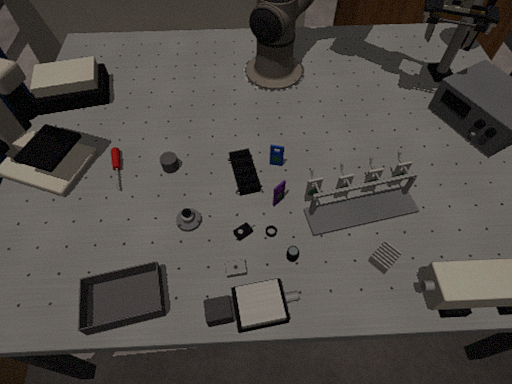

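View pics/side0.png

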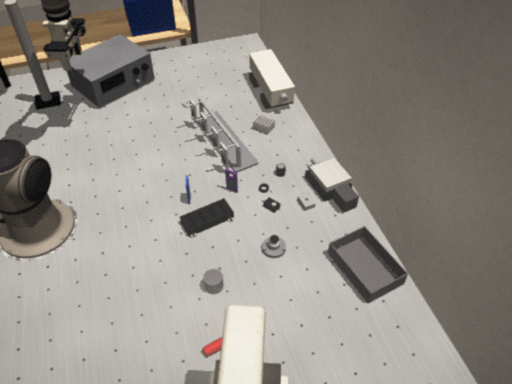

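View pics/wrist0.png

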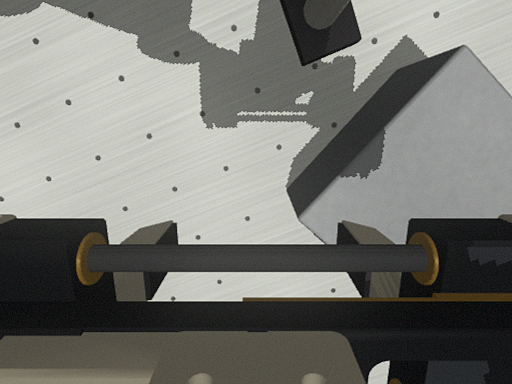

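```bash
cat > h.py <<'E'
import numpy as np, cv2
from scipy.spatial.transform import Rotation as Ro
from cell import status, read_camera, get_calibration, robot
def cam(n, st=None):
    c=get_calibration(n)
    if n=='wrist':
        st=st or status.observe(); R=Ro.from_euler('xyz',st['tool_rot']).as_matrix(); m=c['mount']
        Rc=R@m[:3,:3]; t=np.array(st['tool_pos'])+R@m[:3,3]
    else:
        Rc=Ro.from_euler('xyz',c['rotation']).as_matrix(); t=np.array(c['xyz'])
    return c,Rc,t
def cloud(n,d,st=None):
    c,R,t=cam(n,st); v,u=np.mgrid[0:d.shape[0],0:d.shape[1]]
    P=np.stack([(u-c['cx'])/c['fx']*d,(v-c['cy'])/c['fy']*d,d],-1)
    W=P@R.T+t; W[d==0]=np.nan; return W
def ray(n,u,v,z,st=None):
    c,R,t=cam(n,st); r=R@np.array([(u-c['cx'])/c['fx'],(v-c['cy'])/c['fy'],1.])
    return t+r*(z-t[2])/r[2]
def proj(n,P,st=None):
    c,R,t=cam(n,st); q=(np.atleast_2d(P)-t)@R
    return np.stack([q[:,0]/q[:,2]*c['fx']+c['cx'],q[:,1]/q[:,2]*c['fy']+c['cy']],-1)
def tool(W):  # world displacement -> tool axes
    R=Ro.from_euler('xyz',status.observe()['tool_rot']).as_matrix(); return R.T@np.asarray(W)
E
python3 - <<'E'
from h import *
for n in ['scene','side']:
    d=np.load(f'pics/{n}0d.npy'); p=np.load(f'pics/{n}0p.npy')
    W=cloud(n,d)
    # dump heights at some px
    pts={'scene':[(250,250),(245,170),(277,154),(279,195),(168,160),(187,215),(243,231),(271,230),(293,253),(117,160),(313,188),(360,210)],
         'side':[(100,200),(205,217),(187,186),(232,182),(213,280),(274,240),(272,204),(263,187),(281,168),(215,345)]}[n]
    for u,v in pts: print(n,u,v,np.round(W[v,u],3))
    cr={'scene':(220,120,440,280),'side':(150,80,330,320)}[n]
    c=p[cr[1]:cr[3],cr[0]:cr[2]]; k=3.6 if n=='scene' else 2.5
    c=cv2.resize(c,None,fx=k,fy=k,interpolation=cv2.INTER_CUBIC); c=np.clip(c*1.5,0,255).astype(np.uint8)
    cv2.imwrite(f'pics/{n}0c.png',c[:,:,::-1])
E
```

```text
scene 250 250 [ 0.733 -0.116 -0.003]
scene 245 170 [ 0.493 -0.121  0.029]
scene 277 154 [ 0.455 -0.025  0.05 ]
scene 279 195 [ 0.592 -0.03   0.038]
scene 168 160 [ 0.457 -0.346  0.044]
scene 187 215 [ 0.65  -0.278  0.049]
scene 243 231 [ 0.688 -0.133  0.019]
scene 271 230 [ 0.679 -0.057  0.001]
scene 293 253 [ 0.764 -0.01   0.035]
scene 117 160 [ 0.434 -0.505  0.026]
scene 313 188 [0.594 0.059 0.07 ]
scene 360 210 [0.633 0.193 0.01 ]
side 100 200 [ 0.19   0.055 -0.004]
side 205 217 [ 0.48  -0.136  0.025]
side 187 186 [ 0.451 -0.046  0.075]
side 232 182 [ 0.589 -0.041  0.042]
side 213 280 [ 0.447 -0.361  0.043]
side 274 240 [ 0.638 -0.288  0.042]
side 272 204 [ 0.684 -0.14   0.015]
side 263 187 [ 0.685 -0.054  0.002]
side 281 168 [ 0.756 -0.02   0.032]
side 215 345 [ 0.408 -0.525  0.028]
```

View pics/scene0c.png

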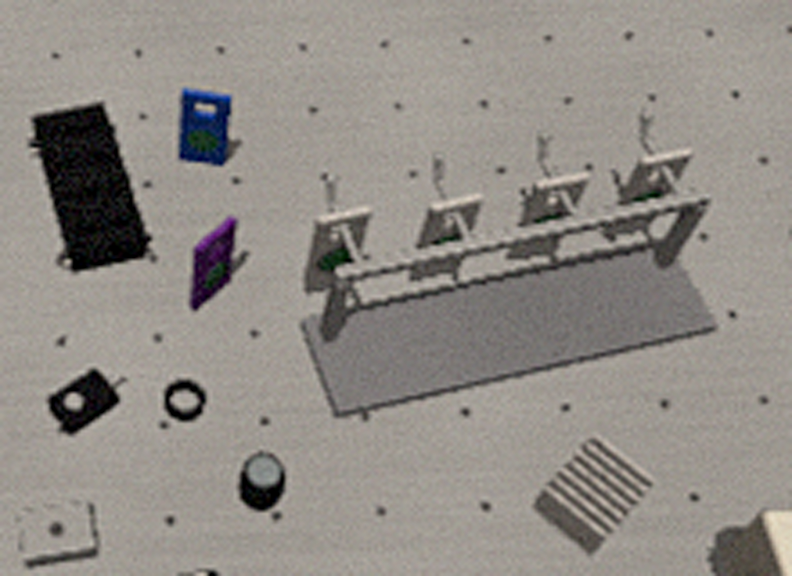

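View pics/side0c.png

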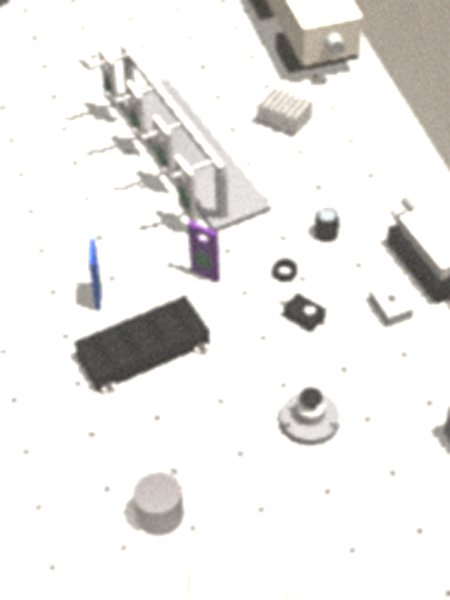

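Run:
```python
from h import *
for n in ['scene','side']:
    d=np.load(f'pics/{n}0d.npy'); W=cloud(n,d)
    m=(W[...,2]>0.085)&(W[...,2]<0.125)&(W[...,0]>0.4)&(W[...,0]<0.7)&(W[...,1]>0.0)&(W[...,1]<0.4)
    P=W[m]; print(n,len(P),P.min(0),P.max(0))
    # top view heightmap 0.5mm->  img
    I=np.zeros((600,700,3),np.uint8)
    R=W[(W[...,0]>0.35)&(W[...,0]<0.7)&(W[...,1]>-0.42)&(W[...,1]<0.36)&(W[...,2]>0.006)]
    for x,y,z in R:
        c=(int(350-y*900),int((x-0.35)*900)+50)
        col=(0,255,255) if z>0.102 else (0,255,0) if z>0.09 else (255,128,0) if z>0.035 else (120,120,120)
        cv2.circle(I,c,1,col,-1)
    cv2.imwrite(f'pics/top_{n}.png',I)
```

```text
scene 1088 [0.51113485 0.03911445 0.08517904] [0.64285131 0.33242563 0.11939049]
side 562 [0.50988876 0.03394991 0.08502481] [0.64085276 0.33188606 0.1180662 ]
```

View pics/top_scene.png

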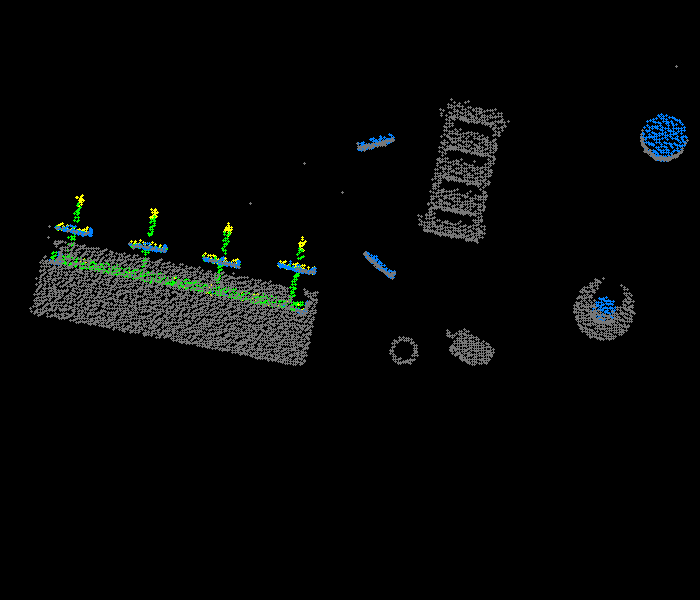

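View pics/top_side.png

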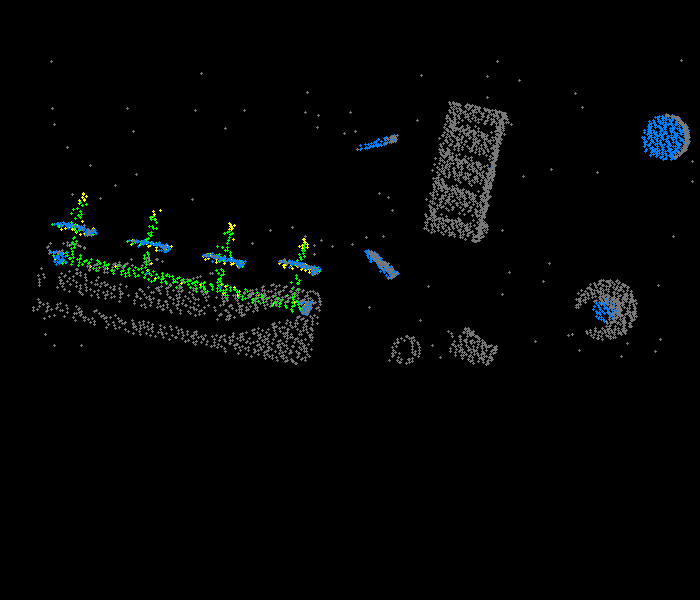

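```bash
cat > fit.py <<'E'
from h import *
def fit(dep):
  out={}
  for n,d in dep.items():
    W=cloud(n,d).reshape(-1,3); W=W[np.isfinite(W[:,0])]
    b=W[(W[:,0]>0.35)&(W[:,0]<0.7)&(abs(W[:,2])<0.01)]; print(n,'bench z',np.median(b[:,2]).round(4))
    x,y,z=W.T
    # rail: iterative line fit
    a=np.array([0.64,-0.3]) ; 
    P=W[(z>0.09)&(z<0.106)&(x>0.57)&(x<0.66)&(y>0.03)&(y<0.35)]
    for i in range(6):
        k=np.polyfit(P[:,1],P[:,0],1); r=P[:,0]-np.polyval(k,P[:,1]); P=P[abs(r)<max(0.006,0.012-0.002*i)]
    ym=np.sort(P[:,1]); print(n,'rail',k.round(4),'y range',ym[3].round(4),ym[-4].round(4),'z',np.median(P[:,2]).round(4),len(P))
    th=np.arctan2(-1,k[0]) # dir of stand x: perpendicular to rail, toward -x world
    # rail dir (dx,dy)=(k0,1); stand y? right-handed z up with x toward robot
    u=np.array([k[0],1])/np.hypot(k[0],1); sx=np.array([-u[1],u[0]]); sy=np.array([-sx[1],sx[0]])
    print(n,'sx',sx.round(4),'yaw',np.arctan2(sx[1],sx[0]).round(4))
    c=np.array([np.polyval(k,ym[[3,-4]].mean()),ym[[3,-4]].mean()])
    L=np.c_[(W[:,:2]-c)@sx,(W[:,:2]-c)@sy,z]
    for h in (-.126,-.042,.042,.126):
        q=L[(abs(L[:,1]-h)<0.012)&(L[:,0]>0.052)&(L[:,0]<0.085)&(L[:,2]>0.09)&(L[:,2]<.13)]
        e=L[(abs(L[:,1]-h)<0.03)&(L[:,0]>0.025)&(L[:,0]<0.06)&(L[:,2]>0.06)&(L[:,2]<.12)]
        e2=e[abs(e[:,1]-h)>0.006]
        kk=np.polyfit(e2[:,1]-h,e2[:,0],1)
        tip=q[q[:,2]>0.106]
        print(n,h,'hook y',np.median(q[:,1]).round(4),'tip x,y',np.median(tip[:,:2],0).round(4) if len(tip) else None,'holder x',np.polyval(kk,0).round(4),'slope',kk[0].round(3),'y',np.percentile(e2[:,1],[2,98]).round(4),'zmax',np.percentile(e2[:,2],98).round(4))
    print('origin',c.round(4))
    M=W[(z>0.02)&(z<0.036)&(x>0.38)&(x<0.64)&(y>-0.2)&(y<-0.05)]
    # drop isolated
    rc=cv2.minAreaRect((M[:,:2]*1000).astype(np.float32)); print(n,'mag',rc,'z',np.percentile(M[:,2],[50,90]).round(4))
    C=W[(z>0.036)&(z<0.056)&(x>0.38)&(x<0.52)&(y<-0.28)&(y>-0.42)]
    print(n,'cap circ',cv2.minEnclosingCircle((C[:,:2]*1000).astype(np.float32)),np.median(C,0).round(4))
    C=W[(z>0.042)&(z<0.056)&(x>0.58)&(x<0.7)&(y<-0.22)&(y>-0.34)]
    print(n,'plg',np.median(C,0).round(4),C.min(0).round(3),C.max(0).round(3))
    C=W[(z>0.006)&(z<0.018)&(x>0.58)&(x<0.7)&(y<-0.22)&(y>-0.34)]
    print(n,'flange',cv2.minEnclosingCircle((C[:,:2]*1000).astype(np.float32)))
if __name__=='__main__':
    fit({n:np.load(f'pics/{n}0d.npy') for n in ['scene','side']})
E
python3 fit.py
```

```text
scene bench z 0.0005
scene rail [-0.1722  0.6405] y range 0.0667 0.3293 z 0.0994 313
scene sx [-0.9855 -0.1697] yaw -2.9711
scene -0.126 hook y -0.1154 tip x,y [ 0.0727 -0.115 ] holder x 0.0379 slope -0.016 y [-0.1358 -0.0975] zmax 0.1079
scene -0.042 hook y -0.0316 tip x,y [ 0.0712 -0.0317] holder x 0.0345 slope -0.031 y [-0.052  -0.0124] zmax 0.107
scene 0.042 hook y 0.0513 tip x,y [0.0671 0.0515] holder x 0.0329 slope -0.084 y [0.0309 0.0707] zmax 0.1072
scene 0.126 hook y 0.135 tip x,y [0.0653 0.1352] holder x 0.039 slope -0.058 y [0.1148 0.1543] zmax 0.1077
origin [0.6064 0.198 ]
scene mag ((483.6149597167969, -125.98944854736328), (151.7815704345703, 62.347164154052734), 11.773796081542969) z [0.0278 0.0301]
scene cap circ ((447.5230712890625, -349.2008056640625), 25.68996238708496) [ 0.4486 -0.3484  0.044 ]
scene plg [ 0.639  -0.2825  0.0472] [ 0.625 -0.295  0.043] [ 0.651 -0.271  0.05 ]
scene flange ((638.4056396484375, -282.3299560546875), 34.58469009399414)
side bench z -0.0004
side rail [-0.1722  0.6372] y range 0.0638 0.3257 z 0.0985 143
side sx [-0.9855 -0.1697] yaw -2.9711
side -0.126 hook y -0.1165 tip x,y [ 0.0748 -0.1158] holder x 0.0372 slope -0.045 y [-0.1409 -0.0972] zmax 0.1062
side -0.042 hook y -0.0344 tip x,y [ 0.066  -0.0344] holder x 0.0351 slope -0.081 y [-0.0542 -0.013 ] zmax 0.1084
side 0.042 hook y 0.0516 tip x,y [0.0672 0.0516] holder x 0.0337 slope -0.099 y [0.0275 0.0713] zmax 0.1066
side 0.126 hook y 0.1353 tip x,y [0.0641 0.1353] holder x 0.0399 slope -0.129 y [0.113  0.1539] zmax 0.1072
origin [0.6036 0.1947]
side mag ((505.7426452636719, -104.86663055419922), (195.49319458007812, 120.2295150756836), 6.182281494140625) z [0.0268 0.03  ]
side cap circ ((447.259765625, -350.5778503417969), 26.65066146850586) [ 0.4473 -0.3523  0.0434]
side plg [ 0.6382 -0.2857  0.0465] [ 0.627 -0.297  0.042] [ 0.652 -0.27   0.053]
side flange ((635.888427734375, -280.0853271484375), 76.733642578125)
```

```bash
python3 - <<'E'
from h import *
d=np.load('pics/scene0d.npy'); W=cloud('scene',d)
for a in [(0.1,0.3),(0.3,0.5),(0.5,0.7)]:
  for b in [(-.5,-.3),(-.3,-.1),(-.1,.1),(.1,.3),(.3,.45),(.45,.6),(.6,.75)]:
    m=(W[...,0]>a[0])&(W[...,0]<a[1])&(W[...,1]>b[0])&(W[...,1]<b[1])
    print(a,b,np.nanpercentile(W[m][:,2],99.5).round(3) if m.sum() else None)
E
python3 -m creep '[{"dy":-0.06},{"dy":-0.09}]'
```

```text
(0.1, 0.3) (-0.5, -0.3) 0.005
(0.1, 0.3) (-0.3, -0.1) 0.005
(0.1, 0.3) (-0.1, 0.1) 0.232
(0.1, 0.3) (0.1, 0.3) 0.004
(0.1, 0.3) (0.3, 0.45) 0.353
(0.1, 0.3) (0.45, 0.6) 0.361
(0.1, 0.3) (0.6, 0.75) 0.13
(0.3, 0.5) (-0.5, -0.3) 0.046
(0.3, 0.5) (-0.3, -0.1) 0.031
(0.3, 0.5) (-0.1, 0.1) 0.084
(0.3, 0.5) (0.1, 0.3) 0.005
(0.3, 0.5) (0.3, 0.45) 0.005
(0.3, 0.5) (0.45, 0.6) 0.128
(0.3, 0.5) (0.6, 0.75) 0.129
(0.5, 0.7) (-0.5, -0.3) 0.014
(0.5, 0.7) (-0.3, -0.1) 0.048
(0.5, 0.7) (-0.1, 0.1) 0.107
(0.5, 0.7) (0.1, 0.3) 0.11
(0.5, 0.7) (0.3, 0.45) 0.106
(0.5, 0.7) (0.45, 0.6) 0.004
(0.5, 0.7) (0.6, 0.75) 0.004invalid input at $[0]: expected keys dx, dy, dz, rx, ry, rz, gripper
```

```bash
python3 -m creep '[{"dx":0,"dy":-0.05,"dz":0,"rx":0,"ry":0,"rz":0,"gripper":0.65},{"dx":0,"dy":-0.1,"dz":0,"rx":0,"ry":0,"rz":0,"gripper":0.65},{"dx":-0.015,"dy":-0.1,"dz":-0.05,"rx":0,"ry":-0.11,"rz":0,"gripper":0.65},{"dx":-0.03,"dy":-0.1,"dz":-0.1,"rx":0,"ry":-0.22,"rz":0,"gripper":0.65},{"dx":-0.045,"dy":-0.1,"dz":-0.15,"rx":0,"ry":-0.33,"rz":0,"gripper":0.65},{"dx":-0.06,"dy":-0.1,"dz":-0.2,"rx":0,"ry":-0.44,"rz":0,"gripper":0.65},{"dx":-0.075,"dy":-0.1,"dz":-0.25,"rx":0,"ry":-0.55,"rz":0,"gripper":0.65},{"dx":-0.09,"dy":-0.1,"dz":-0.3,"rx":0,"ry":-0.55,"rz":0,"gripper":0.65},{"dx":-0.105,"dy":-0.09,"dz":-0.35,"rx":0,"ry":-0.55,"rz":0,"gripper":0.65},{"dx":-0.12,"dy":-0.07,"dz":-0.4,"rx":0,"ry":-0.55,"rz":0,"gripper":0.65},{"dx":-0.136,"dy":-0.05,"dz":-0.447,"rx":0,"ry":-0.55,"rz":0,"gripper":0.65},{"dx":-0.136,"dy":-0.04,"dz":-0.447,"rx":0,"ry":-0.55,"rz":0,"gripper":0.65},{"dx":-0.136,"dy":-0.04,"dz":-0.447,"rx":0,"ry":-0.55,"rz":0,"gripper":0.65}]'
python3 - <<'E'
from h import *
s=status.observe(); print(s['tool_pos'],s['tool_rot'],s['opening'])
p,d=read_camera('wrist'); np.savez('pics/w1.npz',p=p,d=d,pos=s['tool_pos'],rot=s['tool_rot'])
cv2.imwrite('pics/w1.png',p[:,:,::-1])
E
```

```text
time: 1.78
tool_pos: [0.5587, 0.1951, 0.2471]
tool_rot: [-1.568, -0.0, 1.74]
contact_force: [-0.6, -0.5, -0.2]
opening: 0.0598
[0.55872741 0.19510131 0.24711765] [-1.56805525e+00 -4.03247174e-04  1.73959177e+00] 0.05980685065899742
```

View pics/w1.png

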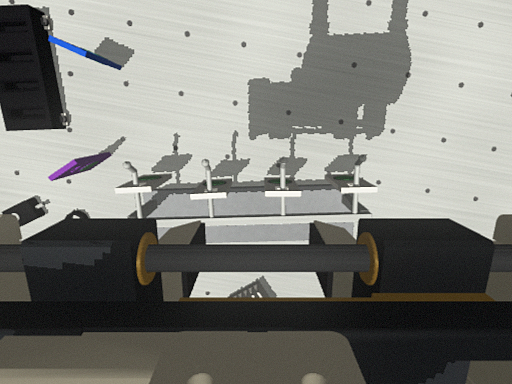

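```bash
cat > wfit.py <<'E'
from h import *
def wcloud(f):
    z=np.load(f); st=dict(tool_pos=z['pos'],tool_rot=z['rot']); return cloud('wrist',z['d'],st),z['p'],st
if __name__=='__main__':
    W,p,st=wcloud('pics/w1.npz'); W=W[:230].reshape(-1,3); W=W[np.isfinite(W[:,0])]
    x,y,z=W.T
    b=W[(abs(z)<0.01)]; print('bench',np.median(b[:,2]))
    T=W[(z>0.105)&(x<0.56)&(y>0)&(y<.4)]
    I=np.full((600,760,3),0,np.uint8)
    for X,Y,Z in W[(z>0.03)]:
        c=(int((0.37-Y)*2000),int((X-0.45)*2600)); 
        col=(0,255,255) if Z>0.107 else (0,255,0) if Z>0.099 else (255,128,0) if Z>0.08 else (120,120,120)
        cv2.circle(I,c,1,col,-1)
    cv2.imwrite('pics/wtop1.png',I)
E
python3 wfit.py
```

```text
bench -0.001004246971677003
```

View pics/wtop1.png

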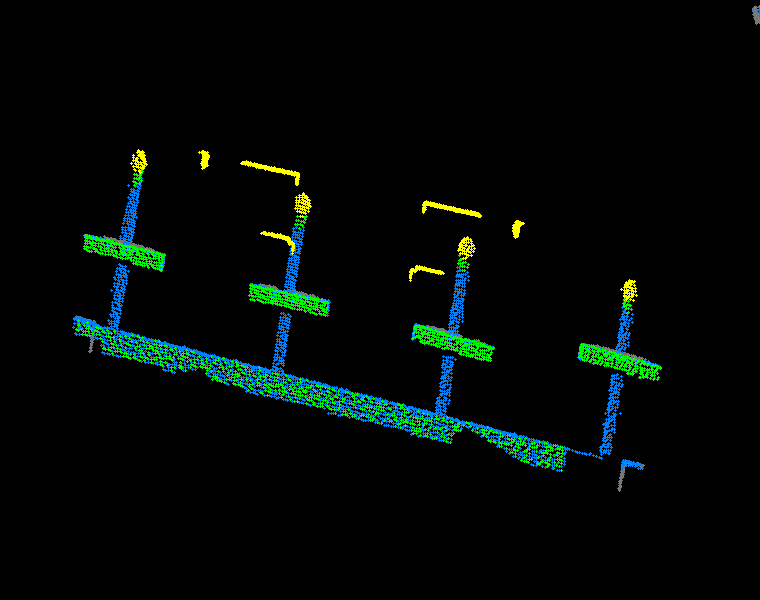

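```bash
cat > w2.py <<'E'
from wfit import *
def run(f):
    W,p,st=wcloud(f); W=W[:232].reshape(-1,3); W=W[np.isfinite(W[:,0])]; x,y,z=W.T
    # bead seeds from picture
    seeds=[(0.512,0.301),(0.528,0.219),(0.545,0.138),(0.562,0.056)]
    B=[]
    for s in seeds:
        q=W[(np.hypot(x-s[0],y-s[1])<0.008)&(z>0.107)]; B.append(q.mean(0) if len(q)>5 else [np.nan]*3)
    B=np.array(B); print('beads',B.round(4).tolist(),np.diff(B[:,:2],axis=0).round(4).tolist())
    ok=np.isfinite(B[:,0]); k=np.polyfit(B[ok,1],B[ok,0],1); u=np.array([k[0],1])/np.hypot(k[0],1); sx=np.array([-u[1],u[0]]); sy=np.array([-sx[1],sx[0]])
    print('sx yaw from beads',np.arctan2(sx[1],sx[0]).round(4))
    for i,b in enumerate(B):
        L=np.c_[(W[:,:2]-b[:2])@sx,(W[:,:2]-b[:2])@sy,z]
        # wire: level part
        w=L[(abs(L[:,1])<0.008)&(L[:,0]<-0.012)&(L[:,0]>-0.06)&(z>0.088)&(z<0.1005)]
        kw=np.polyfit(w[:,0],w[:,1],1)
        h=L[(abs(L[:,1])<0.026)&(L[:,0]<-0.015)&(L[:,0]>-0.05)&(z>0.101)]
        kh=np.polyfit(h[:,1],h[:,0],1)
        print(i,'wire dy/dx',kw[0].round(3),'y at -30mm',np.polyval(kw,-.03).round(4),'wire z',np.median(w[:,2]).round(4),'| holder x',np.polyval(kh,h[:,1].mean()).round(4),'slope',kh[0].round(3),'y',h[:,1].min().round(4),h[:,1].max().round(4),'z',np.median(h[:,2]).round(4))
        c=h[:,1].min()/2+h[:,1].max()/2; X=np.polyval(kh,c); print('   centre world',(b[:2]+X*sx+c*sy).round(4))
if __name__=='__main__':
    import sys; run(sys.argv[1])
E
python3 w2.py pics/w1.npz
```

```text
beads [[0.512, 0.3, 0.1124], [0.5268, 0.2192, 0.1649], [0.5451, 0.137, 0.1125], [0.5614, 0.0554, 0.1125]] [[0.0148, -0.0807], [0.0182, -0.0822], [0.0164, -0.0816]]
sx yaw from beads -2.9401
0 wire dy/dx -0.003 y at -30mm -0.0001 wire z 0.0962 | holder x -0.0358 slope -0.003 y -0.0211 0.0192 z 0.1048
   centre world [0.5469 0.308 ]
1 wire dy/dx -0.01 y at -30mm 0.0009 wire z 0.0964 | holder x -0.0258 slope -0.523 y -0.0183 0.0208 z 0.2684
   centre world [0.5547 0.2236]
2 wire dy/dx -0.006 y at -30mm 0.0002 wire z 0.0965 | holder x -0.036 slope -0.233 y -0.025 0.0211 z 0.1049
   centre world [0.5796 0.1461]
3 wire dy/dx -0.01 y at -30mm 0.0005 wire z 0.0965 | holder x -0.0283 slope -0.012 y -0.0193 0.0214 z 0.1047
   centre world [0.5894 0.06  ]
```

```bash
sed -i 's/W=W\[np.isfinite(W\[:,0\])\]; x,y,z=W.T/W=W[np.isfinite(W[:,0])]; W=W[W[:,2]<0.122]; x,y,z=W.T/' w2.py; python3 w2.py pics/w1.npz
python3 - <<'E'
from h import *
from wfit import wcloud
W,p,st=wcloud('pics/w1.npz')
c=np.array([0.589,0.06,0.09])
print('current tool',tool(c-st['tool_pos']).round(4))
E
```

```text
beads [[0.512, 0.3, 0.1124], [0.5286, 0.2185, 0.1126], [0.5451, 0.137, 0.1125], [0.5614, 0.0554, 0.1125]] [[0.0166, -0.0815], [0.0164, -0.0815], [0.0164, -0.0816]]
sx yaw from beads -2.9421
0 wire dy/dx -0.001 y at -30mm -0.0002 wire z 0.0962 | holder x -0.0358 slope -0.005 y -0.0212 0.0192 z 0.1048
   centre world [0.5469 0.308 ]
1 wire dy/dx -0.008 y at -30mm -0.0002 wire z 0.0965 | holder x -0.0374 slope 0.03 y -0.0195 0.0197 z 0.1046
   centre world [0.5652 0.2258]
2 wire dy/dx -0.004 y at -30mm 0.0002 wire z 0.0965 | holder x -0.0376 slope -0.021 y -0.019 0.0211 z 0.1048
   centre world [0.5821 0.1434]
3 wire dy/dx -0.007 y at -30mm 0.0004 wire z 0.0965 | holder x -0.0283 slope -0.014 y -0.0193 0.0214 z 0.1047
   centre world [0.5894 0.06  ]
current tool [-0.1383  0.1571 -0.0071]
```

```bash
python3 -m creep '[{"dx":-0.05,"dy":0.02,"dz":-0.003,"rx":-0.003,"ry":-0.026,"rz":0,"gripper":0.65},{"dx":-0.1,"dy":0.04,"dz":-0.006,"rx":-0.003,"ry":-0.026,"rz":0,"gripper":0.65},{"dx":-0.1376,"dy":0.06,"dz":-0.0073,"rx":-0.003,"ry":-0.026,"rz":0,"gripper":0.65},{"dx":-0.1376,"dy":0.06,"dz":-0.0073,"rx":-0.003,"ry":-0.026,"rz":0,"gripper":0.65},{"dx":-0.1376,"dy":0.06,"dz":-0.0073,"rx":-0.003,"ry":-0.026,"rz":0,"gripper":0.65}]'
cat > snap.py <<'E'
import sys
from h import *
n=sys.argv[1]; f=sys.argv[2]
s=status.observe(); p,d=read_camera(n); np.savez(f'pics/{f}.npz',p=p,d=d,pos=s['tool_pos'],rot=s['tool_rot'])
cv2.imwrite(f'pics/{f}.png',p[:,:,::-1]); print(s['time'],s['tool_pos'],s['tool_rot'],s['opening'])
E
python3 snap.py wrist w2; python3 w2.py pics/w2.npz
```

```text
time: 2.45
tool_pos: [0.59, 0.0621, 0.1896]
tool_rot: [-1.576, -0.0, 1.767]
contact_force: [1.3, 0.3, -0.2]
opening: 0.0598
2.45 [0.59004674 0.06205642 0.18958041] [-1.57584700e+00 -1.83646549e-04  1.76712353e+00] 0.059797939682073226
beads [[nan, nan, nan], [0.5287, 0.2171, 0.1121], [0.5451, 0.1354, 0.1124], [0.5614, 0.054, 0.1125]] [[nan, nan], [0.0164, -0.0817], [0.0163, -0.0814]]
sx yaw from beads -2.9438Traceback (most recent call last):
  File "w2.py", line 22, in <module>
    import sys; run(sys.argv[1])
                ~~~^^^^^^^^^^^^^
  File "w2.py", line 16, in run
    kw=np.polyfit(w[:,0],w[:,1],1)
    raise TypeError("expected non-empty vector for x")
TypeError: expected non-empty vector for x
```

View pics/w2.png

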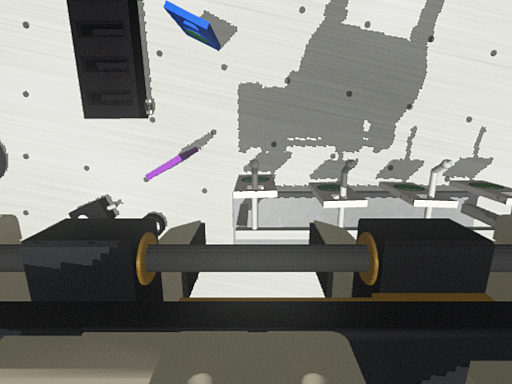

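```bash
sed -i "s/    for i,b in enumerate(B):/    for i,b in enumerate(B):\n        if not np.isfinite(b[0]): continue/" w2.py; sed -i "s/        kw=np.polyfit/        if len(w)<5: continue\n        kw=np.polyfit/; s/        kh=np.polyfit/        if len(h)<5: continue\n        kh=np.polyfit/" w2.py
python3 -m creep '[{"dx":0,"dy":0,"dz":0,"rx":0,"ry":0,"rz":0,"gripper":0.65},{"dx":0,"dy":0,"dz":0,"rx":0,"ry":0,"rz":0,"gripper":0.65}]'
python3 snap.py wrist w3; python3 w2.py pics/w3.npz
```

```text
time: 2.75
tool_pos: [0.5899, 0.0616, 0.1888]
tool_rot: [-1.575, 0.0, 1.767]
contact_force: [-0.5, 0.1, 0.1]
opening: 0.06
2.75 [0.5899487  0.06158542 0.18878744] [-1.57477437e+00  1.21894395e-04  1.76741170e+00] 0.06002618566899065
beads [[nan, nan, nan], [0.5287, 0.2171, 0.1121], [0.545, 0.1354, 0.1126], [0.5614, 0.054, 0.1128]] [[nan, nan], [0.0163, -0.0818], [0.0164, -0.0814]]
sx yaw from beads -2.9438
1 wire dy/dx -0.0 y at -30mm -0.0005 wire z 0.0962 | holder x -0.0376 slope 0.028 y -0.0217 0.0198 z 0.1047
   centre world [0.5654 0.2255]
2 wire dy/dx 0.004 y at -30mm -0.0003 wire z 0.0964 | holder x -0.0377 slope -0.026 y -0.0207 0.0195 z 0.1047
   centre world [0.5818 0.1434]
3 wire dy/dx -0.001 y at -30mm -0.0 wire z 0.0966 | holder x -0.0285 slope -0.02 y -0.0199 0.0195 z 0.1048
   centre world [0.5893 0.0598]
```

```bash
python3 -m creep '[{"dx":-0.0018,"dy":0.025,"dz":0.001,"rx":0.004,"ry":0,"rz":0,"gripper":0.65},{"dx":-0.0018,"dy":0.055,"dz":0.001,"rx":0.004,"ry":0,"rz":0,"gripper":0.65},{"dx":-0.0018,"dy":0.055,"dz":0.001,"rx":0.004,"ry":0,"rz":0,"gripper":0.65},{"dx":-0.0018,"dy":0.055,"dz":0.001,"rx":0.004,"ry":0,"rz":0,"gripper":0.65}]'
python3 snap.py wrist w4; python3 w2.py pics/w4.npz; python3 snap.py scene s4
```

```text
time: 3.3
tool_pos: [0.5901, 0.0588, 0.1344]
tool_rot: [-1.571, 0.0, 1.766]
contact_force: [-0.9, 0.0, -0.0]
opening: 0.06
3.3 [0.59009452 0.05881541 0.13435653] [-1.57131902e+00  2.89887296e-04  1.76615172e+00] 0.0599513452473377
beads [[nan, nan, nan], [0.5287, 0.217, 0.1119], [0.545, 0.1353, 0.1124], [0.5613, 0.0541, 0.1127]] [[nan, nan], [0.0163, -0.0817], [0.0163, -0.0813]]
sx yaw from beads -2.9441
1 wire dy/dx -0.005 y at -30mm -0.0004 wire z 0.0962 | holder x -0.0371 slope 0.072 y -0.0113 0.019 z 0.1047
   centre world [0.5658 0.2205]
2 wire dy/dx -0.062 y at -30mm 0.0003 wire z 0.0964 | holder x -0.0379 slope -0.03 y 0.0081 0.0193 z 0.1047
   centre world [0.5849 0.1293]
3 wire dy/dx -0.0 y at -30mm 0.0 wire z 0.0965 | holder x -0.0284 slope -0.02 y -0.0203 0.0194 z 0.1048
   centre world [0.5891 0.06  ]
3.35 [0.5903262  0.05877513 0.13468734] [-1.57218850e+00  5.06829153e-04  1.76612427e+00] 0.05979160849496612
```

View pics/w4.png

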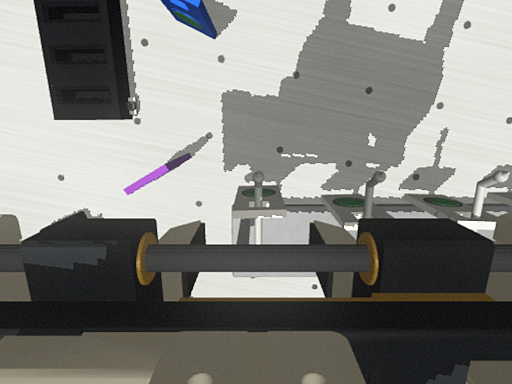

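```bash
python3 -m creep '[{"dx":0.0003,"dy":0.02,"dz":0.0008,"rx":0,"ry":0,"rz":0,"gripper":0.65},{"dx":0.0003,"dy":0.044,"dz":0.0008,"rx":0,"ry":0,"rz":0,"gripper":0.65},{"dx":0.0003,"dy":0.044,"dz":0.0008,"rx":0,"ry":0,"rz":0,"gripper":0.65},{"dx":0.0003,"dy":0.044,"dz":0.0008,"rx":0,"ry":0,"rz":0,"gripper":0.65}]' 25
python3 snap.py side s5
python3 - <<'E'
import cv2
a=cv2.imread('pics/s5.png')[80:200,160:300]; cv2.imwrite('pics/s5c.png',cv2.resize(a,None,fx=5,fy=5,interpolation=cv2.INTER_CUBIC))
E
```

```text
time: 3.9
tool_pos: [0.5895, 0.0588, 0.0907]
tool_rot: [-1.572, 0.0, 1.766]
contact_force: [-0.5, -1.2, 0.2]
opening: 0.0595
3.9 [0.58945134 0.05882682 0.09068916] [-1.57200747e+00  4.40688273e-04  1.76603407e+00] 0.05952730653900706
```

View pics/s5c.png

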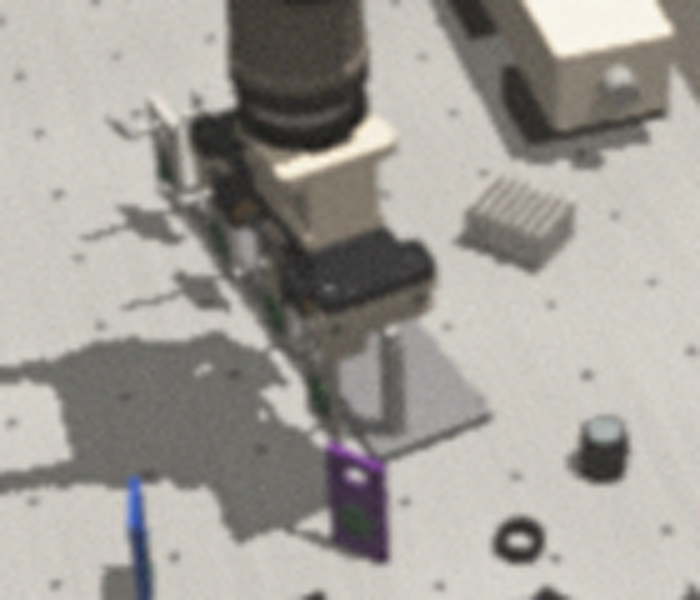

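```bash
python3 -m creep '[{"dx":0,"dy":0,"dz":0,"rx":0,"ry":0,"rz":0,"gripper":0.4},{"dx":0,"dy":0,"dz":0,"rx":0,"ry":0,"rz":0,"gripper":0.3},{"dx":0,"dy":0,"dz":0,"rx":0,"ry":0,"rz":0,"gripper":0.3},{"dx":0,"dy":0,"dz":0,"rx":0,"ry":0,"rz":0,"gripper":0.3}]' 25
python3 snap.py wrist w6; python3 w2.py pics/w6.npz
```

```text
time: 4.45
tool_pos: [0.5886, 0.0588, 0.0893]
tool_rot: [-1.57, -0.0, 1.766]
contact_force: [-0.6, 0.3, -0.2]
opening: 0.0287
4.45 [0.58857207 0.05883116 0.08926919] [-1.56989434e+00 -1.81819714e-05  1.76599289e+00] 0.02866095685932981
beads [[nan, nan, nan], [nan, nan, nan], [0.545, 0.1351, 0.1122], [0.561, 0.054, 0.1127]] [[nan, nan], [nan, nan], [0.0159, -0.081]]
sx yaw from beads -2.9473
3 wire dy/dx -0.049 y at -30mm 0.0003 wire z 0.0966 | holder x -0.017 slope -0.003 y -0.0259 0.026 z 0.1158
   centre world [0.5776 0.0573]
```

View pics/w6.png

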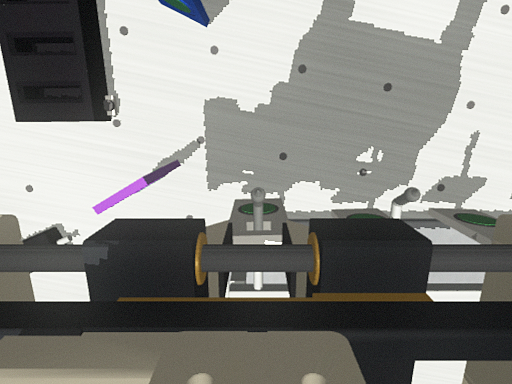

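```bash
python3 snap.py scene s6
python3 - <<'E'
import cv2
a=cv2.imread('pics/s6.png')[130:230,260:420]; cv2.imwrite('pics/s6c.png',cv2.convertScaleAbs(cv2.resize(a,None,fx=5,fy=5,interpolation=cv2.INTER_CUBIC),alpha=1.6))
a=cv2.imread('pics/w6.png')[180:310,190:340]; cv2.imwrite('pics/w6c.png',cv2.resize(a,None,fx=4.5,fy=4.5,interpolation=cv2.INTER_CUBIC))
E
```

```text
4.5 [0.58856953 0.05882128 0.08923144] [-1.56983934e+00 -4.15933573e-05  1.76596184e+00] 0.027553262511787316
```

View pics/s6c.png

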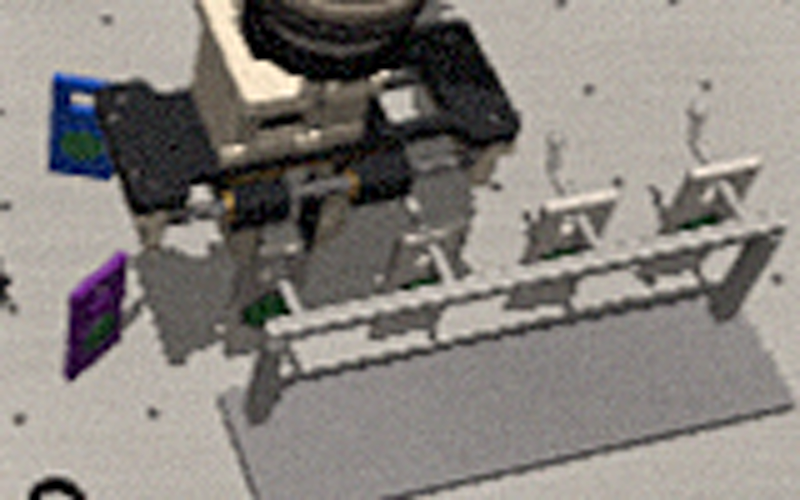

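View pics/w6c.png

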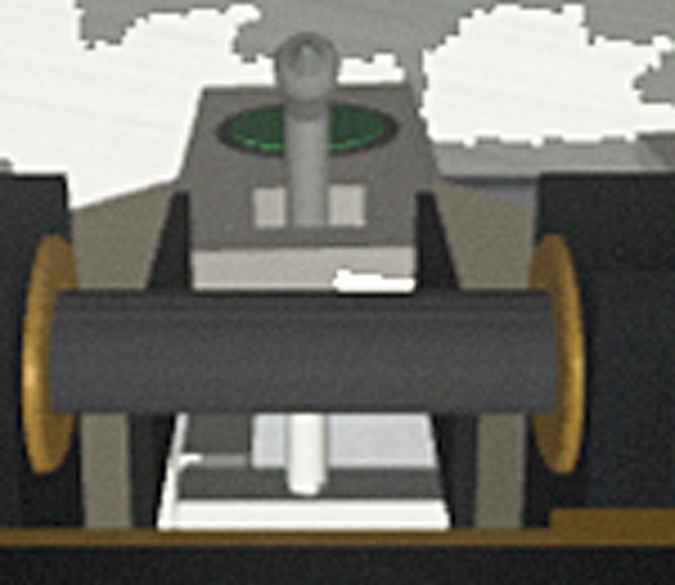

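Run:
```python
from h import *
for f in ['w4','w6']:
    z=np.load(f'pics/{f}.npz'); st=dict(tool_pos=z['pos'],tool_rot=z['rot'])
    c=get_calibration('wrist'); d=z['d']; m=c['mount']
    v,u=np.mgrid[0:384,0:512]; P=np.stack([(u-c['cx'])/c['fx']*d,(v-c['cy'])/c['fy']*d,d],-1)@m[:3,:3].T+m[:3,3]
    for (a,b) in ([(258,200),(245,205),(270,205),(245,225),(270,225),(245,233),(270,233),(258,239),(235,239),(280,239),(258,190),(200,235),(215,225),(320,235),(225,285),(295,285),(258,285),(226,240),(290,240)]):
        print(f,(a,b),(P[b,a]*1000).round(1), z['p'][b,a])
```

```text
w4 (258, 200) [ 1.4 37.7  8.1] [142 143 138]
w4 (245, 205) [-8.6 40.9  3.2] [102  99  95]
w4 (270, 205) [10.5 39.4  3.6] [84 84 81]
w4 (245, 225) [-11.5 104.1 -36.3] [86 86 82]
w4 (270, 225) [ 14.8 125.4 -44.1] [189 192 188]
w4 (245, 233) [-10.7  83.5 -36.8] [88 91 87]
w4 (270, 233) [ 14.9 125.3 -53.4] [191 194 191]
w4 (258, 239) [  1.4  36.6 -23. ] [236 238 233]
w4 (235, 239) [-23.6 125.9 -60.7] [191 192 190]
w4 (280, 239) [ 26.  125.1 -60.3] [188 190 187]
w4 (258, 190) [ 1.3 36.8 16. ] [139 140 137]
w4 (200, 235) [-29.5 -30.8   7.6] [47 47 43]
w4 (215, 225) [-46.5 135.5 -47.9] [226 228 222]
w4 (320, 235) [ 32.3 -37.7  10.5] [63 62 56]
w4 (225, 285) [ -37.3  135.5 -123.4] [225 227 221]
w4 (295, 285) [  45.9  135.4 -123.3] [225 226 218]
w4 (258, 285) [   1.9  136.2 -123.9] [228 229 222]
w4 (226, 240) [-34.4 133.1 -65. ] [229 230 226]
w4 (290, 240) [ 37.1 125.3 -61.6] [188 195 191]
w6 (258, 200) [  1.1 -23.4  24.8] [135 137 134]
w6 (245, 205) [-8.7 43.3  2.5] [53 71 53]
w6 (270, 205) [10.7 42.9  2.6] [49 70 51]
w6 (245, 225) [-7.1  1.9  1.2] [99 98 91]
w6 (270, 225) [ 9.2  6.7 -0.5] [159 158 146]
w6 (245, 233) [ -6.5 -12.9   1.6] [103  99  95]
w6 (270, 233) [  8.3 -13.3   1.8] [101 102  97]
w6 (258, 239) [  1.2 -16.6  -0.6] [173 175 166]
w6 (235, 239) [-12.3 -15.8  -0.9] [180 176 167]
w6 (280, 239) [ 14.2 -14.6  -1.5] [183 183 169]
w6 (258, 190) [  1.1 -26.3  31. ] [121 122 117]
w6 (200, 235) [-15.6 -97.7  34.8] [116  94  56]
w6 (215, 225) [-22.  -26.7  11.7] [111 107  94]
w6 (320, 235) [  17.2 -103.1   37. ] [39 40 37]
w6 (225, 285) [-13.8 -57.4  -5.7] [18 18 15]
w6 (295, 285) [ 16.9 -63.   -2.2] [49 51 50]
w6 (258, 285) [  1.3  -8.7 -35.4] [243 245 241]
w6 (226, 240) [-14.4 -43.4  10.2] [43 39 36]
w6 (290, 240) [ 16.5 -43.8  10.4] [30 29 33]
```

Run:
```python
from h import *
for f in ['w4','w6']:
    z=np.load(f'pics/{f}.npz'); 
    c=get_calibration('wrist'); d=z['d']; m=c['mount']
    v,u=np.mgrid[0:384,0:512]; P=np.stack([(u-c['cx'])/c['fx']*d,(v-c['cy'])/c['fy']*d,d],-1)@m[:3,:3].T+m[:3,3]*1
    cols=[170,185,195,200,206] if f=='w4' else [205,210,215,222,226,229,232]
    for a in cols:
        print(f,a,[(b,*(P[b,a]*1000).round(0).astype(int).tolist()) for b in range(214,302,5)])
```

```text
w4 170 [(214, -96, 136, -35), (219, -97, 135, -41), (224, -97, 134, -46), (229, -44, -33, 12), (234, -43, -39, 11), (239, -41, -45, 11), (244, -25, -96, 31), (249, -24, -98, 31), (254, -24, -100, 30), (259, -24, -100, 29), (264, -24, -101, 27), (269, -24, -101, 26), (274, -32, -77, 11), (279, -32, -78, 9), (284, -32, -78, 8), (289, -32, -78, 6), (294, -32, -80, 4), (299, -32, -80, 2)]
w4 185 [(214, -80, 136, -35), (219, -80, 136, -41), (224, -39, -24, 11), (229, -37, -33, 12), (234, -35, -40, 12), (239, -33, -47, 12), (244, -20, -97, 32), (249, -20, -98, 31), (254, -20, -100, 30), (259, -19, -102, 29), (264, -19, -101, 28), (269, -20, -101, 26), (274, -30, -63, 3), (279, -30, -64, 1), (284, -30, -64, -1), (289, -30, -63, -4), (294, -31, -63, -7), (299, -18, -110, 22)]
w4 195 [(214, -68, 136, -35), (219, -69, 136, -41), (224, -33, -25, 12), (229, -32, -31, 11), (234, -31, -35, 10), (239, -30, -42, 10), (244, -17, -96, 31), (249, -17, -98, 31), (254, -17, -101, 30), (259, -17, -101, 29), (264, -17, -101, 27), (269, -17, -100, 25), (274, -30, -47, -6), (279, -30, -48, -8), (284, -73, 13
[... 2876 characters left out ...]
 -15, -21, 10), (229, -14, -28, 10), (234, -14, -33, 9), (239, -14, -33, 6), (244, -8, -96, 31), (249, -7, -98, 31), (254, -7, -100, 30), (259, -7, -101, 29), (264, -7, -102, 28), (269, -7, -100, 26), (274, -26, 80, -78), (279, -27, 81, -83), (284, -27, 80, -88), (289, -17, -7, -39), (294, -17, -10, -41), (299, -7, -109, 22)]
w6 232 [(214, -17, 24, 1), (219, -16, 13, 1), (224, -16, 4, 1), (229, -15, -6, 1), (234, -14, -14, 2), (239, -14, -15, -2), (244, -7, -96, 32), (249, -7, -99, 31), (254, -7, -99, 30), (259, -6, -100, 29), (264, -6, -101, 27), (269, -6, -101, 26), (274, -17, 10, -38), (279, -16, 2, -37), (284, -16, -2, -39), (289, -15, -8, -39), (294, -15, -11, -41), (299, -6, -109, 22)]
```

Run:
```python
from h import *
z=np.load('pics/s6.npz'); W=cloud('scene',z['d'])
R=Ro.from_euler('xyz',z['rot']).as_matrix()
T=(W-z['pos'])@R
for u in (288,292,296,300,304,308,312,316,320,324,328,332,336,340):
    print(u,[(v,*(T[v,u]*1000).round(0).astype(int).tolist()) for v in range(160,206,5) if np.isfinite(T[v,u,0])])
```

```text
288 [(160, -83, -126, -8), (165, -87, -128, -23), (170, -91, -126, -36), (175, -88, -100, -31), (180, -38, 90, 84), (185, -43, 90, 67), (190, -50, 87, 47), (195, -54, 87, 31), (200, -59, 90, 16), (205, -63, 90, 0)]
292 [(160, -74, -128, -12), (165, -79, -128, -26), (170, -82, -124, -37), (175, -79, -102, -35), (180, -27, 90, 81), (185, -33, 88, 62), (190, -38, 89, 46), (195, -42, 91, 30), (200, -47, 91, 14), (205, -53, 88, -4)]
296 [(160, -65, -125, -12), (165, -70, -127, -27), (170, -72, -120, -36), (175, -11, 86, 93), (180, -16, 87, 76), (185, -21, 89, 60), (190, -26, 91, 44), (195, -32, 88, 25), (200, -37, 88, 9), (205, -41, 92, -4)]
300 [(160, -56, -127, -15), (165, -60, -124, -27), (170, -56, -101, -25), (175, 2, 90, 93), (180, -4, 89, 75), (185, -10, 87, 56), (190, -16, 86, 38), (195, -21, 87, 22), (200, -26, 87, 6), (205, -32, 86, -11)]
304 [(160, -50, -136, -24), (165, -49, -119, -26), (170, -48, -103, -28), (175, -32, -43, -1), (180, 7, 88, 71), (185, 2, 89, 54), (190, -4, 88, 37), (195, -21, 52, -2), (200, -14, 90, 5), (205, -20, 88, -12)]
308 [(160, -41, -133, -25), (165, 
[... 1124 characters left out ...]
, 24, -11, -40), (195, 21, -5, -51), (200, 52, 90, -12), (205, 42, 78, -34)]
332 [(160, 23, -111, -22), (165, 19, -107, -33), (170, 21, -92, -37), (175, 95, 89, 69), (180, 88, 89, 52), (185, 82, 90, 35), (190, 34, -10, -42), (195, 70, 90, 2), (200, 62, 87, -16), (205, 52, 77, -37)]
336 [(160, 33, -109, -22), (165, 28, -108, -36), (170, 114, 91, 85), (175, 107, 89, 66), (180, 101, 92, 50), (185, 64, 22, -10), (190, 43, -12, -45), (195, 70, 65, -15), (200, 74, 90, -17), (205, 64, 80, -38)]
340 [(160, 43, -108, -24), (165, 38, -105, -36), (170, 125, 89, 81), (175, 119, 91, 64), (180, 68, -5, -14), (185, 73, 18, -15), (190, 54, -9, -46), (195, 91, 87, -5), (200, 80, 78, -27), (205, 75, 79, -42)]
```

```bash
python3 -m creep '[{"dx":0,"dy":-0.008,"dz":0,"rx":0,"ry":0,"rz":0,"gripper":0.65},{"dx":0,"dy":-0.008,"dz":0,"rx":0,"ry":0,"rz":0,"gripper":0.65},{"dx":0,"dy":-0.008,"dz":0,"rx":0,"ry":0,"rz":0,"gripper":0.65},{"dx":0,"dy":0.015,"dz":0,"rx":0,"ry":0,"rz":0,"gripper":0.65},{"dx":0,"dy":0.037,"dz":0,"rx":0,"ry":0,"rz":0,"gripper":0.65},{"dx":0,"dy":0.037,"dz":0,"rx":0,"ry":0,"rz":0,"gripper":0.65}]' 25
python3 snap.py wrist w7
```

```text
time: 5.3
tool_pos: [0.5871, 0.0589, 0.0506]
tool_rot: [-1.566, -0.001, 1.766]
contact_force: [0.2, -0.5, -0.2]
opening: 0.0594
5.3 [0.5871387  0.05886299 0.05059132] [-1.56598557e+00 -8.82169425e-04  1.76601424e+00] 0.05944504419375526
```

View pics/w7.png

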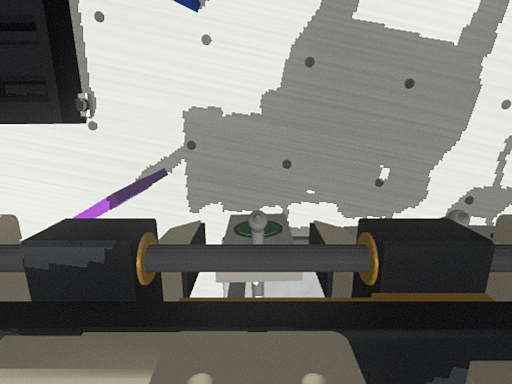

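```bash
python3 -m creep '[{"dx":0,"dy":-0.002,"dz":-0.002,"rx":-0.004,"ry":0,"rz":0,"gripper":0.65},{"dx":0,"dy":-0.002,"dz":-0.002,"rx":-0.004,"ry":0,"rz":0,"gripper":0.5},{"dx":0,"dy":-0.002,"dz":-0.002,"rx":-0.004,"ry":0,"rz":0,"gripper":0.35},{"dx":0,"dy":-0.002,"dz":-0.002,"rx":-0.004,"ry":0,"rz":0,"gripper":0.35},{"dx":0,"dy":-0.002,"dz":-0.002,"rx":-0.004,"ry":0,"rz":0,"gripper":0.35},{"dx":0,"dy":-0.002,"dz":-0.002,"rx":-0.004,"ry":0,"rz":0,"gripper":0.35}]' 25
python3 snap.py wrist w8
python3 - <<'E'
import cv2
a=cv2.imread('pics/w8.png')[180:310,190:340]; cv2.imwrite('pics/w8c.png',cv2.resize(a,None,fx=4.5,fy=4.5,interpolation=cv2.INTER_CUBIC))
E
```

```text
time: 6.1
tool_pos: [0.5907, 0.0592, 0.0545]
tool_rot: [-1.574, 0.0, 1.766]
contact_force: [-0.4, -0.1, 3.2]
opening: 0.04
6.1 [0.59070165 0.05920328 0.05452637] [-1.57440600e+00  1.38244116e-04  1.76602516e+00] 0.03995949799862631
```

View pics/w8c.png

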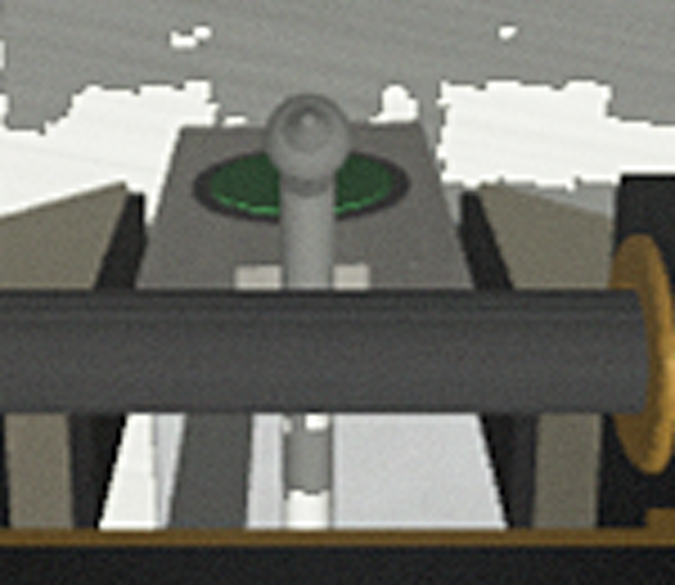

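```bash
python3 -m creep '[{"dx":0,"dy":-0.003,"dz":0,"rx":0,"ry":0,"rz":0,"gripper":0.35},{"dx":0,"dy":-0.005,"dz":0,"rx":0,"ry":0,"rz":0,"gripper":0.35},{"dx":0,"dy":-0.005,"dz":0,"rx":0,"ry":0,"rz":0,"gripper":0.35},{"dx":0,"dy":-0.005,"dz":0,"rx":0,"ry":0,"rz":0,"gripper":0.35}]' 35
python3 snap.py wrist w9
python3 - <<'E'
import cv2
a=cv2.imread('pics/w9.png')[180:310,190:340]; cv2.imwrite('pics/w9c.png',cv2.resize(a,None,fx=4.5,fy=4.5,interpolation=cv2.INTER_CUBIC))
E
```

```text
time: 6.65
tool_pos: [0.5904, 0.0592, 0.0591]
tool_rot: [-1.574, -0.0, 1.766]
contact_force: [-0.4, -0.5, -1.2]
opening: 0.0393
6.65 [0.59037099 0.05920618 0.05908893] [-1.57357903e+00 -9.27807045e-05  1.76598419e+00] 0.039288104418838544
```

View pics/w9c.png

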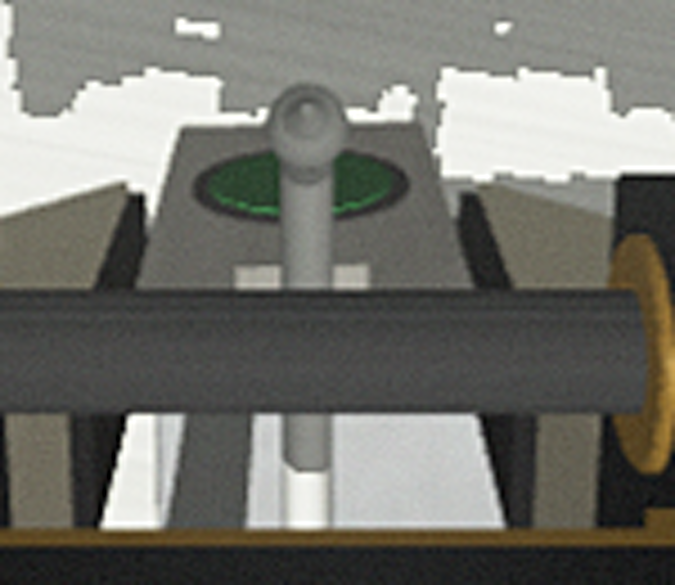

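```bash
cat > face.py <<'E'
from h import *
import sys
z=np.load(f'pics/{sys.argv[1]}.npz'); c=get_calibration('wrist'); d=z['d']; m=c['mount']
v,u=np.mgrid[0:384,0:512]; P=np.stack([(u-c['cx'])/c['fx']*d,(v-c['cy'])/c['fy']*d,d],-1)@m[:3,:3].T+m[:3,3]
q=P[:244].reshape(-1,3); q=q[(abs(q[:,0]-.001)<0.021)&(abs(q[:,2])<0.012)&(q[:,1]>-0.045)&(q[:,1]<0.04)]
q=q[abs(q[:,0]-.001)>0.006]
for i in range(5):
    k=np.linalg.lstsq(np.c_[np.ones(len(q)),q[:,0],q[:,1]],q[:,2],rcond=None)[0]; r=q[:,2]-np.c_[np.ones(len(q)),q[:,0],q[:,1]]@k; q=q[abs(r)<max(0.001,0.004-i*.001)]
print('face z = %.4f + %.3f x + %.3f y'%tuple(k),'y range',np.percentile(q[:,1],[1,99]).round(4),'x',np.percentile(q[:,0],[1,99]).round(4),len(q))
E
python3 face.py w9
```

```text
face z = 0.0041 + 0.021 x + 0.007 y y range [-0.033  0.032] x [-0.0195  0.02  ] 1609
```

```bash
python3 -m creep '[{"dx":0,"dy":-0.0004,"dz":0.0053,"rx":0.15,"ry":0,"rz":0,"gripper":0.35},{"dx":0,"dy":-0.0014,"dz":0.0105,"rx":0.3,"ry":0,"rz":0,"gripper":0.35},{"dx":0,"dy":-0.0032,"dz":0.0155,"rx":0.45,"ry":0,"rz":0,"gripper":0.35},{"dx":0,"dy":-0.006,"dz":0.0205,"rx":0.61,"ry":0,"rz":0,"gripper":0.35},{"dx":0,"dy":-0.006,"dz":0.0205,"rx":0.61,"ry":0,"rz":0,"gripper":0.35},{"dx":0,"dy":-0.006,"dz":0.0205,"rx":0.61,"ry":0,"rz":0,"gripper":0.35}]' 35
python3 snap.py wrist w10;python3 snap.py side s10; python3 face.py w10
python3 - <<'E'
import cv2
a=cv2.imread('pics/w10.png')[140:310,160:360]; cv2.imwrite('pics/w10c.png',cv2.resize(a,None,fx=3.5,fy=3.5,interpolation=cv2.INTER_CUBIC))
E
```

```text
time: 7.45
tool_pos: [0.5704, 0.0553, 0.0643]
tool_rot: [-0.964, -0.0, 1.766]
contact_force: [-0.3, 0.2, -0.6]
opening: 0.0395
7.45 [0.57044004 0.05530166 0.06425675] [-9.64324974e-01 -2.63101386e-04  1.76615836e+00] 0.039494946904963704
7.5 [0.57035515 0.05527141 0.06484714] [-9.64867774e-01 -1.39225062e-04  1.76607977e+00] 0.03947603105715009
face z = 0.0034 + 0.021 x + 0.006 y y range [-0.0325  0.0325] x [-0.0196  0.0198] 1595
```

View pics/w10c.png

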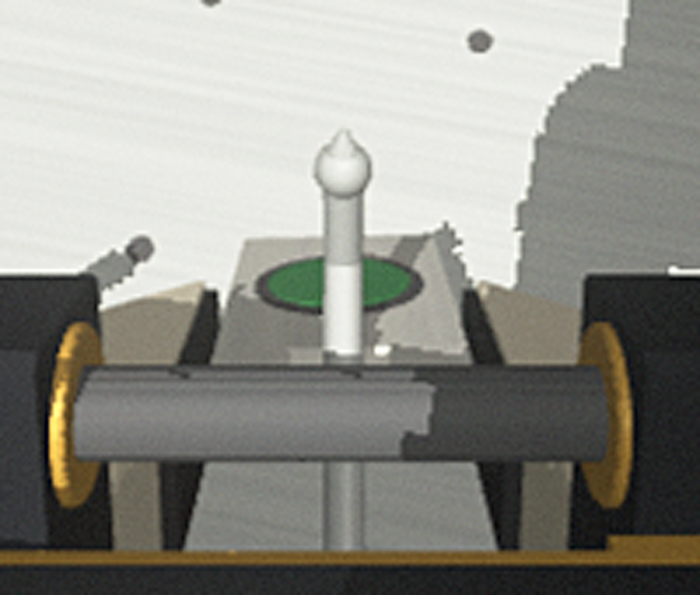

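```bash
python3 -m creep '[{"dx":0,"dy":0.003,"dz":0.006,"rx":0,"ry":0,"rz":0,"gripper":0.35},{"dx":0,"dy":0.007,"dz":0.011,"rx":0,"ry":0,"rz":0,"gripper":0.35},{"dx":0,"dy":0.0105,"dz":0.0164,"rx":0,"ry":0,"rz":0,"gripper":0.35},{"dx":0,"dy":0.0105,"dz":0.0164,"rx":0,"ry":0,"rz":0,"gripper":0.35},{"dx":0,"dy":0.0105,"dz":0.0164,"rx":0,"ry":0,"rz":0,"gripper":0.35}]' 35
python3 snap.py wrist w11; python3 face.py w11
python3 - <<'E'
import cv2
a=cv2.imread('pics/w11.png')[140:310,160:360]; cv2.imwrite('pics/w11c.png',cv2.resize(a,None,fx=3.5,fy=3.5,interpolation=cv2.INTER_CUBIC))
E
```

```text
time: 8.18
tool_pos: [0.5514, 0.0515, 0.066]
tool_rot: [-0.964, 0.0, 1.766]
contact_force: [-1.4, 0.1, -0.5]
opening: 0.0395
8.175 [0.5513636  0.05145923 0.06600897] [-9.64252240e-01  2.15064478e-05  1.76597690e+00] 0.039496341971790465
face z = 0.0034 + 0.021 x + 0.007 y y range [-0.0325  0.0325] x [-0.0196  0.0199] 1591
```

View pics/w11c.png

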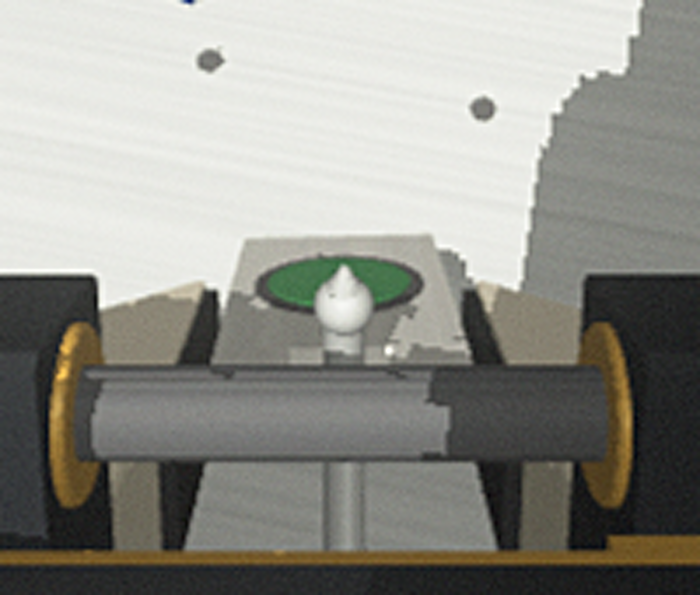

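```bash
python3 -m creep '[{"dx":0,"dy":-0.0022,"dz":0.0056,"rx":0,"ry":0,"rz":0,"gripper":0.35},{"dx":0,"dy":-0.0045,"dz":0.0112,"rx":0,"ry":0,"rz":0,"gripper":0.35},{"dx":0,"dy":-0.0067,"dz":0.0168,"rx":0,"ry":0,"rz":0,"gripper":0.35},{"dx":0,"dy":-0.01,"dz":0.024,"rx":0,"ry":0,"rz":0,"gripper":0.35},{"dx":0,"dy":-0.014,"dz":0.032,"rx":0,"ry":0,"rz":0,"gripper":0.35},{"dx":0,"dy":-0.0175,"dz":0.04,"rx":0,"ry":0,"rz":0,"gripper":0.35},{"dx":0,"dy":-0.0175,"dz":0.04,"rx":0,"ry":0,"rz":0,"gripper":0.35},{"dx":0,"dy":-0.0175,"dz":0.04,"rx":0,"ry":0,"rz":0,"gripper":0.35}]' 35
python3 snap.py wrist w12; python3 face.py w12
python3 - <<'E'
import cv2
a=cv2.imread('pics/w12.png')[140:310,160:360]; cv2.imwrite('pics/w12c.png',cv2.resize(a,None,fx=3.5,fy=3.5,interpolation=cv2.INTER_CUBIC))
E
```

```text
time: 9.22
tool_pos: [0.5288, 0.047, 0.103]
tool_rot: [-0.964, -0.0, 1.766]
contact_force: [-0.4, -0.5, -1.0]
opening: 0.0393
9.225 [0.52882676 0.04703743 0.10300342] [-9.63955141e-01 -5.98349326e-05  1.76601347e+00] 0.03929176258514795
face z = 0.0034 + 0.021 x + 0.006 y y range [-0.033   0.0324] x [-0.0196  0.0199] 1596
```

View pics/w12c.png

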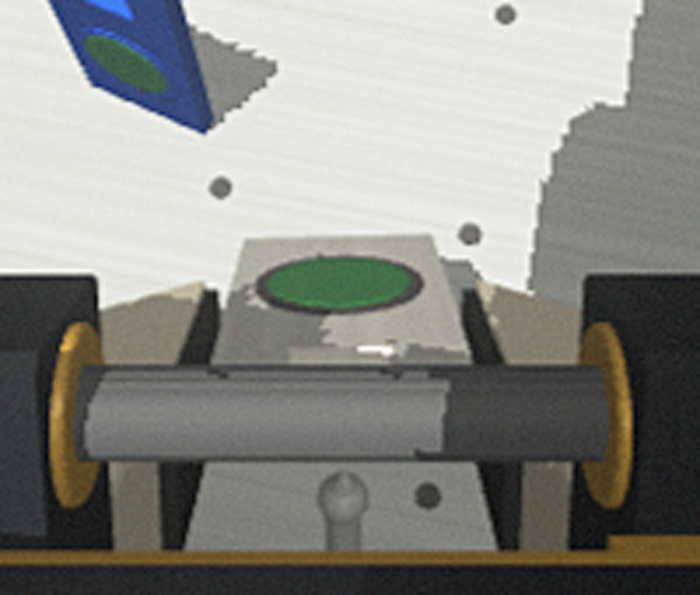

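```bash
python3 -m creep '[{"dx":0,"dy":-0.02,"dz":0.02,"rx":-0.1,"ry":0,"rz":0,"gripper":0.35},{"dx":0,"dy":-0.06,"dz":0.05,"rx":-0.2,"ry":0,"rz":0,"gripper":0.35},{"dx":0,"dy":-0.09,"dz":0.08,"rx":-0.3,"ry":0,"rz":0,"gripper":0.35},{"dx":0,"dy":-0.1,"dz":0.09,"rx":-0.45,"ry":0,"rz":0,"gripper":0.35},{"dx":0,"dy":-0.1,"dz":0.09,"rx":-0.607,"ry":0,"rz":0,"gripper":0.35},{"dx":0,"dy":-0.1,"dz":0.09,"rx":-0.607,"ry":0,"rz":0,"gripper":0.35},{"dx":0,"dy":-0.1,"dz":0.09,"rx":-0.607,"ry":0,"rz":0,"gripper":0.35}]' 35
python3 - <<'E'
from h import *
s=status.observe(); print(tool(np.array([0.575,-0.10,0.25])-s['tool_pos']).round(4))
E
```

```text
time: 10.15
tool_pos: [0.5128, 0.0436, 0.2367]
tool_rot: [-1.569, 0.0, 1.766]
contact_force: [0.2, 0.0, -1.2]
opening: 0.0396
[-0.153  -0.0134 -0.0332]
```

```bash
python3 -m creep '[{"dx":-0.05,"dy":-0.006,"dz":-0.011,"rx":0,"ry":0,"rz":0,"gripper":0.35},{"dx":-0.1,"dy":-0.013,"dz":-0.022,"rx":0,"ry":0,"rz":0,"gripper":0.35},{"dx":-0.153,"dy":-0.013,"dz":-0.033,"rx":0,"ry":0,"rz":0,"gripper":0.35},{"dx":-0.153,"dy":-0.013,"dz":-0.033,"rx":0,"ry":0,"rz":0,"gripper":0.35},{"dx":-0.153,"dy":-0.013,"dz":-0.033,"rx":0,"ry":0,"rz":0,"gripper":0.35},{"dx":-0.153,"dy":-0.013,"dz":-0.033,"rx":0,"ry":0,"rz":0,"gripper":0.35}]' 35
python3 snap.py wrist w13; python3 face.py w13
```

```text
time: 10.9
tool_pos: [0.5743, -0.0987, 0.2492]
tool_rot: [-1.57, -0.001, 1.768]
contact_force: [-0.2, -0.2, -1.0]
opening: 0.0397
10.9 [ 0.57432854 -0.09869343  0.24922906] [-1.56987496e+00 -7.33775611e-04  1.76757463e+00] 0.03966374020834699
face z = 0.0041 + 0.021 x + 0.007 y y range [-0.0327  0.0321] x [-0.0196  0.0199] 1603
```

View pics/w13.png

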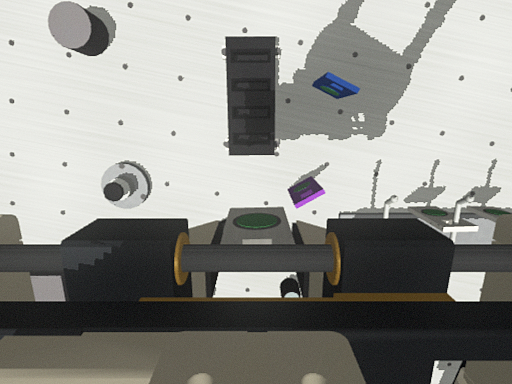

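```bash
cat > mag.py <<'E'
from h import *
import sys
def mag(f):
    z=np.load(f'pics/{f}.npz'); st=dict(tool_pos=z['pos'],tool_rot=z['rot']); W=cloud('wrist',z['d'],st)
    x,y,zz=W[...,0],W[...,1],W[...,2]
    m=(zz>0.021)&(zz<0.033)&(x>0.38)&(x<0.6)&(y>-0.2)&(y<-0.06); m[225:]=False
    m=m.astype(np.uint8); n,l,s,_=cv2.connectedComponentsWithStats(m); i=1+np.argmax(s[1:,4]); m=l==i
    Q=W[m]; zt=np.median(Q[:,2])
    v,u=np.nonzero(m)
    # project all pixel rays on plane z=zt
    P=np.array([ray('wrist',a,b,zt,st)[:2] for a,b in zip(u,v)])
    rc=cv2.minAreaRect((P*1000).astype(np.float32)); print('rect',rc,'ztop',zt.round(4))
    c=np.array(rc[0])/1000; an=np.deg2rad(rc[2]); 
    if rc[1][0]<rc[1][1]: an+=np.pi/2
    ex=np.array([np.cos(an),np.sin(an)]); ex=ex if ex[0]>0 else -ex; ey=np.array([-ex[1],ex[0]])
    print('centre',c.round(4),'ex yaw',np.arctan2(ex[1],ex[0]).round(4))
    # slots: points with z low inside
    A=W[:225].reshape(-1,3); A=A[np.isfinite(A[:,0])]; L=np.c_[(A[:,:2]-c)@ex,(A[:,:2]-c)@ey,A[:,2]]
    top=L[(abs(L[:,0])<0.07)&(abs(L[:,1])<0.017)&(L[:,2]>0.0235)&(L[:,2]<0.032)]
    h,e=np.histogram(top[:,0],bins=np.arange(-0.074,0.075,0.001)); print('top-surface hist (low = slot):'); print(' '.join(f'{int(a*1000)}:{b}' for a,b in zip(e,h)))
    low=L[(abs(L[:,0])<0.07)&(abs(L[:,1])<0.03)&(L[:,2]<0.018)]
    for s in (-.051,-.017,.017,.051):
        q=low[abs(low[:,0]-s)<0.012]; 
        if len(q)>5: print(s,'low pts x',np.percentile(q[:,0],[5,95]).round(4),'y',np.percentile(q[:,1],[2,98]).round(4),'z',np.median(q[:,2]).round(4))
    C=W[:232].reshape(-1,3); C=C[np.isfinite(C[:,0])]
    q=C[(C[:,2]>.036)&(C[:,2]<.05)&(C[:,0]<.55)&(C[:,1]<-.25)]; 
    if len(q)>50: print('cap top',cv2.minEnclosingCircle((q[:,:2]*1000).astype(np.float32)),np.median(q[:,2]))
    q=C[(C[:,2]>.042)&(C[:,2]<.05)&(C[:,0]>.58)&(C[:,1]<-.22)]; 
    if len(q)>20: print('plunger head',cv2.minEnclosingCircle((q[:,:2]*1000).astype(np.float32)),np.median(q[:,2]))
    q=C[(C[:,2]>.008)&(C[:,2]<.014)&(C[:,0]>.58)&(C[:,1]<-.22)]; 
    if len(q)>50: print('flange',cv2.minEnclosingCircle((q[:,:2]*1000).astype(np.float32)),np.median(q[:,2]))
mag(sys.argv[1])
E
python3 mag.py w13
python3 -c "
import cv2
a=cv2.imread('pics/w13.png')[25:165,200:310]; cv2.imwrite('pics/w13c.png',cv2.convertScaleAbs(cv2.resize(a,None,fx=4,fy=4,interpolation=cv2.INTER_CUBIC),alpha=2.5))"
```

```text
Traceback (most recent call last):
  File "mag.py", line 32, in <module>
    mag(sys.argv[1])
    ~~~^^^^^^^^^^^^^
  File "mag.py", line 11, in mag
    P=np.array([ray('wrist',a,b,zt,st)[:2] for a,b in zip(u,v)])
                ~~~^^^^^^^^^^^^^^^^^^^
  File "h.py", line 17, in ray
    c,R,t=cam(n,st); r=R@np.array([(u-c['cx'])/c['fx'],(v-c['cy'])/c['fy'],1.])
          ~~~^^^^^^
  File "h.py", line 5, in cam
    c=get_calibration(n)
ValueError: time passes only in moves, steps and waits
```

View pics/w13c.png

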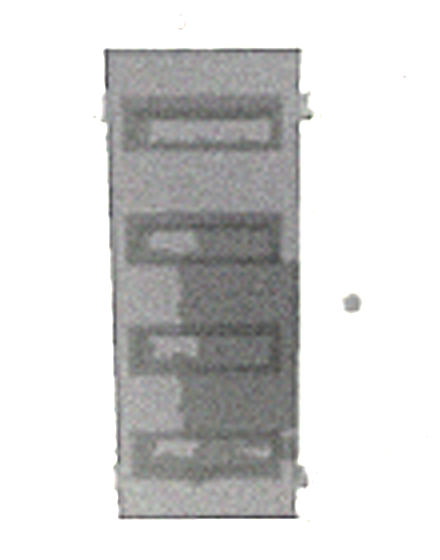

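```bash
python3 - <<'E'
s=open('h.py').read()
s=s.replace("def cam(n","_c={}\ndef gc(n):\n    if n not in _c: _c[n]=get_calibration(n)\n    return _c[n]\ndef cam(n").replace("c=get_calibration(n)\n    if n=='wrist'","c=gc(n)\n    if n=='wrist'")
open('h.py','w').write(s)
E
python3 mag.py w13
```

```text
rect ((483.1214599609375, -125.02820587158203), (145.26089477539062, 62.00014114379883), 11.721592903137207) ztop 0.0267
centre [ 0.4831 -0.125 ] ex yaw 0.2046
top-surface hist (low = slot):
-74:0 -73:0 -72:0 -71:0 -69:25 -68:24 -67:23 -66:24 -65:27 -64:28 -63:28 -62:27 -61:23 -60:19 -59:23 -58:30 -57:21 -56:28 -55:14 -54:0 -53:0 -52:0 -51:0 -50:0 -49:0 -48:0 -47:0 -46:0 -45:25 -44:24 -43:6 -42:22 -41:27 -40:27 -39:27 -38:21 -37:16 -36:18 -35:25 -34:27 -33:27 -32:24 -31:17 -30:15 -29:27 -28:25 -27:27 -26:27 -25:24 -24:19 -23:17 -22:21 -21:21 -20:0 -19:0 -18:0 -17:0 -16:0 -15:0 -14:0 -13:0 -12:0 -11:5 -10:19 -9:27 -8:27 -7:18 -6:10 -5:26 -4:27 -3:27 -2:25 -1:5 0:22 0:27 1:26 2:27 3:17 4:9 5:26 6:26 7:26 8:16 9:10 10:26 11:24 12:0 13:0 14:0 15:0 16:0 17:0 18:0 19:0 20:0 21:0 22:23 23:13 24:13 25:26 26:26 27:26 28:1 29:25 30:26 31:26 32:20 33:6 34:26 35:26 36:26 37:4 38:22 39:26 40:26 41:17 42:9 43:26 44:26 45:11 46:10 47:0 48:0 49:0 50:0 51:0 52:0 53:0 54:0 55:0 56:20 57:24 58:8 59:17 60:25 61:25 62:11 63:14 64:25 65:25 66:12 67:13 68:24 69:25 70:0 71:0 72:0 73:0
-0.051 low pts x [-0.056  -0.0498] y [-0.022  0.022] z 0.0073
-0.017 low pts x [-0.0218 -0.014 ] y [-0.0219  0.021 ] z 0.0071
0.017 low pts x [0.0122 0.0212] y [-0.0214  0.021 ] z 0.007
0.051 low pts x [0.0481 0.0562] y [-0.022  0.021] z 0.0071
cap top ((446.2908935546875, -348.593505859375), 25.96990394592285) 0.042741071317235924
plunger head ((636.68359375, -281.5995788574219), 12.96161937713623) 0.045887679474201304
flange ((637.0241088867188, -282.0374755859375), 34.110286712646484) 0.010975695185673262
```

```bash
python3 -m creep '[{"dx":-0.0076,"dy":0.02,"dz":0.04,"rx":0,"ry":0.014,"rz":0,"gripper":0.35},{"dx":-0.0076,"dy":0.07,"dz":0.0422,"rx":0,"ry":0.014,"rz":0,"gripper":0.35},{"dx":-0.0076,"dy":0.129,"dz":0.0422,"rx":0,"ry":0.014,"rz":0,"gripper":0.35},{"dx":-0.0076,"dy":0.129,"dz":0.0422,"rx":0,"ry":0.014,"rz":0,"gripper":0.35},{"dx":-0.0076,"dy":0.129,"dz":0.0422,"rx":0,"ry":0.014,"rz":0,"gripper":0.35},{"dx":-0.0076,"dy":0.129,"dz":0.0422,"rx":0,"ry":0.014,"rz":0,"gripper":0.35}]' 35
python3 snap.py wrist w14; python3 face.py w14; python3 mag.py w14
```

```text
time: 11.7
tool_pos: [0.5361, -0.1159, 0.1233]
tool_rot: [-1.575, 0.002, 1.753]
contact_force: [0.3, -0.7, -0.7]
opening: 0.0399
11.7 [ 0.53610573 -0.11589238  0.12327013] [-1.57508898  0.00248343  1.75254242] 0.03993541634949658
face z = 0.0041 + 0.021 x + 0.007 y y range [-0.0325  0.0323] x [-0.0196  0.02  ] 1591
rect ((483.20489501953125, -124.81825256347656), (145.6954803466797, 62.01838684082031), 11.729098320007324) ztop 0.0268
centre [ 0.4832 -0.1248] ex yaw 0.2047
top-surface hist (low = slot):
-74:0 -73:0 -72:0 -71:0 -69:53 -68:48 -67:56 -66:50 -65:51 -64:48 -63:53 -62:53 -61:47 -60:52 -59:47 -58:54 -57:58 -56:48 -55:16 -54:0 -53:0 -52:0 -51:0 -50:0 -49:0 -48:0 -47:0 -46:0 -45:31 -44:42 -43:39 -42:48 -41:47 -40:45 -39:43 -38:47 -37:48 -36:48 -35:42 -34:42 -33:51 -32:42 -31:50 -30:43 -29:45 -28:48 -27:46 -26:45 -25:46 -24:44 -23:48 -22:42 -21:7 -20:0 -19:0 -18:0 -17:0 -16:0 -15:0 -14:0 -13:0 -12:0 -11:29 -10:44 -9:46 -8:42 -7:44 -6:45 -5:39 -4:42 -3:44 -2:44 -1:41 0:46 0:44 1:42 2:39 3:41 4:45 5:39 6:41 7:43 8:39 9:38 10:37 11:36 12:3 13:0 14:0 15:0 16:0 17:0 18:0 19:0 20:0 21:1 22:38 23:42 24:44 25:40 26:38 27:40 28:41 29:38 30:40 31:38 32:35 33:42 34:38 35:38 36:36 37:40 38:38 39:35 40:36 41:37 42:36 43:36 44:28 45:27 46:6 47:0 48:0 49:0 50:0 51:0 52:0 53:0 54:0 55:5 56:35 57:45 58:48 59:34 60:36 61:33 62:40 63:32 64:31 65:37 66:34 67:39 68:18 69:0 70:0 71:0 72:0 73:0
-0.051 low pts x [-0.0559 -0.0483] y [-0.0219  0.0213] z 0.0071
-0.017 low pts x [-0.0216 -0.0123] y [-0.0214  0.0219] z 0.0071
0.017 low pts x [0.0142 0.0222] y [-0.0218  0.0218] z 0.0072
0.051 low pts x [0.0504 0.0564] y [-0.0217  0.0218] z 0.0074
cap top ((445.7180480957031, -341.98455810546875), 24.41730308532715) 0.0425610015805426
flange ((611.90673828125, -295.60565185546875), 17.686351776123047) 0.011063181190608201
```

View pics/w14.png

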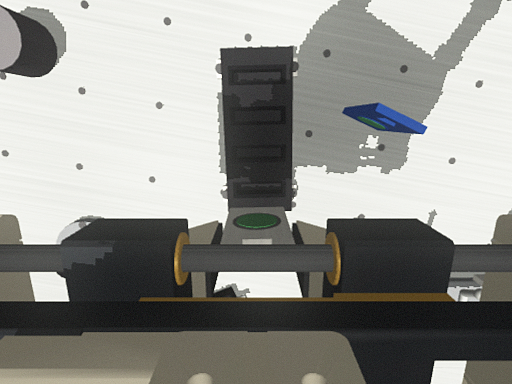

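```bash
python3 -m creep '[{"dx":0.002,"dy":0.02,"dz":0.0016,"rx":0.003,"ry":0,"rz":0,"gripper":0.35},{"dx":0.002,"dy":0.048,"dz":0.0016,"rx":0.003,"ry":0,"rz":0,"gripper":0.35},{"dx":0.002,"dy":0.048,"dz":0.0016,"rx":0.003,"ry":0,"rz":0,"gripper":0.35},{"dx":0.002,"dy":0.048,"dz":0.0016,"rx":0.003,"ry":0,"rz":0,"gripper":0.35},{"dx":0.002,"dy":0.048,"dz":0.0016,"rx":0.003,"ry":0,"rz":0,"gripper":0.35},{"dx":0.002,"dy":0.048,"dz":0.0016,"rx":0.003,"ry":0,"rz":0,"gripper":0.35}]' 35
python3 snap.py wrist w15; python3 face.py w15; python3 mag.py w15 | grep -v 0:
```

```text
time: 12.5
tool_pos: [0.533, -0.1141, 0.0734]
tool_rot: [-1.569, 0.001, 1.752]
contact_force: [0.4, 0.2, -1.6]
opening: 0.0398
12.5 [ 0.5329687  -0.11407114  0.07343035] [-1.56925825e+00  7.75162732e-04  1.75200968e+00] 0.03975848472199641
face z = 0.0041 + 0.022 x + 0.007 y y range [-0.0328  0.0323] x [-0.0195  0.0199] 1591
rect ((479.760009765625, -125.46421813964844), (138.61209106445312, 62.034706115722656), 11.721658706665039) ztop 0.0268
centre [ 0.4798 -0.1255] ex yaw 0.2046
top-surface hist (low = slot):
-0.051 low pts x [-0.0524 -0.0449] y [-0.022   0.0217] z 0.0072
-0.017 low pts x [-0.018  -0.0087] y [-0.0219  0.0216] z 0.007
0.017 low pts x [0.0183 0.0258] y [-0.0219  0.0216] z 0.0072
0.051 low pts x [0.0546 0.0596] y [-0.022   0.0215] z 0.007
```

View pics/w15.png

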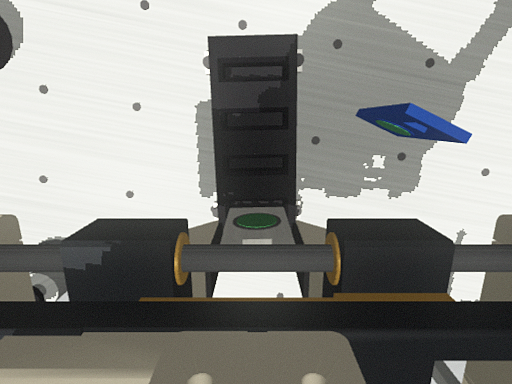

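```bash
python3 -m creep '[{"dx":-0.0003,"dy":0.006,"dz":-0.0012,"rx":-0.001,"ry":0,"rz":0,"gripper":0.35},{"dx":-0.0003,"dy":0.012,"dz":-0.0012,"rx":-0.001,"ry":0,"rz":0,"gripper":0.35},{"dx":-0.0003,"dy":0.018,"dz":-0.0012,"rx":-0.001,"ry":0,"rz":0,"gripper":0.35},{"dx":-0.0003,"dy":0.018,"dz":-0.0012,"rx":-0.001,"ry":0,"rz":0,"gripper":0.35},{"dx":-0.0003,"dy":0.018,"dz":-0.0012,"rx":-0.001,"ry":0,"rz":0,"gripper":0.35}]' 35
python3 - <<'E'
from h import *
s=status.observe();print(s['tool_pos'],s['tool_rot'],s['contact_force'],s['torque'])
E
```

```text
time: 13.18
tool_pos: [0.5337, -0.114, 0.0545]
tool_rot: [-1.569, -0.0, 1.752]
contact_force: [-0.2, -0.7, -1.1]
opening: 0.0402
[ 0.53370546 -0.11402242  0.05452965] [-1.56888918e+00 -1.87656388e-05  1.75195954e+00] [-0.21524782 -0.67117261 -1.05565612] [ 0.06605707 -0.01654432 -0.01322776]
```

```bash
python3 -m creep '[{"dx":0,"dy":0.006,"dz":-0.0003,"rx":0,"ry":0,"rz":0,"gripper":0.35},{"dx":0,"dy":0.011,"dz":-0.0003,"rx":0,"ry":0,"rz":0,"gripper":0.35},{"dx":0,"dy":0.013,"dz":-0.0003,"rx":0,"ry":0,"rz":0,"gripper":0.35},{"dx":0,"dy":0.013,"dz":-0.0003,"rx":0,"ry":0,"rz":0,"gripper":0.35}]' 35
python3 snap.py wrist w16; python3 face.py w16
```

```text
time: 13.68
tool_pos: [0.5338, -0.1139, 0.0413]
tool_rot: [-1.569, -0.0, 1.752]
contact_force: [0.1, 0.6, -0.9]
opening: 0.0394
13.675 [ 0.53381219 -0.11390427  0.04131223] [-1.56852685e+00 -2.18713183e-04  1.75202331e+00] 0.03942338218090439
face z = 0.0042 + 0.021 x + 0.014 y y range [-0.0328  0.0215] x [-0.0195  0.0199] 1449
```

Nearly home without contact; push down a touch until the floor is felt.

```bash
python3 -m creep '[{"dx":0,"dy":0.001,"dz":0,"rx":0,"ry":0,"rz":0,"gripper":0.35},{"dx":0,"dy":0.002,"dz":0,"rx":0,"ry":0,"rz":0,"gripper":0.35},{"dx":0,"dy":0.002,"dz":0,"rx":0,"ry":0,"rz":0,"gripper":0.35}]' 35
python3 snap.py wrist w17; python3 face.py w17
```

```text
time: 14.1
tool_pos: [0.5343, -0.1141, 0.0407]
tool_rot: [-1.57, 0.001, 1.752]
contact_force: [-2.1, 0.4, 7.6]
opening: 0.0393
14.1 [ 0.53434429 -0.11406948  0.04074295] [-1.57013406e+00  6.32919349e-04  1.75193681e+00] 0.039339444693454795
face z = 0.0044 + 0.021 x + 0.017 y y range [-0.0328  0.0212] x [-0.0195  0.02  ] 1458
```

View pics/w17.png

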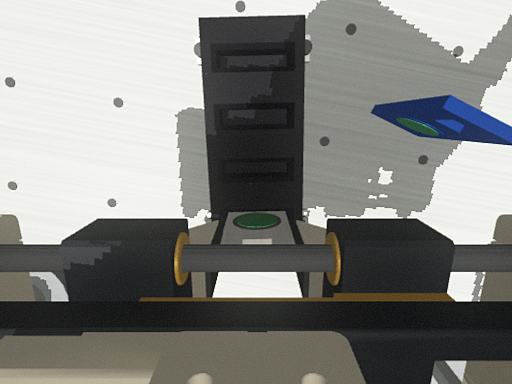

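```bash
python3 -m creep '[{"dx":0,"dy":-0.001,"dz":0,"rx":0,"ry":0,"rz":0,"gripper":0.5},{"dx":0,"dy":-0.001,"dz":0,"rx":0,"ry":0,"rz":0,"gripper":0.62},{"dx":0,"dy":-0.001,"dz":0,"rx":0,"ry":0,"rz":0,"gripper":0.65},{"dx":0,"dy":-0.03,"dz":0,"rx":0,"ry":0,"rz":0,"gripper":0.65},{"dx":0,"dy":-0.08,"dz":0,"rx":0,"ry":0,"rz":0,"gripper":0.65},{"dx":0,"dy":-0.14,"dz":0,"rx":0,"ry":0,"rz":0,"gripper":0.65},{"dx":0,"dy":-0.16,"dz":0,"rx":0,"ry":0,"rz":0,"gripper":0.65},{"dx":0,"dy":-0.16,"dz":0,"rx":0,"ry":0,"rz":0,"gripper":0.65}]' 25
python3 snap.py wrist w18; python3 snap.py side s18
python3 -c "
import cv2
a=cv2.imread('pics/s18.png')[130:290,150:310]; cv2.imwrite('pics/s18c.png',cv2.resize(a,None,fx=3.7,fy=3.7,interpolation=cv2.INTER_CUBIC))"
```

```text
time: 15.15
tool_pos: [0.535, -0.1141, 0.201]
tool_rot: [-1.572, 0.002, 1.752]
contact_force: [0.4, 0.5, 0.0]
opening: 0.0595
15.15 [ 0.53496755 -0.11412487  0.20096137] [-1.57191079e+00  1.72104749e-03  1.75206270e+00] 0.05947279552021387
15.2 [ 0.53407034 -0.11384966  0.19922411] [-1.56897743e+00  1.28626816e-05  1.75196126e+00] 0.059825216911740135
```

View pics/w18.png

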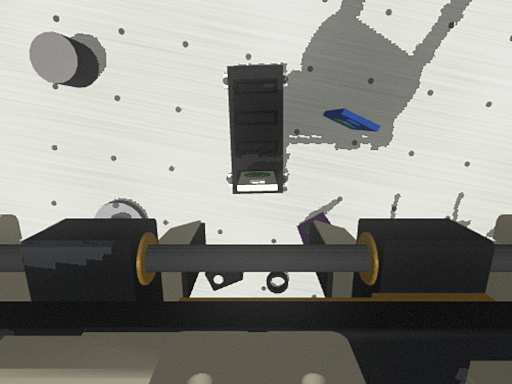

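View pics/s18c.png

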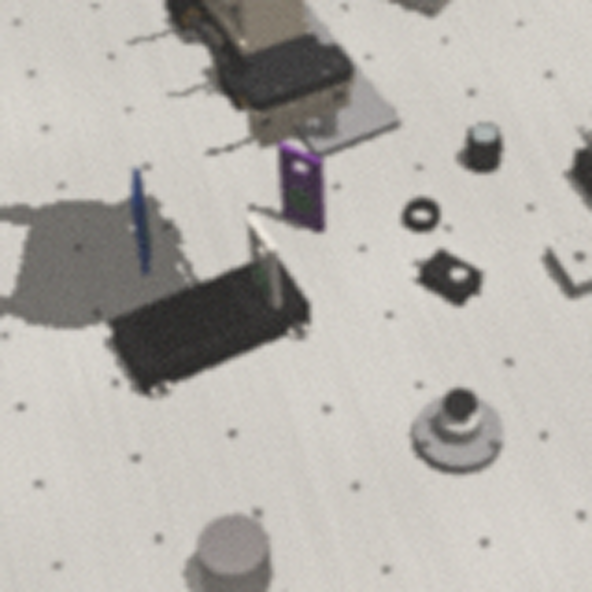

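```bash
python3 -m creep '[{"dx":0.05,"dy":0,"dz":-0.02,"rx":0,"ry":-0.014,"rz":0,"gripper":0.65},{"dx":0.1,"dy":0,"dz":-0.04,"rx":0,"ry":-0.014,"rz":0,"gripper":0.65},{"dx":0.15,"dy":0.01,"dz":-0.06,"rx":0,"ry":-0.014,"rz":0,"gripper":0.65},{"dx":0.2,"dy":0.02,"dz":-0.08,"rx":0,"ry":-0.014,"rz":0,"gripper":0.65},{"dx":0.244,"dy":0.04,"dz":-0.093,"rx":0,"ry":-0.014,"rz":0,"gripper":0.65},{"dx":0.244,"dy":0.04,"dz":-0.093,"rx":0,"ry":-0.014,"rz":0,"gripper":0.65},{"dx":0.244,"dy":0.04,"dz":-0.093,"rx":0,"ry":-0.014,"rz":0,"gripper":0.65},{"dx":0.244,"dy":0.04,"dz":-0.093,"rx":0,"ry":-0.014,"rz":0,"gripper":0.65}]' 25
python3 snap.py wrist w19; python3 w2.py pics/w19.npz
```

```text
time: 16.25
tool_pos: [0.5818, 0.1415, 0.1594]
tool_rot: [-1.569, 0.0, 1.764]
contact_force: [0.4, -0.2, -0.1]
opening: 0.0598
16.25 [0.58177006 0.14153937 0.15938953] [-1.56876386e+00  2.02580816e-04  1.76439854e+00] 0.05980072325114601
beads [[0.5122, 0.2993, 0.1121], [0.5288, 0.2177, 0.1123], [0.545, 0.1365, 0.1125], [0.5615, 0.0553, 0.1123]] [[0.0166, -0.0816], [0.0162, -0.0813], [0.0165, -0.0812]]
sx yaw from beads -2.9425
0 wire dy/dx 0.004 y at -30mm -0.0004 wire z 0.0963 | holder x -0.0356 slope -0.001 y -0.0222 0.0187 z 0.1048
   centre world [0.5468 0.3081]
1 wire dy/dx -0.013 y at -30mm -0.0002 wire z 0.0965 | holder x -0.0375 slope 0.036 y -0.0206 0.02 z 0.1046
   centre world [0.5655 0.2254]
2 wire dy/dx -0.003 y at -30mm -0.0 wire z 0.0965 | holder x -0.0377 slope -0.027 y -0.0197 0.0198 z 0.1048
   centre world [0.5819 0.1438]
```

View pics/w19.png

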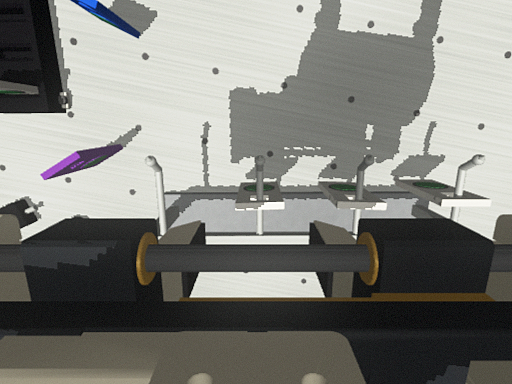

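```bash
python3 -m creep '[{"dx":0.0023,"dy":0.03,"dz":-0.0005,"rx":-0.001,"ry":0,"rz":0,"gripper":0.65},{"dx":0.0023,"dy":0.07,"dz":-0.0005,"rx":-0.001,"ry":0,"rz":0,"gripper":0.65},{"dx":0.0023,"dy":0.1055,"dz":-0.0005,"rx":-0.001,"ry":0,"rz":0,"gripper":0.65},{"dx":0.0023,"dy":0.1055,"dz":-0.0005,"rx":-0.001,"ry":0,"rz":0,"gripper":0.65},{"dx":0.0023,"dy":0.1055,"dz":-0.0005,"rx":-0.001,"ry":0,"rz":0,"gripper":0.65},{"dx":0.0023,"dy":0.1055,"dz":-0.0005,"rx":-0.001,"ry":0,"rz":0,"gripper":0.65}]' 25
python3 snap.py wrist w20; python3 face.py w20
python3 -c "
import cv2
a=cv2.imread('pics/w20.png')[180:310,190:340]; cv2.imwrite('pics/w20c.png',cv2.resize(a,None,fx=4.5,fy=4.5,interpolation=cv2.INTER_CUBIC))"
```

```text
time: 17.05
tool_pos: [0.5828, 0.1451, 0.0559]
tool_rot: [-1.573, 0.0, 1.766]
contact_force: [0.2, -0.6, 0.4]
opening: 0.0593
17.05 [0.58276589 0.14510882 0.05589605] [-1.57339333e+00  2.09569066e-04  1.76567918e+00] 0.05931575711859928
face z = 0.0039 + 0.027 x + 0.006 y y range [-0.0327  0.0339] x [-0.0197  0.0185] 1512
```

View pics/w20c.png

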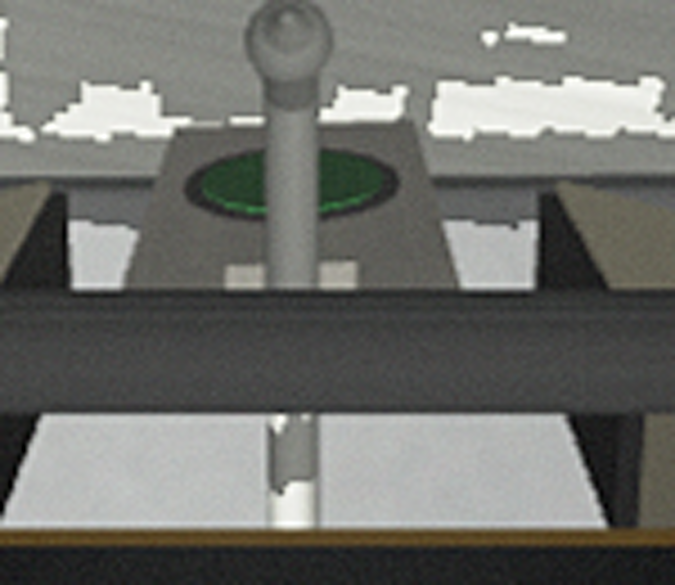

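```bash
python3 -m creep '[{"dx":-0.0012,"dy":0.002,"dz":0,"rx":0.001,"ry":0,"rz":0,"gripper":0.65},{"dx":-0.0012,"dy":0.002,"dz":0,"rx":0.001,"ry":0,"rz":0,"gripper":0.55},{"dx":-0.0012,"dy":0.002,"dz":0,"rx":0.001,"ry":0,"rz":0,"gripper":0.35},{"dx":-0.0012,"dy":0.002,"dz":0,"rx":0.001,"ry":0,"rz":0,"gripper":0.35},{"dx":-0.0012,"dy":0.002,"dz":0,"rx":0.001,"ry":0,"rz":0,"gripper":0.35},{"dx":-0.0012,"dy":0.002,"dz":0,"rx":0.001,"ry":0,"rz":0,"gripper":0.35},{"dx":-0.0012,"dy":0.002,"dz":0,"rx":0.001,"ry":0,"rz":0,"gripper":0.35}]' 25
python3 snap.py wrist w21; python3 face.py w21
python3 -c "
import cv2
a=cv2.imread('pics/w21.png')[180:310,190:340]; cv2.imwrite('pics/w21c.png',cv2.resize(a,None,fx=4.5,fy=4.5,interpolation=cv2.INTER_CUBIC))"
```

```text
time: 17.98
tool_pos: [0.5817, 0.144, 0.0519]
tool_rot: [-1.569, -0.0, 1.766]
contact_force: [-0.1, 0.5, 0.5]
opening: 0.04
17.975 [0.58168858 0.14402006 0.0518517 ] [-1.56881572e+00 -7.24148437e-05  1.76606594e+00] 0.039982980117936356
face z = 0.0025 + 0.026 x + -0.001 y y range [-0.03    0.0297] x [-0.0195  0.02  ] 1472
```

View pics/w21c.png

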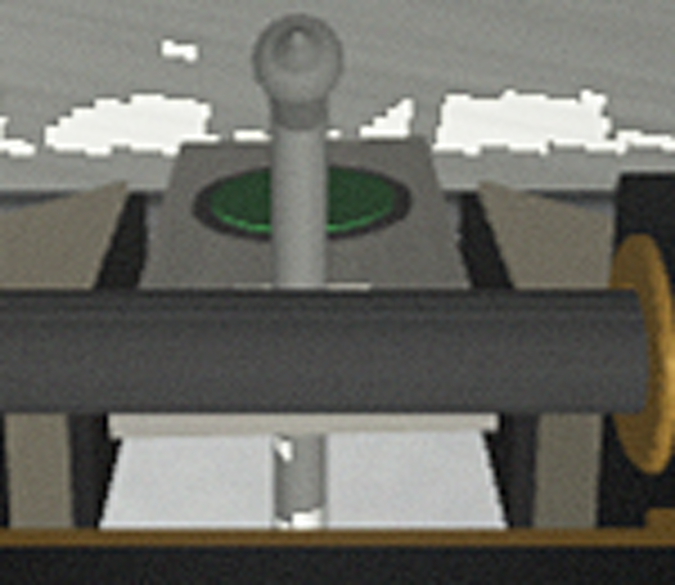

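```bash
python3 -m creep '[{"dx":0,"dy":-0.003,"dz":0,"rx":0,"ry":0,"rz":0,"gripper":0.35},{"dx":0,"dy":-0.0052,"dz":0,"rx":0,"ry":0,"rz":0,"gripper":0.35},{"dx":0,"dy":-0.0052,"dz":0,"rx":0,"ry":0,"rz":0,"gripper":0.35},{"dx":0,"dy":-0.0052,"dz":0,"rx":0,"ry":0,"rz":0,"gripper":0.35}]' 35
python3 -m creep '[{"dx":0,"dy":-0.0004,"dz":0.0057,"rx":0.15,"ry":0,"rz":0,"gripper":0.35},{"dx":0,"dy":-0.0018,"dz":0.0112,"rx":0.3,"ry":0,"rz":0,"gripper":0.35},{"dx":0,"dy":-0.004,"dz":0.0165,"rx":0.45,"ry":0,"rz":0,"gripper":0.35},{"dx":0,"dy":-0.007,"dz":0.0218,"rx":0.61,"ry":0,"rz":0,"gripper":0.35},{"dx":0,"dy":-0.007,"dz":0.0218,"rx":0.61,"ry":0,"rz":0,"gripper":0.35},{"dx":0,"dy":-0.007,"dz":0.0218,"rx":0.61,"ry":0,"rz":0,"gripper":0.35}]' 35
cat > eye.py <<'E'
# eye position in stand frame (mm) given a (eye tool y = -a), e (eye tool z), and bead world; and tool-axis rows to P1, bead, P3
from h import *
import sys
a,e,bx,by=map(float,sys.argv[1:5]); s=status.observe(); R=Ro.from_euler('xyz',s['tool_rot']).as_matrix()
E=np.array(s['tool_pos'])+R@np.array([0,-a,e]); sx=np.array([np.cos(-2.945),np.sin(-2.945),0])
x=71+1000*((E[:2]-[bx,by])@sx[:2]); lat=1000*((E[:2]-[bx,by])@np.array([-sx[1],sx[0]])); z=1000*E[2]
print('eye stand x %.1f lat %.1f z %.1f'%(x,lat,z),'force',s['contact_force'].round(1))
for n,t in (('P1',(61,95.2)),('P1.5',(66.2,103)),('bead',(71,110.8)),('P3',(83.5,132.5))):
    w=((t[0]-x)*sx+np.array([0,0,t[1]-z]))/1000; print(n,(R.T@w).round(4))
E
python3 eye.py 0.038 -0.0005 0.545 0.136
```

```text
time: 18.52
tool_pos: [0.5817, 0.144, 0.057]
tool_rot: [-1.569, -0.0, 1.766]
contact_force: [0.2, 0.7, -1.1]
opening: 0.0393
time: 19.27
tool_pos: [0.5604, 0.1398, 0.0632]
tool_rot: [-0.96, -0.0, 1.766]
contact_force: [0.2, 0.0, -0.7]
opening: 0.0398
eye stand x 32.9 lat -0.7 z 94.1 force [ 0.2  0.  -0.7]
P1 [-0.      0.0152  0.0237]
P1.5 [-0.      0.0118  0.0324]
bead [-0.      0.0082  0.0408]
P3 [-0.0001 -0.0024  0.0635]
```

```bash
python3 -m creep '[{"dx":0,"dy":0.003,"dz":0.006,"rx":0,"ry":0,"rz":0,"gripper":0.35},{"dx":0,"dy":0.007,"dz":0.012,"rx":0,"ry":0,"rz":0,"gripper":0.35},{"dx":0,"dy":0.011,"dz":0.018,"rx":0,"ry":0,"rz":0,"gripper":0.35},{"dx":0,"dy":0.0152,"dz":0.0237,"rx":0,"ry":0,"rz":0,"gripper":0.35},{"dx":0,"dy":0.0152,"dz":0.0237,"rx":0,"ry":0,"rz":0,"gripper":0.35}]' 35
python3 eye.py 0.038 -0.0005 0.545 0.136
```

```text
time: 19.9
tool_pos: [0.5323, 0.1342, 0.0656]
tool_rot: [-0.959, -0.0, 1.766]
contact_force: [-1.0, -0.4, -0.3]
opening: 0.0397
eye stand x 61.6 lat -0.7 z 96.4 force [-1.  -0.4 -0.3]
P1 [ 0.      0.0007 -0.0012]
P1.5 [-0.     -0.0027  0.0076]
bead [-0.     -0.0064  0.016 ]
P3 [-0.     -0.0169  0.0387]
```

```bash
python3 -m creep '[{"dx":0,"dy":-0.0014,"dz":0.0038,"rx":0,"ry":0,"rz":0,"gripper":0.35},{"dx":0,"dy":-0.0027,"dz":0.0076,"rx":0,"ry":0,"rz":0,"gripper":0.35},{"dx":0,"dy":-0.0045,"dz":0.0118,"rx":0,"ry":0,"rz":0,"gripper":0.35},{"dx":0,"dy":-0.0064,"dz":0.016,"rx":0,"ry":0,"rz":0,"gripper":0.35},{"dx":0,"dy":-0.01,"dz":0.024,"rx":0,"ry":0,"rz":0,"gripper":0.35},{"dx":0,"dy":-0.0135,"dz":0.0315,"rx":0,"ry":0,"rz":0,"gripper":0.35},{"dx":0,"dy":-0.017,"dz":0.0387,"rx":0,"ry":0,"rz":0,"gripper":0.35},{"dx":0,"dy":-0.017,"dz":0.0387,"rx":0,"ry":0,"rz":0,"gripper":0.35}]' 35
python3 eye.py 0.038 -0.0005 0.545 0.136; python3 snap.py wrist w22; python3 face.py w22
python3 -c "
import cv2
a=cv2.imread('pics/w22.png')[140:310,160:360]; cv2.imwrite('pics/w22c.png',cv2.resize(a,None,fx=3.5,fy=3.5,interpolation=cv2.INTER_CUBIC))"
```

```text
time: 20.9
tool_pos: [0.5114, 0.1301, 0.1023]
tool_rot: [-0.96, 0.0, 1.766]
contact_force: [0.6, 0.2, -1.9]
opening: 0.0399
eye stand x 82.9 lat -0.7 z 133.1 force [ 0.6  0.2 -1.9]
P1 [ 0.      0.0185 -0.0397]
P1.5 [ 0.      0.0151 -0.031 ]
bead [ 0.      0.0114 -0.0226]
P3 [-0.      0.0008  0.0001]
20.9 [0.5113697  0.13005816 0.1022757 ] [-9.60200169e-01  6.84042288e-05  1.76599450e+00] 0.0399385549928649
face z = 0.0018 + 0.025 x + -0.001 y y range [-0.0296  0.0301] x [-0.0196  0.02  ] 1465
```

View pics/w22c.png

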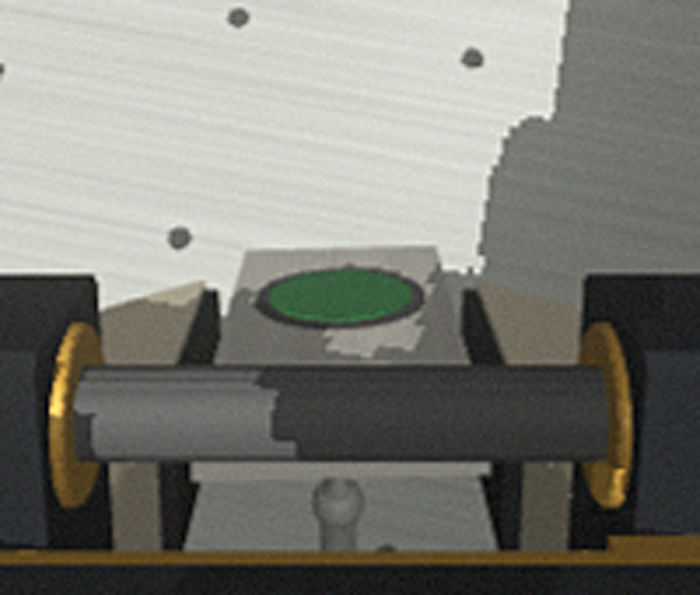

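```bash
python3 -m creep '[{"dx":0,"dy":-0.02,"dz":0.02,"rx":-0.1,"ry":0,"rz":0,"gripper":0.35},{"dx":0,"dy":-0.06,"dz":0.05,"rx":-0.2,"ry":0,"rz":0,"gripper":0.35},{"dx":0,"dy":-0.09,"dz":0.08,"rx":-0.3,"ry":0,"rz":0,"gripper":0.35},{"dx":0,"dy":-0.1,"dz":0.09,"rx":-0.45,"ry":0,"rz":0,"gripper":0.35},{"dx":0,"dy":-0.1,"dz":0.09,"rx":-0.61,"ry":0,"rz":0,"gripper":0.35},{"dx":0,"dy":-0.1,"dz":0.09,"rx":-0.61,"ry":0,"rz":0,"gripper":0.35},{"dx":0,"dy":-0.1,"dz":0.09,"rx":-0.61,"ry":0,"rz":0,"gripper":0.35}]' 35
python3 - <<'E'
from h import *
s=status.observe(); print(tool(np.array([0.499,-0.1214,0.15])-s['tool_pos']).round(4))
E
```

```text
time: 21.82
tool_pos: [0.4959, 0.1269, 0.2352]
tool_rot: [-1.567, 0.0, 1.766]
contact_force: [-0.0, -0.5, -0.7]
opening: 0.0394
[-0.2442  0.0853  0.0448]
```

```bash
python3 -m creep '[{"dx":-0.05,"dy":0,"dz":0.009,"rx":-0.003,"ry":0.016,"rz":0,"gripper":0.35},{"dx":-0.1,"dy":0,"dz":0.018,"rx":-0.003,"ry":0.016,"rz":0,"gripper":0.35},{"dx":-0.15,"dy":0,"dz":0.027,"rx":-0.003,"ry":0.016,"rz":0,"gripper":0.35},{"dx":-0.2,"dy":0.01,"dz":0.036,"rx":-0.003,"ry":0.016,"rz":0,"gripper":0.35},{"dx":-0.2442,"dy":0.04,"dz":0.0448,"rx":-0.003,"ry":0.016,"rz":0,"gripper":0.35},{"dx":-0.2442,"dy":0.085,"dz":0.0448,"rx":-0.003,"ry":0.016,"rz":0,"gripper":0.35},{"dx":-0.2442,"dy":0.1,"dz":0.0448,"rx":-0.003,"ry":0.016,"rz":0,"gripper":0.35},{"dx":-0.2442,"dy":0.1,"dz":0.0448,"rx":-0.003,"ry":0.016,"rz":0,"gripper":0.35},{"dx":-0.2442,"dy":0.1,"dz":0.0448,"rx":-0.003,"ry":0.016,"rz":0,"gripper":0.35}]' 35
python3 snap.py wrist w23; python3 face.py w23; python3 mag.py w23 | grep -v 0:
```

```text
time: 22.95
tool_pos: [0.4999, -0.1213, 0.1364]
tool_rot: [-1.574, 0.001, 1.751]
contact_force: [-0.0, 0.2, -0.8]
opening: 0.0397
22.95 [ 0.49987557 -0.12128908  0.13640279] [-1.57363170e+00  1.14331563e-03  1.75111204e+00] 0.039742074764661725
face z = 0.0025 + 0.026 x + -0.001 y y range [-0.0298  0.0297] x [-0.0194  0.02  ] 1469
rect ((472.552978515625, -127.29193115234375), (123.92784118652344, 61.58149719238281), 11.767444610595703) ztop 0.0268
centre [ 0.4726 -0.1273] ex yaw 0.2054
top-surface hist (low = slot):
-0.051 low pts x [-0.0448 -0.0394] y [-0.0217  0.0218] z 0.007
-0.017 low pts x [-0.0091 -0.0053] y [-0.0218  0.0216] z 0.0071
0.017 low pts x [0.0267 0.0289] y [-0.0218  0.0212] z 0.007
cap top ((445.6305236816406, -347.08721923828125), 25.360855102539062) 0.04278945204980347
```

View pics/w23.png

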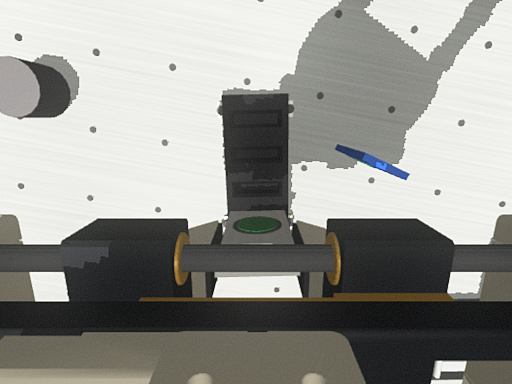

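```bash
python3 -m creep '[{"dx":0,"dy":0.03,"dz":0.0005,"rx":0.003,"ry":0,"rz":0,"gripper":0.35},{"dx":0,"dy":0.06,"dz":0.0005,"rx":0.003,"ry":0,"rz":0,"gripper":0.35},{"dx":0,"dy":0.07,"dz":0.0005,"rx":0.003,"ry":0,"rz":0,"gripper":0.35},{"dx":0,"dy":0.07,"dz":0.0005,"rx":0.003,"ry":0,"rz":0,"gripper":0.35},{"dx":0,"dy":0.07,"dz":0.0005,"rx":0.003,"ry":0,"rz":0,"gripper":0.35}]' 35
python3 snap.py wrist w24; python3 face.py w24; python3 mag.py w24 | grep -v 0:
```

```text
time: 23.62
tool_pos: [0.4991, -0.1218, 0.0664]
tool_rot: [-1.571, 0.001, 1.75]
contact_force: [0.7, -0.4, 0.2]
opening: 0.0398
23.625 [ 0.49913687 -0.12176966  0.06641998] [-1.57100205e+00  1.35301038e-03  1.75017320e+00] 0.03976777769180745
face z = 0.0025 + 0.026 x + 0.000 y y range [-0.03    0.0297] x [-0.0194  0.02  ] 1473
rect ((461.5682067871094, -129.2572021484375), (101.48430633544922, 62.03527069091797), 11.70791244506836) ztop 0.0268
centre [ 0.4616 -0.1293] ex yaw 0.2043
top-surface hist (low = slot):
-0.051 low pts x [-0.0626 -0.0541] y [-0.0288  0.029 ] z -0.001
-0.017 low pts x [-0.0287 -0.0239] y [-0.022  0.022] z 0.007
0.017 low pts x [0.0053 0.0103] y [-0.0217  0.022 ] z 0.0073
0.051 low pts x [0.0393 0.0444] y [-0.0217  0.0219] z 0.0071
```

```bash
python3 -m creep '[{"dx":0.0004,"dy":0.007,"dz":0,"rx":0,"ry":0,"rz":0,"gripper":0.35},{"dx":0.0004,"dy":0.014,"dz":0,"rx":0,"ry":0,"rz":0,"gripper":0.35},{"dx":0.0004,"dy":0.02,"dz":0,"rx":0,"ry":0,"rz":0,"gripper":0.35},{"dx":0.0004,"dy":0.025,"dz":0,"rx":0,"ry":0,"rz":0,"gripper":0.35},{"dx":0.0004,"dy":0.025,"dz":0,"rx":0,"ry":0,"rz":0,"gripper":0.35}]' 35
python3 -m creep '[{"dx":0,"dy":0.0015,"dz":0,"rx":0,"ry":0,"rz":0,"gripper":0.35},{"dx":0,"dy":0.003,"dz":0,"rx":0,"ry":0,"rz":0,"gripper":0.35},{"dx":0,"dy":0.003,"dz":0,"rx":0,"ry":0,"rz":0,"gripper":0.35}]' 35
```

```text
time: 24.3
tool_pos: [0.4977, -0.121, 0.0395]
tool_rot: [-1.568, -0.001, 1.75]
contact_force: [0.0, -0.1, 0.2]
opening: 0.0397
time: 24.68
tool_pos: [0.4983, -0.1211, 0.0379]
tool_rot: [-1.57, 0.0, 1.75]
contact_force: [-1.2, 1.6, 6.3]
opening: 0.0396
```

```bash
python3 -m creep '[{"dx":0,"dy":-0.001,"dz":0,"rx":0,"ry":0,"rz":0,"gripper":0.5},{"dx":0,"dy":-0.001,"dz":0,"rx":0,"ry":0,"rz":0,"gripper":0.62},{"dx":0,"dy":-0.001,"dz":0,"rx":0,"ry":0,"rz":0,"gripper":0.65},{"dx":0,"dy":-0.03,"dz":0,"rx":0,"ry":0,"rz":0,"gripper":0.65},{"dx":0,"dy":-0.08,"dz":0,"rx":0,"ry":0,"rz":0,"gripper":0.65},{"dx":0,"dy":-0.14,"dz":0,"rx":0,"ry":0,"rz":0,"gripper":0.65},{"dx":0,"dy":-0.15,"dz":0,"rx":0,"ry":0,"rz":0,"gripper":0.65},{"dx":0,"dy":-0.15,"dz":0,"rx":0,"ry":0,"rz":0,"gripper":0.65}]' 25
python3 - <<'E'
from h import *
s=status.observe(); print(tool(np.array([0.5655,0.2252,0.16])-s['tool_pos']).round(4))
E
```

```text
time: 25.68
tool_pos: [0.4983, -0.121, 0.1871]
tool_rot: [-1.569, 0.0, 1.75]
contact_force: [0.2, 0.7, 0.1]
opening: 0.0593
[ 0.3287  0.0268 -0.1279]
```

```bash
python3 -m creep '[{"dx":0.05,"dy":0,"dz":-0.02,"rx":0,"ry":-0.016,"rz":0,"gripper":0.65},{"dx":0.1,"dy":0,"dz":-0.04,"rx":0,"ry":-0.016,"rz":0,"gripper":0.65},{"dx":0.15,"dy":0,"dz":-0.06,"rx":0,"ry":-0.016,"rz":0,"gripper":0.65},{"dx":0.2,"dy":0,"dz":-0.08,"rx":0,"ry":-0.016,"rz":0,"gripper":0.65},{"dx":0.25,"dy":0.01,"dz":-0.1,"rx":0,"ry":-0.016,"rz":0,"gripper":0.65},{"dx":0.3,"dy":0.02,"dz":-0.12,"rx":0,"ry":-0.016,"rz":0,"gripper":0.65},{"dx":0.3287,"dy":0.0268,"dz":-0.1279,"rx":0,"ry":-0.016,"rz":0,"gripper":0.65},{"dx":0.3287,"dy":0.0268,"dz":-0.1279,"rx":0,"ry":-0.016,"rz":0,"gripper":0.65},{"dx":0.3287,"dy":0.0268,"dz":-0.1279,"rx":0,"ry":-0.016,"rz":0,"gripper":0.65},{"dx":0.3287,"dy":0.0268,"dz":-0.1279,"rx":0,"ry":-0.016,"rz":0,"gripper":0.65}]' 25
python3 snap.py wrist w25; python3 w2.py pics/w25.npz
```

```text
time: 26.92
tool_pos: [0.5655, 0.224, 0.1597]
tool_rot: [-1.568, 0.0, 1.765]
contact_force: [0.4, 0.4, -0.2]
opening: 0.0593
26.925 [0.56548935 0.22396554 0.15973306] [-1.56817561e+00  2.15264349e-04  1.76458815e+00] 0.059329411206751774
beads [[0.5123, 0.3001, 0.1123], [0.5286, 0.2189, 0.1124], [0.5448, 0.1375, 0.1124], [0.5613, 0.0558, 0.1121]] [[0.0163, -0.0812], [0.0163, -0.0813], [0.0165, -0.0817]]
sx yaw from beads -2.9434
0 wire dy/dx -0.011 y at -30mm -0.0002 wire z 0.0964 | holder x -0.0354 slope 0.003 y -0.0214 0.0189 z 0.1048
   centre world [0.5467 0.3083]
1 wire dy/dx -0.001 y at -30mm -0.0001 wire z 0.0966 | holder x -0.0375 slope 0.031 y -0.019 0.0207 z 0.1048
   centre world [0.5655 0.2254]
```

View pics/w25.png

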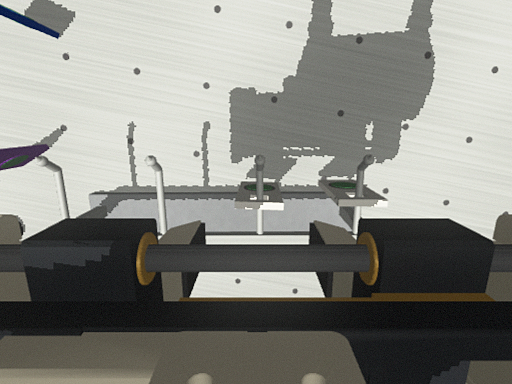

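```bash
python3 -m creep '[{"dx":0.001,"dy":0.03,"dz":0,"rx":-0.001,"ry":0,"rz":0,"gripper":0.65},{"dx":0.001,"dy":0.07,"dz":0,"rx":-0.001,"ry":0,"rz":0,"gripper":0.65},{"dx":0.001,"dy":0.1062,"dz":0,"rx":-0.001,"ry":0,"rz":0,"gripper":0.65},{"dx":0.001,"dy":0.1062,"dz":0,"rx":-0.001,"ry":0,"rz":0,"gripper":0.65},{"dx":0.001,"dy":0.1062,"dz":0,"rx":-0.001,"ry":0,"rz":0,"gripper":0.65},{"dx":0.001,"dy":0.1062,"dz":0,"rx":-0.001,"ry":0,"rz":0,"gripper":0.65}]' 25
python3 snap.py wrist w26; python3 face.py w26
python3 -c "
import cv2
a=cv2.imread('pics/w26.png')[180:310,190:340]; cv2.imwrite('pics/w26c.png',cv2.resize(a,None,fx=4.5,fy=4.5,interpolation=cv2.INTER_CUBIC))"
```

```text
time: 27.72
tool_pos: [0.5664, 0.2263, 0.0559]
tool_rot: [-1.573, -0.0, 1.766]
contact_force: [0.9, 0.6, 0.3]
opening: 0.0595
27.725 [0.56640134 0.22632679 0.05590975] [-1.57346388e+00 -3.28504467e-04  1.76574241e+00] 0.059464827671199455
face z = 0.0037 + -0.030 x + 0.006 y y range [-0.0323  0.0333] x [-0.0196  0.0198] 1576
```

View pics/w26c.png

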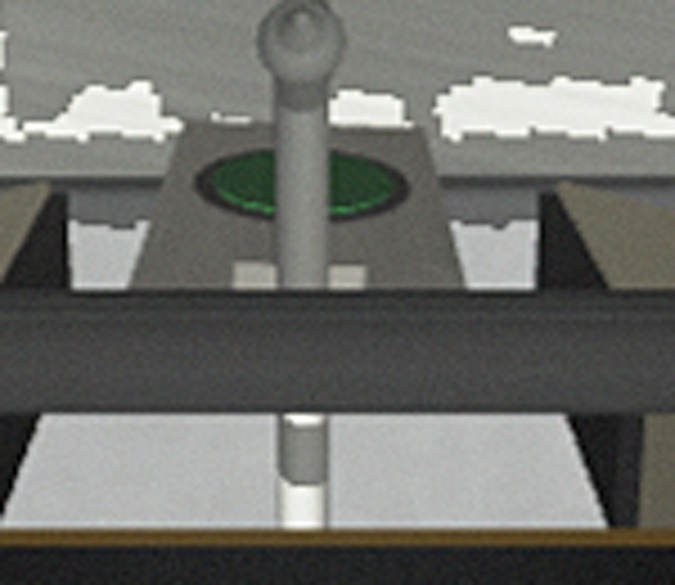

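```bash
python3 -m creep '[{"dx":0,"dy":0.001,"dz":0,"rx":0.001,"ry":0,"rz":0,"gripper":0.55},{"dx":0,"dy":0.001,"dz":0,"rx":0.001,"ry":0,"rz":0,"gripper":0.35},{"dx":0,"dy":0.001,"dz":0,"rx":0.001,"ry":0,"rz":0,"gripper":0.35},{"dx":0,"dy":0.001,"dz":0,"rx":0.001,"ry":0,"rz":0,"gripper":0.35},{"dx":0,"dy":0.001,"dz":0,"rx":0.001,"ry":0,"rz":0,"gripper":0.35},{"dx":0,"dy":0.001,"dz":0,"rx":0.001,"ry":0,"rz":0,"gripper":0.35}]' 25
python3 snap.py wrist w27; python3 face.py w27
python3 -m creep '[{"dx":0,"dy":-0.003,"dz":0,"rx":0,"ry":0,"rz":0,"gripper":0.35},{"dx":0,"dy":-0.0052,"dz":0,"rx":0,"ry":0,"rz":0,"gripper":0.35},{"dx":0,"dy":-0.0052,"dz":0,"rx":0,"ry":0,"rz":0,"gripper":0.35},{"dx":0,"dy":-0.0052,"dz":0,"rx":0,"ry":0,"rz":0,"gripper":0.35}]' 35
python3 snap.py wrist w28; python3 face.py w28
python3 -c "
import cv2
a=cv2.imread('pics/w28.png')[180:310,190:340]; cv2.imwrite('pics/w28c.png',cv2.resize(a,None,fx=4.5,fy=4.5,interpolation=cv2.INTER_CUBIC))"
```

```text
time: 28.52
tool_pos: [0.5652, 0.2262, 0.053]
tool_rot: [-1.569, -0.0, 1.766]
contact_force: [0.4, 0.0, 1.6]
opening: 0.0399
28.525 [0.56521529 0.22621911 0.05296955] [-1.56912627e+00 -1.04295053e-04  1.76603809e+00] 0.03986267652449236
face z = 0.0025 + -0.027 x + -0.000 y y range [-0.03    0.0314] x [-0.0193  0.0203] 1498
time: 29.08
tool_pos: [0.5651, 0.2261, 0.0579]
tool_rot: [-1.569, -0.0, 1.766]
contact_force: [-0.0, -0.2, -1.2]
opening: 0.0394
29.075 [0.56506727 0.22612287 0.05792095] [-1.56867778e+00 -4.40428249e-05  1.76599063e+00] 0.03936473767984652
face z = 0.0025 + -0.027 x + 0.001 y y range [-0.0297  0.0316] x [-0.0192  0.0202] 1497
```

View pics/w28c.png

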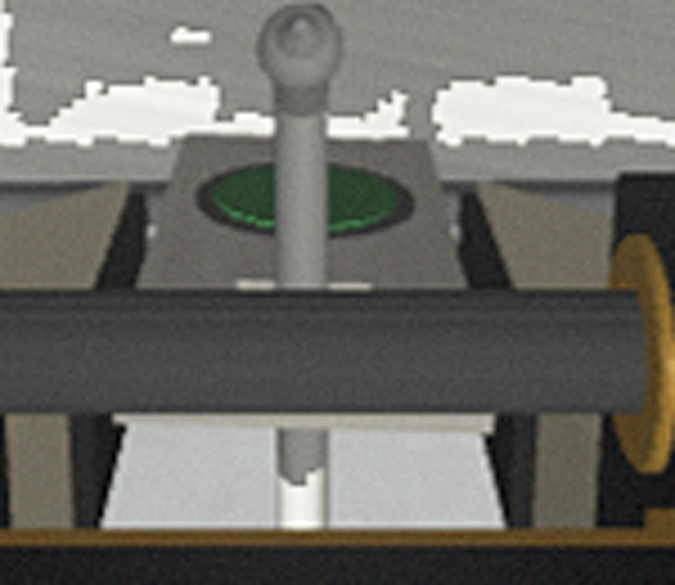

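```bash
python3 -m creep '[{"dx":0,"dy":-0.0004,"dz":0.0055,"rx":0.15,"ry":0,"rz":0,"gripper":0.35},{"dx":0,"dy":-0.0018,"dz":0.0109,"rx":0.3,"ry":0,"rz":0,"gripper":0.35},{"dx":0,"dy":-0.0039,"dz":0.0161,"rx":0.45,"ry":0,"rz":0,"gripper":0.35},{"dx":0,"dy":-0.007,"dz":0.0212,"rx":0.61,"ry":0,"rz":0,"gripper":0.35},{"dx":0,"dy":-0.007,"dz":0.0212,"rx":0.61,"ry":0,"rz":0,"gripper":0.35},{"dx":0,"dy":-0.007,"dz":0.0212,"rx":0.61,"ry":0,"rz":0,"gripper":0.35}]' 35
python3 eye.py 0.037 -0.0005 0.5286 0.2185
```

```text
time: 29.88
tool_pos: [0.5444, 0.222, 0.0641]
tool_rot: [-0.959, -0.0, 1.766]
contact_force: [-0.2, 0.1, -0.6]
opening: 0.0395
eye stand x 33.1 lat -0.3 z 94.1 force [-0.2  0.1 -0.6]
P1 [-0.      0.0151  0.0235]
P1.5 [-0.      0.0117  0.0322]
bead [-0.0001  0.0081  0.0406]
P3 [-0.0001 -0.0025  0.0633]
```

```bash
python3 -m creep '[{"dx":0,"dy":0.003,"dz":0.006,"rx":0,"ry":0,"rz":0,"gripper":0.35},{"dx":0,"dy":0.007,"dz":0.012,"rx":0,"ry":0,"rz":0,"gripper":0.35},{"dx":0,"dy":0.011,"dz":0.018,"rx":0,"ry":0,"rz":0,"gripper":0.35},{"dx":0,"dy":0.0152,"dz":0.0232,"rx":0,"ry":0,"rz":0,"gripper":0.35},{"dx":0,"dy":0.0152,"dz":0.0232,"rx":0,"ry":0,"rz":0,"gripper":0.35}]' 35
python3 eye.py 0.037 -0.0005 0.5286 0.2185
```

```text
time: 30.5
tool_pos: [0.5167, 0.2167, 0.0663]
tool_rot: [-0.959, -0.0, 1.766]
contact_force: [0.0, 1.1, -1.1]
opening: 0.0395
eye stand x 61.4 lat -0.5 z 96.3 force [ 0.   1.1 -1.1]
P1 [ 0.      0.0007 -0.0009]
P1.5 [-0.     -0.0027  0.0078]
bead [-0.     -0.0064  0.0162]
P3 [-0.     -0.0169  0.0389]
```

```bash
python3 -m creep '[{"dx":0,"dy":-0.0014,"dz":0.0038,"rx":0,"ry":0,"rz":0,"gripper":0.35},{"dx":0,"dy":-0.0027,"dz":0.0078,"rx":0,"ry":0,"rz":0,"gripper":0.35},{"dx":0,"dy":-0.0045,"dz":0.012,"rx":0,"ry":0,"rz":0,"gripper":0.35},{"dx":0,"dy":-0.0064,"dz":0.0162,"rx":0,"ry":0,"rz":0,"gripper":0.35},{"dx":0,"dy":-0.01,"dz":0.024,"rx":0,"ry":0,"rz":0,"gripper":0.35},{"dx":0,"dy":-0.0135,"dz":0.0315,"rx":0,"ry":0,"rz":0,"gripper":0.35},{"dx":0,"dy":-0.017,"dz":0.0389,"rx":0,"ry":0,"rz":0,"gripper":0.35},{"dx":0,"dy":-0.017,"dz":0.0389,"rx":0,"ry":0,"rz":0,"gripper":0.35}]' 35
python3 eye.py 0.037 -0.0005 0.5286 0.2185; python3 snap.py wrist w29; python3 face.py w29
python3 -c "
import cv2
a=cv2.imread('pics/w29.png')[140:310,160:360]; cv2.imwrite('pics/w29c.png',cv2.resize(a,None,fx=3.5,fy=3.5,interpolation=cv2.INTER_CUBIC))"
```

```text
time: 31.5
tool_pos: [0.4956, 0.2125, 0.1031]
tool_rot: [-0.96, -0.0, 1.766]
contact_force: [0.4, -0.2, -2.1]
opening: 0.0398
eye stand x 82.9 lat -0.5 z 133.1 force [ 0.4 -0.2 -2.1]
P1 [ 0.      0.0185 -0.0397]
P1.5 [ 0.      0.0151 -0.031 ]
bead [ 0.      0.0115 -0.0226]
P3 [-0.      0.0009  0.0001]
31.5 [0.49559975 0.21245274 0.10310759] [-9.60288425e-01 -1.46549625e-04  1.76605434e+00] 0.039797075727816406
face z = 0.0018 + -0.030 x + -0.001 y y range [-0.0299  0.0311] x [-0.0194  0.0201] 1483
```

View pics/w29c.png

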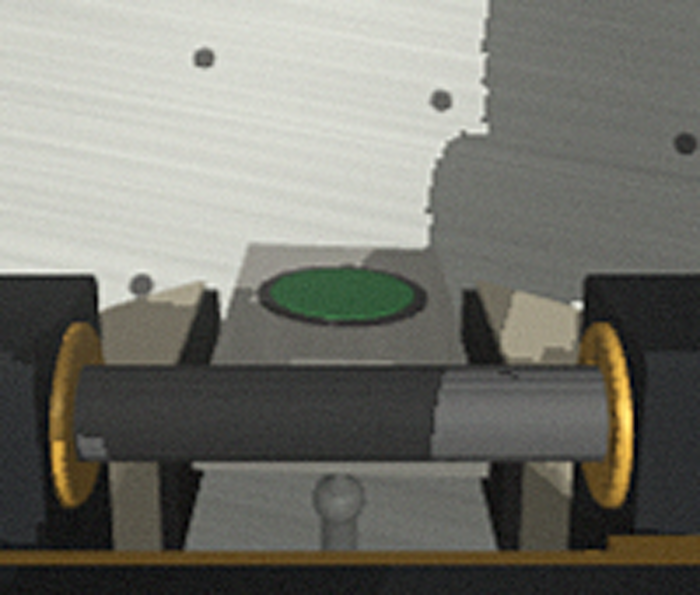

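```bash
python3 -m creep '[{"dx":0,"dy":-0.02,"dz":0.02,"rx":-0.1,"ry":0,"rz":0,"gripper":0.35},{"dx":0,"dy":-0.06,"dz":0.05,"rx":-0.2,"ry":0,"rz":0,"gripper":0.35},{"dx":0,"dy":-0.09,"dz":0.08,"rx":-0.3,"ry":0,"rz":0,"gripper":0.35},{"dx":0,"dy":-0.1,"dz":0.09,"rx":-0.45,"ry":0,"rz":0,"gripper":0.35},{"dx":0,"dy":-0.1,"dz":0.09,"rx":-0.612,"ry":0,"rz":0,"gripper":0.35},{"dx":0,"dy":-0.1,"dz":0.09,"rx":-0.612,"ry":0,"rz":0,"gripper":0.35},{"dx":0,"dy":-0.1,"dz":0.09,"rx":-0.612,"ry":0,"rz":0,"gripper":0.35}]' 35
python3 - <<'E'
from h import *
s=status.observe(); print(tool(np.array([0.4666,-0.1282,0.13])-s['tool_pos']).round(4))
E
```

```text
time: 32.42
tool_pos: [0.4801, 0.2093, 0.2359]
tool_rot: [-1.569, -0.0, 1.766]
contact_force: [0.7, -0.2, -0.9]
opening: 0.0394
[-0.3285  0.106   0.0785]
```

```bash
python3 -m creep '[{"dx":-0.05,"dy":0,"dz":0.012,"rx":-0.001,"ry":-0.036,"rz":0,"gripper":0.35},{"dx":-0.1,"dy":0,"dz":0.024,"rx":-0.001,"ry":-0.036,"rz":0,"gripper":0.35},{"dx":-0.15,"dy":0,"dz":0.036,"rx":-0.001,"ry":-0.036,"rz":0,"gripper":0.35},{"dx":-0.2,"dy":0,"dz":0.048,"rx":-0.001,"ry":-0.036,"rz":0,"gripper":0.35},{"dx":-0.25,"dy":0,"dz":0.06,"rx":-0.001,"ry":-0.036,"rz":0,"gripper":0.35},{"dx":-0.3,"dy":0.01,"dz":0.072,"rx":-0.001,"ry":-0.036,"rz":0,"gripper":0.35},{"dx":-0.3285,"dy":0.04,"dz":0.0785,"rx":-0.001,"ry":-0.036,"rz":0,"gripper":0.35},{"dx":-0.3285,"dy":0.09,"dz":0.0785,"rx":-0.001,"ry":-0.036,"rz":0,"gripper":0.35},{"dx":-0.3285,"dy":0.106,"dz":0.0785,"rx":-0.001,"ry":-0.036,"rz":0,"gripper":0.35},{"dx":-0.3285,"dy":0.106,"dz":0.0785,"rx":-0.001,"ry":-0.036,"rz":0,"gripper":0.35},{"dx":-0.3285,"dy":0.106,"dz":0.0785,"rx":-0.001,"ry":-0.036,"rz":0,"gripper":0.35}]' 35
python3 snap.py wrist w30; python3 face.py w30; python3 mag.py w30 | grep -v 0:
```

```text
time: 33.8
tool_pos: [0.4674, -0.1288, 0.1301]
tool_rot: [-1.572, 0.0, 1.802]
contact_force: [1.4, 0.3, -0.2]
opening: 0.0397
33.8 [ 0.4674411  -0.1288278   0.13010484] [-1.57206625e+00  8.23456018e-05  1.80189212e+00] 0.03971669379077749
face z = 0.0025 + -0.030 x + -0.000 y y range [-0.0303  0.0312] x [-0.0193  0.0202] 1480
rect ((455.4078674316406, -130.24745178222656), (89.58409881591797, 61.44244384765625), 11.782371520996094) ztop 0.0268
centre [ 0.4554 -0.1302] ex yaw 0.2056
top-surface hist (low = slot):
-0.051 low pts x [-0.062  -0.0449] y [-0.0286  0.0288] z -0.001
-0.017 low pts x [-0.0254 -0.0175] y [-0.0217  0.0215] z 0.0071
0.017 low pts x [0.0106 0.0166] y [-0.0216  0.0214] z 0.0074
cap top ((445.0240478515625, -347.4391174316406), 25.652936935424805) 0.04288956652880371
```

View pics/w30.png

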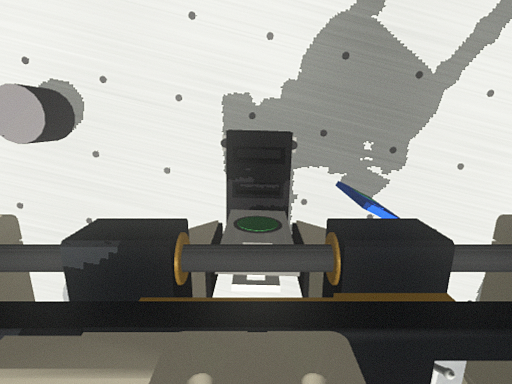

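```bash
python3 -m creep '[{"dx":0.0006,"dy":0.03,"dz":0.0003,"rx":0.001,"ry":0,"rz":0,"gripper":0.35},{"dx":0.0006,"dy":0.06,"dz":0.0003,"rx":0.001,"ry":0,"rz":0,"gripper":0.35},{"dx":0.0006,"dy":0.064,"dz":0.0003,"rx":0.001,"ry":0,"rz":0,"gripper":0.35},{"dx":0.0006,"dy":0.064,"dz":0.0003,"rx":0.001,"ry":0,"rz":0,"gripper":0.35},{"dx":0.0006,"dy":0.064,"dz":0.0003,"rx":0.001,"ry":0,"rz":0,"gripper":0.35}]' 35
python3 snap.py wrist w31; python3 mag.py w31 | grep -v 0:
```

```text
time: 34.48
tool_pos: [0.4669, -0.1281, 0.0671]
tool_rot: [-1.573, 0.002, 1.802]
contact_force: [0.3, -0.4, -0.2]
opening: 0.0397
34.475 [ 0.46690739 -0.12811665  0.06708343] [-1.57289313e+00  1.54734977e-03  1.80211055e+00] 0.03970290315456399
rect ((445.557861328125, -132.54969787597656), (69.38053894042969, 62.03638458251953), 11.729055404663086) ztop 0.0269
centre [ 0.4456 -0.1325] ex yaw 0.2047
top-surface hist (low = slot):
-0.051 low pts x [-0.0619 -0.0403] y [-0.0286  0.0288] z -0.001
-0.017 low pts x [-0.0147 -0.0073] y [-0.022   0.0219] z 0.0072
0.017 low pts x [0.0215 0.0268] y [-0.022   0.0217] z 0.0073
```

```bash
python3 -m creep '[{"dx":0,"dy":0.007,"dz":0.0002,"rx":0,"ry":0,"rz":0,"gripper":0.35},{"dx":0,"dy":0.014,"dz":0.0002,"rx":0,"ry":0,"rz":0,"gripper":0.35},{"dx":0,"dy":0.02,"dz":0.0002,"rx":0,"ry":0,"rz":0,"gripper":0.35},{"dx":0,"dy":0.025,"dz":0.0002,"rx":0,"ry":0,"rz":0,"gripper":0.35},{"dx":0,"dy":0.025,"dz":0.0002,"rx":0,"ry":0,"rz":0,"gripper":0.35}]' 35
python3 -m creep '[{"dx":0,"dy":0.0015,"dz":0,"rx":0,"ry":0,"rz":0,"gripper":0.35},{"dx":0,"dy":0.003,"dz":0,"rx":0,"ry":0,"rz":0,"gripper":0.35},{"dx":0,"dy":0.003,"dz":0,"rx":0,"ry":0,"rz":0,"gripper":0.35}]' 35
```

```text
time: 35.15
tool_pos: [0.4654, -0.1276, 0.0402]
tool_rot: [-1.57, -0.001, 1.802]
contact_force: [-0.4, -0.6, -0.2]
opening: 0.0397
time: 35.52
tool_pos: [0.4662, -0.1278, 0.039]
tool_rot: [-1.572, 0.001, 1.802]
contact_force: [-2.9, 2.2, 10.9]
opening: 0.0397
```

```bash
python3 -m creep '[{"dx":0,"dy":-0.001,"dz":0,"rx":0,"ry":0,"rz":0,"gripper":0.5},{"dx":0,"dy":-0.001,"dz":0,"rx":0,"ry":0,"rz":0,"gripper":0.62},{"dx":0,"dy":-0.001,"dz":0,"rx":0,"ry":0,"rz":0,"gripper":0.65},{"dx":0,"dy":-0.03,"dz":0,"rx":0,"ry":0,"rz":0,"gripper":0.65},{"dx":0,"dy":-0.08,"dz":0,"rx":0,"ry":0,"rz":0,"gripper":0.65},{"dx":0,"dy":-0.14,"dz":0,"rx":0,"ry":0,"rz":0,"gripper":0.65},{"dx":0,"dy":-0.15,"dz":0,"rx":0,"ry":0,"rz":0,"gripper":0.65},{"dx":0,"dy":-0.15,"dz":0,"rx":0,"ry":0,"rz":0,"gripper":0.65}]' 25
python3 - <<'E'
from h import *
s=status.observe(); print(tool(np.array([0.5468,0.3085,0.16])-s['tool_pos']).round(4))
E
```

```text
time: 36.52
tool_pos: [0.4657, -0.1278, 0.1877]
tool_rot: [-1.571, 0.0, 1.802]
contact_force: [-0.4, -0.8, -0.7]
opening: 0.0594
[ 0.4061  0.0277 -0.1789]
```

```bash
python3 -m creep '[{"dx":0.05,"dy":0,"dz":-0.022,"rx":0,"ry":0.036,"rz":0,"gripper":0.65},{"dx":0.1,"dy":0,"dz":-0.044,"rx":0,"ry":0.036,"rz":0,"gripper":0.65},{"dx":0.15,"dy":0,"dz":-0.066,"rx":0,"ry":0.036,"rz":0,"gripper":0.65},{"dx":0.2,"dy":0,"dz":-0.088,"rx":0,"ry":0.036,"rz":0,"gripper":0.65},{"dx":0.25,"dy":0,"dz":-0.11,"rx":0,"ry":0.036,"rz":0,"gripper":0.65},{"dx":0.3,"dy":0,"dz":-0.132,"rx":0,"ry":0.036,"rz":0,"gripper":0.65},{"dx":0.35,"dy":0.01,"dz":-0.154,"rx":0,"ry":0.036,"rz":0,"gripper":0.65},{"dx":0.395,"dy":0.02,"dz":-0.174,"rx":0,"ry":0.036,"rz":0,"gripper":0.65},{"dx":0.4061,"dy":0.0277,"dz":-0.1789,"rx":0,"ry":0.036,"rz":0,"gripper":0.65},{"dx":0.4061,"dy":0.0277,"dz":-0.1789,"rx":0,"ry":0.036,"rz":0,"gripper":0.65},{"dx":0.4061,"dy":0.0277,"dz":-0.1789,"rx":0,"ry":0.036,"rz":0,"gripper":0.65},{"dx":0.4061,"dy":0.0277,"dz":-0.1789,"rx":0,"ry":0.036,"rz":0,"gripper":0.65}]' 25
python3 snap.py wrist w32; python3 w2.py pics/w32.npz
```

```text
time: 38.02
tool_pos: [0.5472, 0.3072, 0.1606]
tool_rot: [-1.571, 0.0, 1.764]
contact_force: [0.7, -0.1, -0.1]
opening: 0.0596
38.025 [0.54716712 0.30718964 0.16064821] [-1.57146351e+00  1.28622276e-05  1.76423681e+00] 0.0596103092263931
beads [[0.512, 0.3013, 0.1126], [0.5284, 0.2199, 0.1124], [0.5448, 0.1383, 0.112], [nan, nan, nan]] [[0.0163, -0.0814], [0.0164, -0.0816], [nan, nan]]
sx yaw from beads -2.9434
0 wire dy/dx 0.008 y at -30mm 0.0003 wire z 0.0966 | holder x -0.0355 slope 0.005 y -0.0201 0.0194 z 0.1049
   centre world [0.5468 0.3086]
```

View pics/w32.png

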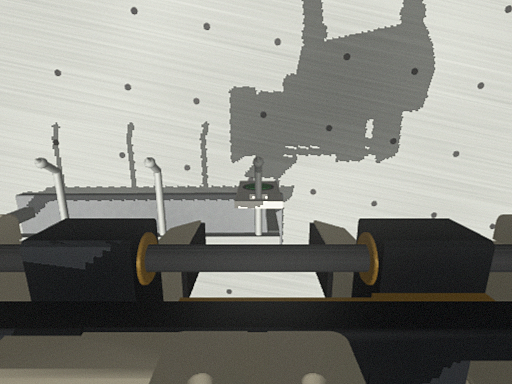

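```bash
python3 -m creep '[{"dx":0,"dy":0.03,"dz":0,"rx":0,"ry":0,"rz":0,"gripper":0.65},{"dx":0,"dy":0.07,"dz":0,"rx":0,"ry":0,"rz":0,"gripper":0.65},{"dx":0,"dy":0.107,"dz":0,"rx":0,"ry":0,"rz":0,"gripper":0.65},{"dx":0,"dy":0.107,"dz":0,"rx":0,"ry":0,"rz":0,"gripper":0.65},{"dx":0,"dy":0.107,"dz":0,"rx":0,"ry":0,"rz":0,"gripper":0.65},{"dx":0,"dy":0.107,"dz":0,"rx":0,"ry":0,"rz":0,"gripper":0.65}]' 25
python3 snap.py wrist w33; python3 face.py w33
python3 -c "
import cv2
a=cv2.imread('pics/w33.png')[180:310,190:340]; cv2.imwrite('pics/w33c.png',cv2.resize(a,None,fx=4.5,fy=4.5,interpolation=cv2.INTER_CUBIC))"
```

```text
time: 38.83
tool_pos: [0.5481, 0.3089, 0.0553]
tool_rot: [-1.574, -0.001, 1.766]
contact_force: [0.1, -0.5, -1.2]
opening: 0.0593
38.825 [0.54808002 0.30889022 0.05528663] [-1.57449312e+00 -7.82580059e-04  1.76578908e+00] 0.05932229116395943
face z = 0.0039 + -0.003 x + 0.007 y y range [-0.0323  0.0333] x [-0.0197  0.0196] 1580
```

View pics/w33c.png

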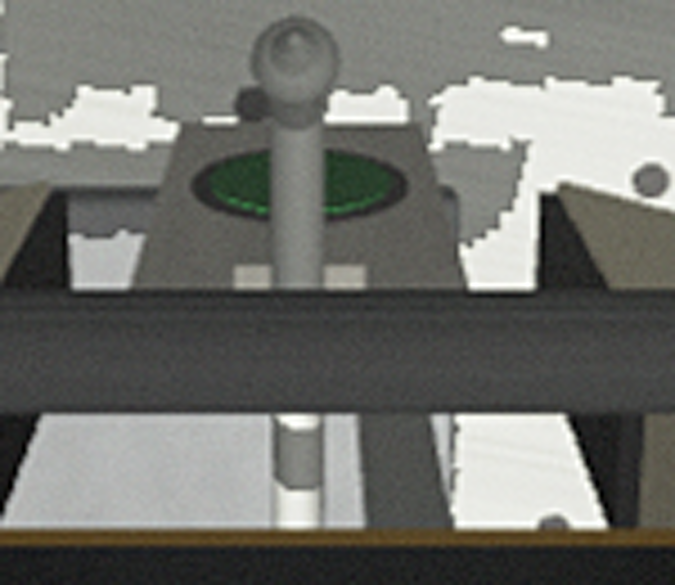

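```bash
python3 -m creep '[{"dx":-0.0006,"dy":0.0005,"dz":0,"rx":0.002,"ry":0,"rz":0,"gripper":0.55},{"dx":-0.0006,"dy":0.0005,"dz":0,"rx":0.002,"ry":0,"rz":0,"gripper":0.35},{"dx":-0.0006,"dy":0.0005,"dz":0,"rx":0.002,"ry":0,"rz":0,"gripper":0.35},{"dx":-0.0006,"dy":0.0005,"dz":0,"rx":0.002,"ry":0,"rz":0,"gripper":0.35},{"dx":-0.0006,"dy":0.0005,"dz":0,"rx":0.002,"ry":0,"rz":0,"gripper":0.35},{"dx":-0.0006,"dy":0.0005,"dz":0,"rx":0.002,"ry":0,"rz":0,"gripper":0.35}]' 25
python3 snap.py wrist w34; python3 face.py w34
python3 -m creep '[{"dx":0,"dy":-0.003,"dz":0,"rx":0,"ry":0,"rz":0,"gripper":0.35},{"dx":0,"dy":-0.0052,"dz":0,"rx":0,"ry":0,"rz":0,"gripper":0.35},{"dx":0,"dy":-0.0052,"dz":0,"rx":0,"ry":0,"rz":0,"gripper":0.35},{"dx":0,"dy":-0.0052,"dz":0,"rx":0,"ry":0,"rz":0,"gripper":0.35}]' 35
python3 snap.py wrist w35; python3 face.py w35
python3 -c "
import cv2
a=cv2.imread('pics/w35.png')[180:310,190:340]; cv2.imwrite('pics/w35c.png',cv2.resize(a,None,fx=4.5,fy=4.5,interpolation=cv2.INTER_CUBIC))"
```

```text
time: 39.62
tool_pos: [0.547, 0.3079, 0.0527]
tool_rot: [-1.569, -0.0, 1.766]
contact_force: [0.4, -0.7, 2.0]
opening: 0.0394
39.625 [0.54702556 0.30792058 0.05268091] [-1.56902387e+00 -3.25619193e-05  1.76599685e+00] 0.03943388110645577
face z = 0.0027 + -0.002 x + -0.000 y y range [-0.0299  0.0304] x [-0.0195  0.02  ] 1484
time: 40.17
tool_pos: [0.5469, 0.3079, 0.0577]
tool_rot: [-1.569, -0.0, 1.766]
contact_force: [0.5, 0.5, -0.7]
opening: 0.0399
40.175 [0.54686009 0.30793272 0.05767011] [-1.56864171e+00 -1.44075468e-05  1.76606231e+00] 0.03990388619169168
face z = 0.0027 + -0.002 x + 0.001 y y range [-0.0297  0.0305] x [-0.0195  0.02  ] 1486
```

View pics/w35c.png

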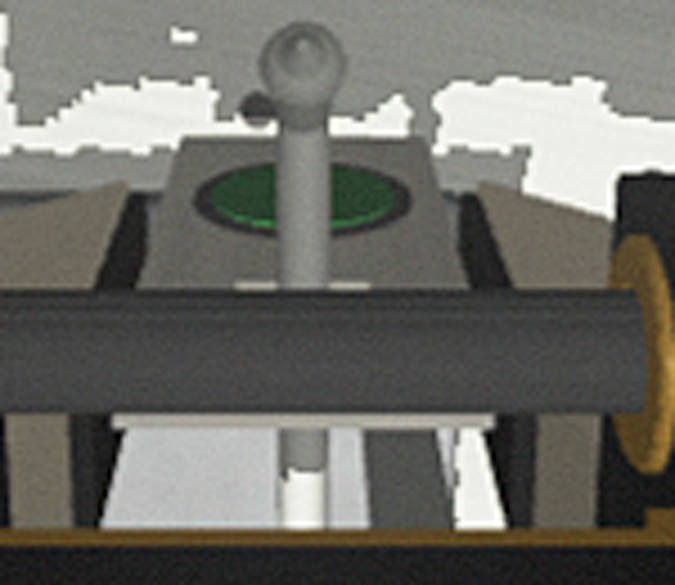

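Centred. a ≈ 0.0373; same lean.

```bash
python3 -m creep '[{"dx":0,"dy":-0.0004,"dz":0.0055,"rx":0.15,"ry":0,"rz":0,"gripper":0.35},{"dx":0,"dy":-0.0018,"dz":0.011,"rx":0.3,"ry":0,"rz":0,"gripper":0.35},{"dx":0,"dy":-0.0039,"dz":0.0162,"rx":0.45,"ry":0,"rz":0,"gripper":0.35},{"dx":0,"dy":-0.007,"dz":0.0214,"rx":0.61,"ry":0,"rz":0,"gripper":0.35},{"dx":0,"dy":-0.007,"dz":0.0214,"rx":0.61,"ry":0,"rz":0,"gripper":0.35},{"dx":0,"dy":-0.007,"dz":0.0214,"rx":0.61,"ry":0,"rz":0,"gripper":0.35}]' 35
python3 eye.py 0.0373 -0.0003 0.5121 0.3005
```

```text
time: 40.98
tool_pos: [0.5261, 0.3037, 0.0638]
tool_rot: [-0.959, 0.0, 1.766]
contact_force: [0.2, -0.0, -0.6]
opening: 0.0395
eye stand x 35.0 lat -0.4 z 94.2 force [ 0.2 -0.  -0.6]
P1 [-0.      0.0141  0.0219]
P1.5 [-0.0001  0.0107  0.0306]
bead [-0.0001  0.0071  0.039 ]
P3 [-0.0001 -0.0035  0.0617]
```

```bash
python3 -m creep '[{"dx":0,"dy":0.0035,"dz":0.0055,"rx":0,"ry":0,"rz":0,"gripper":0.35},{"dx":0,"dy":0.007,"dz":0.011,"rx":0,"ry":0,"rz":0,"gripper":0.35},{"dx":0,"dy":0.0105,"dz":0.0165,"rx":0,"ry":0,"rz":0,"gripper":0.35},{"dx":0,"dy":0.0144,"dz":0.0215,"rx":0,"ry":0,"rz":0,"gripper":0.35},{"dx":0,"dy":0.0144,"dz":0.0215,"rx":0,"ry":0,"rz":0,"gripper":0.35}]' 35
python3 eye.py 0.0373 -0.0003 0.5121 0.3005
```

```text
time: 41.6
tool_pos: [0.5001, 0.2988, 0.0657]
tool_rot: [-0.959, -0.0, 1.766]
contact_force: [0.4, -0.6, -0.8]
opening: 0.0396
eye stand x 61.4 lat -0.6 z 96.1 force [ 0.4 -0.6 -0.8]
P1 [ 0.      0.0005 -0.0008]
P1.5 [-0.     -0.0029  0.0079]
bead [-0.     -0.0066  0.0163]
P3 [-0.     -0.0171  0.039 ]
```

```bash
python3 -m creep '[{"dx":0,"dy":-0.0014,"dz":0.0039,"rx":0,"ry":0,"rz":0,"gripper":0.35},{"dx":0,"dy":-0.0028,"dz":0.0079,"rx":0,"ry":0,"rz":0,"gripper":0.35},{"dx":0,"dy":-0.0046,"dz":0.012,"rx":0,"ry":0,"rz":0,"gripper":0.35},{"dx":0,"dy":-0.0065,"dz":0.0163,"rx":0,"ry":0,"rz":0,"gripper":0.35},{"dx":0,"dy":-0.01,"dz":0.024,"rx":0,"ry":0,"rz":0,"gripper":0.35},{"dx":0,"dy":-0.0135,"dz":0.0315,"rx":0,"ry":0,"rz":0,"gripper":0.35},{"dx":0,"dy":-0.017,"dz":0.039,"rx":0,"ry":0,"rz":0,"gripper":0.35},{"dx":0,"dy":-0.017,"dz":0.039,"rx":0,"ry":0,"rz":0,"gripper":0.35}]' 35
python3 eye.py 0.0373 -0.0003 0.5121 0.3005; python3 snap.py wrist w36; python3 face.py w36
python3 -c "
import cv2
a=cv2.imread('pics/w36.png')[140:310,160:360]; cv2.imwrite('pics/w36c.png',cv2.resize(a,None,fx=3.5,fy=3.5,interpolation=cv2.INTER_CUBIC))"
```

```text
time: 42.6
tool_pos: [0.4789, 0.2946, 0.1026]
tool_rot: [-0.96, -0.0, 1.766]
contact_force: [-0.9, -0.2, -0.8]
opening: 0.04
eye stand x 83.1 lat -0.6 z 133.0 force [-0.9 -0.2 -0.8]
P1 [ 0.      0.0183 -0.0398]
P1.5 [ 0.      0.0149 -0.031 ]
bead [ 0.      0.0113 -0.0226]
P3 [-0.      0.0007  0.0001]
42.6 [0.47892628 0.29458912 0.10263762] [-9.60285439e-01 -2.82331987e-04  1.76613389e+00] 0.04002088428670361
face z = 0.0020 + -0.005 x + -0.001 y y range [-0.0296  0.0308] x [-0.0196  0.0199] 1477
```

View pics/w36c.png

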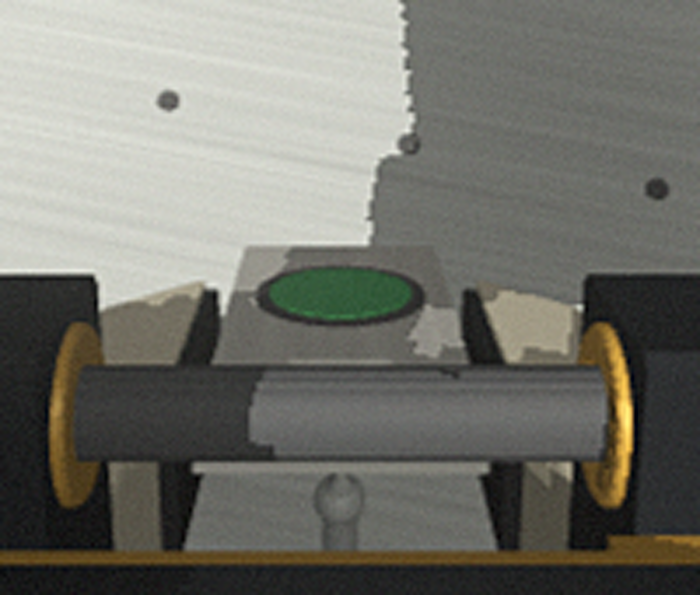

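```bash
python3 -m creep '[{"dx":0,"dy":-0.02,"dz":0.02,"rx":-0.1,"ry":0,"rz":0,"gripper":0.35},{"dx":0,"dy":-0.06,"dz":0.05,"rx":-0.2,"ry":0,"rz":0,"gripper":0.35},{"dx":0,"dy":-0.09,"dz":0.08,"rx":-0.3,"ry":0,"rz":0,"gripper":0.35},{"dx":0,"dy":-0.1,"dz":0.09,"rx":-0.45,"ry":0,"rz":0,"gripper":0.35},{"dx":0,"dy":-0.1,"dz":0.09,"rx":-0.612,"ry":0,"rz":0,"gripper":0.35},{"dx":0,"dy":-0.1,"dz":0.09,"rx":-0.612,"ry":0,"rz":0,"gripper":0.35},{"dx":0,"dy":-0.1,"dz":0.09,"rx":-0.612,"ry":0,"rz":0,"gripper":0.35}]' 35
python3 - <<'E'
from h import *
s=status.observe(); print(tool(np.array([0.4334,-0.1351,0.13])-s['tool_pos']).round(4))
E
```

```text
time: 43.52
tool_pos: [0.4634, 0.2914, 0.2354]
tool_rot: [-1.569, -0.0, 1.766]
contact_force: [0.7, 0.6, -1.6]
opening: 0.0395
[-0.4126  0.1055  0.112 ]
```

```bash
python3 -m creep '[{"dx":-0.05,"dy":0,"dz":0.014,"rx":-0.001,"ry":-0.012,"rz":0,"gripper":0.35},{"dx":-0.1,"dy":0,"dz":0.028,"rx":-0.001,"ry":-0.012,"rz":0,"gripper":0.35},{"dx":-0.15,"dy":0,"dz":0.042,"rx":-0.001,"ry":-0.012,"rz":0,"gripper":0.35},{"dx":-0.2,"dy":0,"dz":0.056,"rx":-0.001,"ry":-0.012,"rz":0,"gripper":0.35},{"dx":-0.25,"dy":0,"dz":0.07,"rx":-0.001,"ry":-0.012,"rz":0,"gripper":0.35},{"dx":-0.3,"dy":0,"dz":0.084,"rx":-0.001,"ry":-0.012,"rz":0,"gripper":0.35},{"dx":-0.35,"dy":0,"dz":0.098,"rx":-0.001,"ry":-0.012,"rz":0,"gripper":0.35},{"dx":-0.4,"dy":0.01,"dz":0.11,"rx":-0.001,"ry":-0.012,"rz":0,"gripper":0.35},{"dx":-0.4126,"dy":0.04,"dz":0.112,"rx":-0.001,"ry":-0.012,"rz":0,"gripper":0.35},{"dx":-0.4126,"dy":0.09,"dz":0.112,"rx":-0.001,"ry":-0.012,"rz":0,"gripper":0.35},{"dx":-0.4126,"dy":0.1055,"dz":0.112,"rx":-0.001,"ry":-0.012,"rz":0,"gripper":0.35},{"dx":-0.4126,"dy":0.1055,"dz":0.112,"rx":-0.001,"ry":-0.012,"rz":0,"gripper":0.35},{"dx":-0.4126,"dy":0.1055,"dz":0.112,"rx":-0.001,"ry":-0.012,"rz":0,"gripper":0.35}]' 35
python3 snap.py wrist w37; python3 face.py w37; python3 mag.py w37 | grep -v 0:
```

```text
time: 45.15
tool_pos: [0.4342, -0.1359, 0.1301]
tool_rot: [-1.572, 0.0, 1.778]
contact_force: [-1.0, 0.0, 0.2]
opening: 0.0395
45.15 [ 0.43423608 -0.13591204  0.1301478 ] [-1.57221106e+00  5.68408492e-05  1.77760417e+00] 0.03954733261286953
face z = 0.0027 + -0.004 x + -0.000 y y range [-0.03    0.0303] x [-0.0195  0.02  ] 1489
rect ((438.4897766113281, -133.7900390625), (55.71813201904297, 62.207275390625), 10.878135681152344) ztop 0.0269
centre [ 0.4385 -0.1338] ex yaw -1.3809
top-surface hist (low = slot):
-0.051 low pts x [-0.0617 -0.0402] y [-0.0288  0.0286] z -0.0011
-0.017 low pts x [-0.0262 -0.006 ] y [-0.0298 -0.0002] z 0.0068
0.017 low pts x [0.006  0.0263] y [-0.0298  0.0002] z 0.0069
0.051 low pts x [0.0402 0.0617] y [-0.0286  0.0286] z -0.001
cap top ((445.6204833984375, -347.84515380859375), 25.683080673217773) 0.04288330101039403
```

View pics/w37.png

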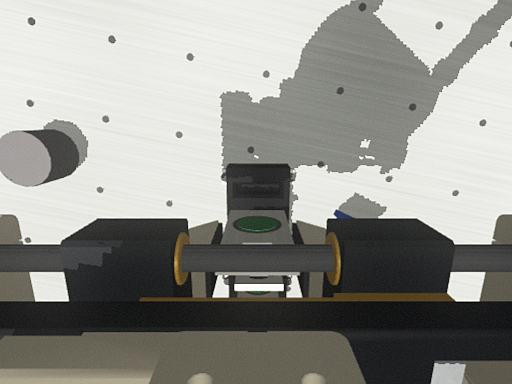

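```bash
python3 -m creep '[{"dx":0.0007,"dy":0.03,"dz":0.0003,"rx":0.001,"ry":0,"rz":0,"gripper":0.35},{"dx":0.0007,"dy":0.06,"dz":0.0003,"rx":0.001,"ry":0,"rz":0,"gripper":0.35},{"dx":0.0007,"dy":0.064,"dz":0.0003,"rx":0.001,"ry":0,"rz":0,"gripper":0.35},{"dx":0.0007,"dy":0.064,"dz":0.0003,"rx":0.001,"ry":0,"rz":0,"gripper":0.35},{"dx":0.0007,"dy":0.064,"dz":0.0003,"rx":0.001,"ry":0,"rz":0,"gripper":0.35}]' 35
python3 snap.py wrist w38; python3 mag.py w38 | grep -v 0:
```

```text
time: 45.82
tool_pos: [0.4337, -0.135, 0.067]
tool_rot: [-1.573, 0.002, 1.778]
contact_force: [0.0, 0.6, -0.5]
opening: 0.0396
45.825 [ 0.43369482 -0.1349673   0.0670055 ] [-1.57285974e+00  1.54453550e-03  1.77806697e+00] 0.03958049115329496
rect ((428.0628662109375, -136.17800903320312), (35.70641326904297, 62.04816818237305), 11.934377670288086) ztop 0.0269
centre [ 0.4281 -0.1362] ex yaw -1.3625
top-surface hist (low = slot):
-0.051 low pts x [-0.0616 -0.0404] y [-0.0285  0.0262] z -0.001
-0.017 low pts x [-0.0274 -0.0064] y [-0.0293  0.0106] z -0.0004
0.017 low pts x [0.0061 0.0275] y [-0.0293  0.0105] z -0.0004
0.051 low pts x [0.0403 0.0617] y [-0.0291  0.0263] z -0.001
```

View pics/w38.png

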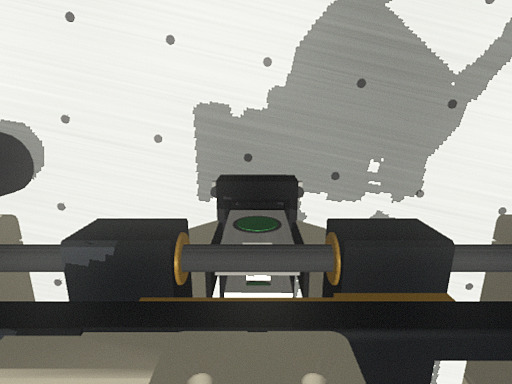

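```bash
python3 -m creep '[{"dx":0,"dy":0.007,"dz":0.0002,"rx":0,"ry":0,"rz":0,"gripper":0.35},{"dx":0,"dy":0.014,"dz":0.0002,"rx":0,"ry":0,"rz":0,"gripper":0.35},{"dx":0,"dy":0.02,"dz":0.0002,"rx":0,"ry":0,"rz":0,"gripper":0.35},{"dx":0,"dy":0.025,"dz":0.0002,"rx":0,"ry":0,"rz":0,"gripper":0.35},{"dx":0,"dy":0.025,"dz":0.0002,"rx":0,"ry":0,"rz":0,"gripper":0.35}]' 35
python3 -m creep '[{"dx":0,"dy":0.0015,"dz":0,"rx":0,"ry":0,"rz":0,"gripper":0.35},{"dx":0,"dy":0.003,"dz":0,"rx":0,"ry":0,"rz":0,"gripper":0.35},{"dx":0,"dy":0.003,"dz":0,"rx":0,"ry":0,"rz":0,"gripper":0.35}]' 35
```

```text
time: 46.5
tool_pos: [0.4323, -0.1344, 0.0402]
tool_rot: [-1.57, -0.001, 1.778]
contact_force: [0.0, 0.7, -0.5]
opening: 0.04
time: 46.88
tool_pos: [0.4329, -0.1347, 0.0387]
tool_rot: [-1.572, 0.001, 1.778]
contact_force: [-2.2, 2.0, 9.2]
opening: 0.0395
```

```bash
python3 -m creep '[{"dx":0,"dy":-0.001,"dz":0,"rx":0,"ry":0,"rz":0,"gripper":0.5},{"dx":0,"dy":-0.001,"dz":0,"rx":0,"ry":0,"rz":0,"gripper":0.62},{"dx":0,"dy":-0.001,"dz":0,"rx":0,"ry":0,"rz":0,"gripper":0.65},{"dx":0,"dy":-0.03,"dz":0,"rx":0,"ry":0,"rz":0,"gripper":0.65},{"dx":0,"dy":-0.08,"dz":0,"rx":0,"ry":0,"rz":0,"gripper":0.65},{"dx":0,"dy":-0.14,"dz":0,"rx":0,"ry":0,"rz":0,"gripper":0.65},{"dx":0,"dy":-0.15,"dz":0,"rx":0,"ry":0,"rz":0,"gripper":0.65},{"dx":0,"dy":-0.15,"dz":0,"rx":0,"ry":0,"rz":0,"gripper":0.65}]' 25
python3 - <<'E'
from h import *
s=status.observe(); print(tool(np.array([0.61,-0.22,0.25])-s['tool_pos']).round(4))
E
```

```text
time: 47.88
tool_pos: [0.4325, -0.1345, 0.1877]
tool_rot: [-1.571, 0.0, 1.778]
contact_force: [0.2, 0.2, -0.4]
opening: 0.0597
[-0.1202 -0.0622 -0.1561]
```

```bash
python3 -m creep '[{"dx":-0.03,"dy":-0.03,"dz":-0.04,"rx":0,"ry":0,"rz":0,"gripper":0.3},{"dx":-0.06,"dy":-0.06,"dz":-0.08,"rx":0,"ry":0,"rz":0,"gripper":0},{"dx":-0.09,"dy":-0.062,"dz":-0.12,"rx":0,"ry":0,"rz":0,"gripper":0},{"dx":-0.12,"dy":-0.062,"dz":-0.156,"rx":0,"ry":0,"rz":0,"gripper":0},{"dx":-0.12,"dy":-0.062,"dz":-0.156,"rx":0,"ry":0,"rz":0,"gripper":0},{"dx":-0.12,"dy":-0.062,"dz":-0.156,"rx":0,"ry":0,"rz":0,"gripper":0},{"dx":-0.12,"dy":-0.062,"dz":-0.156,"rx":0,"ry":0,"rz":0,"gripper":0}]' 20
python3 snap.py wrist w39; python3 mag.py w39 | grep -v 0:; python3 snap.py side s39
python3 -c "
import cv2
a=cv2.imread('pics/s39.png')[130:310,150:330]; cv2.imwrite('pics/s39c.png',cv2.resize(a,None,fx=3.3,fy=3.3,interpolation=cv2.INTER_CUBIC))"
```

```text
time: 48.75
tool_pos: [0.609, -0.2193, 0.2496]
tool_rot: [-1.57, -0.001, 1.778]
contact_force: [-0.2, -0.5, 0.4]
opening: 0.0004
48.75 [ 0.60898966 -0.21932587  0.24956428] [-1.57009339e+00 -6.59916769e-04  1.77816766e+00] 0.00035565143161708497
rect ((483.22259521484375, -125.75983428955078), (144.701416015625, 63.53715896606445), 11.715619087219238) ztop 0.0267
centre [ 0.4832 -0.1258] ex yaw 0.2045
top-surface hist (low = slot):
-0.051 low pts x [-0.0558 -0.0468] y [-0.03    0.0226] z 0.014
-0.017 low pts x [-0.0218 -0.0137] y [-0.03    0.0209] z 0.015
0.017 low pts x [0.0139 0.0215] y [-0.0299  0.0229] z 0.0072
0.051 low pts x [0.0475 0.056 ] y [-0.03    0.0108] z 0.0068
cap top ((445.7193603515625, -348.77398681640625), 25.669994354248047) 0.042774501655242936
plunger head ((636.7308349609375, -282.1187438964844), 12.773685455322266) 0.045878864026173416
flange ((636.9165649414062, -282.2149353027344), 33.93742752075195) 0.011002345039854533
48.8 [ 0.6091637  -0.21935313  0.25007876] [-1.57084694e+00 -1.19192668e-04  1.77823482e+00] 0.0004655486099118777
```

View pics/w39.png

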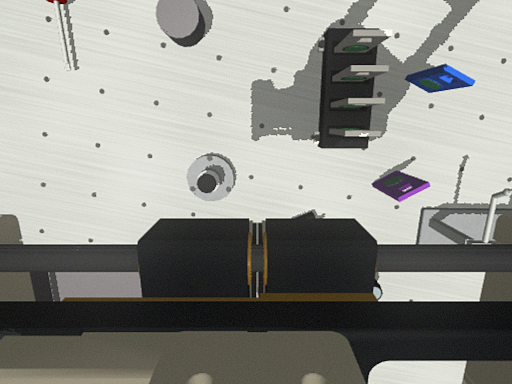

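View pics/s39c.png

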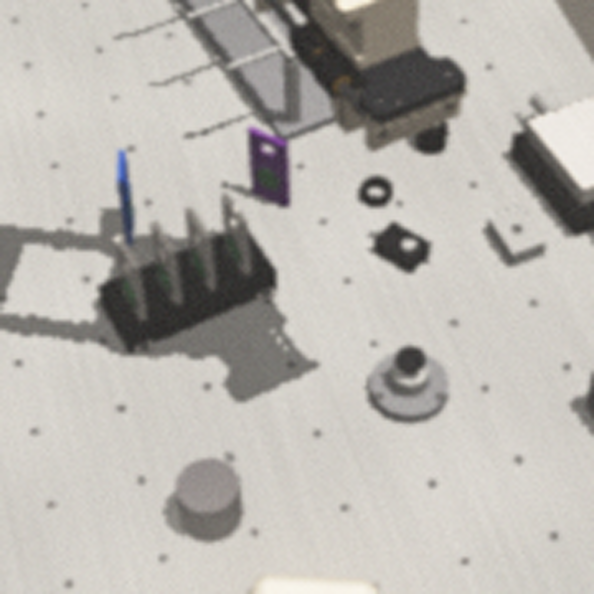

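Run:
```python
from h import *
z=np.load('pics/w39.npz'); st=dict(tool_pos=z['pos'],tool_rot=z['rot']); W=cloud('wrist',z['d'],st)[:232].reshape(-1,3); W=W[np.isfinite(W[:,0])]
c=np.array([.4832,-.1248]); ex=np.array([.9791,.2032]); ey=np.array([-.2032,.9791])
L=np.c_[(W[:,:2]-c)@ex,(W[:,:2]-c)@ey,W[:,2]]
for s in (-.051,-.017,.017,.051):
    q=L[(abs(L[:,0]-s)<.012)&(abs(L[:,1])<.028)&(L[:,2]>.06)&(L[:,2]<.12)]
    t=q[q[:,2]>np.percentile(q[:,2],98)-.0025]
    print(s,'top z',np.percentile(q[:,2],[98]).round(4),'x',t[:,0].mean().round(4),'y',t[:,1].min().round(4),t[:,1].max().round(4))
s=status.observe(); print(tool(np.array([0.6368,-0.2822,0.06])-s['tool_pos']).round(4))
```

```text
-0.051 top z [0.0923] x -0.051 y -0.0198 0.0205
-0.017 top z [0.0923] x -0.017 y -0.0192 0.0212
0.017 top z [0.0925] x 0.0163 y -0.0196 0.0209
0.051 top z [0.0922] x 0.0508 y -0.0202 0.0196
[-0.067   0.1903 -0.0139]
```

```bash
python3 -m creep '[{"dx":-0.035,"dy":0.01,"dz":-0.007,"rx":0,"ry":0,"rz":0,"gripper":0},{"dx":-0.067,"dy":0.03,"dz":-0.014,"rx":0,"ry":0,"rz":0,"gripper":0},{"dx":-0.067,"dy":0.09,"dz":-0.014,"rx":0,"ry":0,"rz":0,"gripper":0},{"dx":-0.067,"dy":0.15,"dz":-0.014,"rx":0,"ry":0,"rz":0,"gripper":0},{"dx":-0.067,"dy":0.19,"dz":-0.014,"rx":0,"ry":0,"rz":0,"gripper":0},{"dx":-0.067,"dy":0.19,"dz":-0.014,"rx":0,"ry":0,"rz":0,"gripper":0},{"dx":-0.067,"dy":0.19,"dz":-0.014,"rx":0,"ry":0,"rz":0,"gripper":0}]' 20
python3 snap.py wrist w40
```

```text
time: 49.72
tool_pos: [0.6385, -0.2832, 0.0624]
tool_rot: [-1.574, 0.003, 1.778]
contact_force: [0.4, 0.1, 0.4]
opening: 0.0003
49.725 [ 0.63852473 -0.28317661  0.06242399] [-1.57370376  0.00254816  1.77812512] 0.0003272739095450645
```

View pics/w40.png

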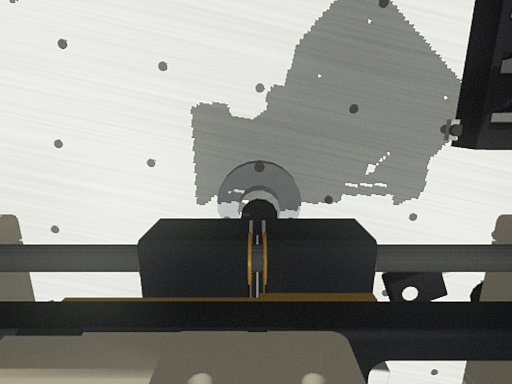

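```bash
python3 -m creep '[{"dx":0.0008,"dy":0.015,"dz":0.0012,"rx":0.002,"ry":0,"rz":0,"gripper":0},{"dx":0.0008,"dy":0.028,"dz":0.0012,"rx":0.002,"ry":0,"rz":0,"gripper":0},{"dx":0.0008,"dy":0.028,"dz":0.0012,"rx":0.002,"ry":0,"rz":0,"gripper":0},{"dx":0.0008,"dy":0.028,"dz":0.0012,"rx":0.002,"ry":0,"rz":0,"gripper":0}]' 20
python3 -m creep '[{"dx":0,"dy":0.003,"dz":0,"rx":0,"ry":0,"rz":0,"gripper":0},{"dx":0,"dy":0.005,"dz":0,"rx":0,"ry":0,"rz":0,"gripper":0},{"dx":0,"dy":0.005,"dz":0,"rx":0,"ry":0,"rz":0,"gripper":0}]'
python3 -m creep '[{"dx":0,"dy":0.002,"dz":0,"rx":0,"ry":0,"rz":0,"gripper":0},{"dx":0,"dy":0.004,"dz":0,"rx":0,"ry":0,"rz":0,"gripper":0},{"dx":0,"dy":0.004,"dz":0,"rx":0,"ry":0,"rz":0,"gripper":0}]'
```

```text
time: 50.28
tool_pos: [0.6361, -0.2821, 0.0317]
tool_rot: [-1.569, -0.0, 1.778]
contact_force: [0.0, -0.1, -0.7]
opening: 0.0004
time: 50.65
tool_pos: [0.6364, -0.2823, 0.0271]
tool_rot: [-1.57, 0.001, 1.778]
contact_force: [1.2, 0.3, 3.3]
opening: 0.0003
time: 51.02
tool_pos: [0.6364, -0.2823, 0.023]
tool_rot: [-1.57, 0.001, 1.778]
contact_force: [0.8, -0.8, 2.9]
opening: 0.0005
```

```bash
python3 -m creep '[{"dx":0,"dy":0.002,"dz":0,"rx":0,"ry":0,"rz":0,"gripper":0},{"dx":0,"dy":0.003,"dz":0,"rx":0,"ry":0,"rz":0,"gripper":0},{"dx":0,"dy":0.003,"dz":0,"rx":0,"ry":0,"rz":0,"gripper":0}]'
python3 -m creep '[{"dx":0,"dy":0.001,"dz":0,"rx":0,"ry":0,"rz":0,"gripper":0},{"dx":0,"dy":0.002,"dz":0,"rx":0,"ry":0,"rz":0,"gripper":0},{"dx":0,"dy":0.002,"dz":0,"rx":0,"ry":0,"rz":0,"gripper":0}]'
```

```text
time: 51.4
tool_pos: [0.6364, -0.2823, 0.02]
tool_rot: [-1.57, 0.001, 1.778]
contact_force: [1.2, -1.0, 5.1]
opening: 0.0005
time: 51.78
tool_pos: [0.6365, -0.2823, 0.0188]
tool_rot: [-1.57, 0.001, 1.778]
contact_force: [0.3, 0.4, 9.8]
opening: 0.0005
```

```bash
python3 -m creep '[{"dx":0,"dy":0.001,"dz":0,"rx":0,"ry":0,"rz":0,"gripper":0},{"dx":0,"dy":0.002,"dz":0,"rx":0,"ry":0,"rz":0,"gripper":0},{"dx":0,"dy":0.002,"dz":0,"rx":0,"ry":0,"rz":0,"gripper":0},{"dx":0,"dy":0.002,"dz":0,"rx":0,"ry":0,"rz":0,"gripper":0}]'
python3 snap.py side s41
python3 -m creep '[{"dx":0,"dy":-0.01,"dz":0,"rx":0,"ry":0,"rz":0,"gripper":0},{"dx":0,"dy":-0.03,"dz":0,"rx":0,"ry":0,"rz":0,"gripper":0},{"dx":0,"dy":-0.09,"dz":0,"rx":0,"ry":0,"rz":0,"gripper":0},{"dx":0,"dy":-0.15,"dz":0,"rx":0,"ry":0,"rz":0,"gripper":0.4},{"dx":0,"dy":-0.2,"dz":0,"rx":0,"ry":0,"rz":0,"gripper":0.8},{"dx":0,"dy":-0.2,"dz":-0.03,"rx":0,"ry":0,"rz":0,"gripper":0.8},{"dx":0,"dy":-0.2,"dz":-0.04,"rx":0,"ry":0,"rz":0,"gripper":0.8},{"dx":0,"dy":-0.2,"dz":-0.04,"rx":0,"ry":0,"rz":0,"gripper":0.8},{"dx":0,"dy":-0.2,"dz":-0.04,"rx":0,"ry":0,"rz":0,"gripper":0.8}]'
python3 snap.py wrist w41; python3 mag.py w41|grep -v 0:
```

```text
time: 52.28
tool_pos: [0.6365, -0.2823, 0.0186]
tool_rot: [-1.57, 0.001, 1.778]
contact_force: [-2.8, 1.7, 18.5]
opening: 0.0006
52.275 [ 0.6364971  -0.28232451  0.01857447] [-1.57039567e+00  1.49344584e-03  1.77815707e+00] 0.000601637385657755
time: 53.45
tool_pos: [0.6748, -0.2737, 0.2153]
tool_rot: [-1.567, -0.001, 1.778]
contact_force: [-0.0, -0.3, -0.5]
opening: 0.0558
53.45 [ 0.67478567 -0.27371986  0.21526091] [-1.56745159e+00 -9.74517876e-04  1.77783692e+00] 0.055808704754961726
rect ((500.2804260253906, -122.97736358642578), (110.5523452758789, 65.179443359375), 11.736369132995605) ztop 0.0267
centre [ 0.5003 -0.123 ] ex yaw 0.2048
top-surface hist (low = slot):
-0.051 low pts x [-0.0609 -0.0397] y [-0.03   -0.0172] z 0.0079
-0.017 low pts x [-0.0279 -0.0061] y [-0.0299 -0.0288] z 0.0087
0.017 low pts x [0.0063 0.028 ] y [-0.03   -0.0287] z 0.0078
0.051 low pts x [0.0465 0.0624] y [-0.0299  0.0283] z -0.0006
plunger head ((637.0343017578125, -282.34814453125), 12.838847160339355) 0.04592520846914269
flange ((696.8619384765625, -320.8907470703125), 104.43750762939453) 0.010935193522324943
```

View pics/w41.png

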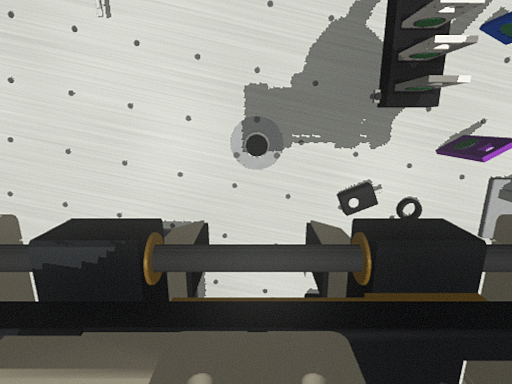

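```bash
python3 snap.py scene s42
python3 - <<'E'
from h import *
z=np.load('pics/s42.npz'); W=cloud('scene',z['d']).reshape(-1,3)
W=W[np.isfinite(W[:,0])]
C=W[(W[:,2]>.038)&(W[:,2]<.052)&(W[:,0]>.35)&(W[:,0]<.6)&(W[:,1]<-.22)&(W[:,1]>-.5)]; print(np.median(C,0),len(C))
s=status.observe(); print(tool(np.array([0.52,-0.34,0.2])-s['tool_pos']).round(4))
E
```

```text
53.5 [ 0.67480562 -0.27387838  0.21549762] [-1.56784118e+00 -6.60561468e-04  1.77762890e+00] 0.059635464624890264
[ 0.46816082 -0.34485339  0.04380665] 32
[-0.0328  0.0161  0.1651]
```

View pics/s42.png

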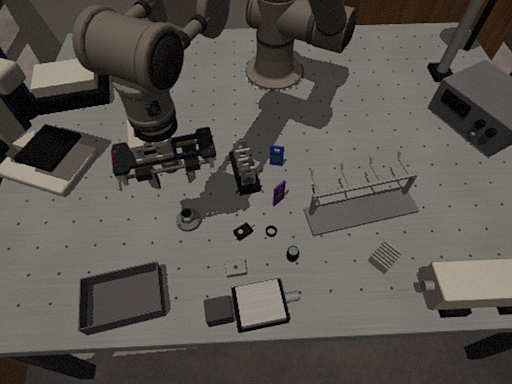

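```bash
python3 -m creep '[{"dx":-0.01,"dy":0,"dz":0.05,"rx":0,"ry":0,"rz":0,"gripper":0.75},{"dx":-0.02,"dy":0,"dz":0.1,"rx":0,"ry":0,"rz":0,"gripper":0.75},{"dx":-0.033,"dy":0,"dz":0.15,"rx":0,"ry":0,"rz":0,"gripper":0.75},{"dx":-0.033,"dy":0,"dz":0.165,"rx":-0.002,"ry":0,"rz":0,"gripper":0.75},{"dx":-0.033,"dy":0,"dz":0.165,"rx":-0.002,"ry":0,"rz":0,"gripper":0.75},{"dx":-0.033,"dy":0,"dz":0.165,"rx":-0.002,"ry":0,"rz":0,"gripper":0.75}]'
python3 snap.py wrist w42; python3 mag.py w42|grep -v 0:
```

```text
time: 54.3
tool_pos: [0.5219, -0.3394, 0.216]
tool_rot: [-1.572, 0.0, 1.779]
contact_force: [0.6, 0.1, -0.1]
opening: 0.0692
54.3 [ 0.5219309  -0.33942745  0.21601309] [-1.57156979e+00  3.67949894e-05  1.77890226e+00] 0.06920887777830645
rect ((472.4102783203125, -128.9569091796875), (123.22915649414062, 65.72321319580078), 11.756632804870605) ztop 0.0268
centre [ 0.4724 -0.129 ] ex yaw 0.2052
top-surface hist (low = slot):
-0.051 low pts x [-0.0629 -0.0406] y [-0.0299  0.0275] z 0.007
-0.017 low pts x [-0.0272 -0.0066] y [-0.0299  0.0229] z 0.0098
0.017 low pts x [0.0063 0.0277] y [-0.0299 -0.0287] z 0.0084
0.051 low pts x [0.0404 0.0614] y [-0.0299 -0.0287] z 0.0082
cap top ((445.29498291015625, -348.9372863769531), 25.514780044555664) 0.04292098407088568
```

View pics/w42.png

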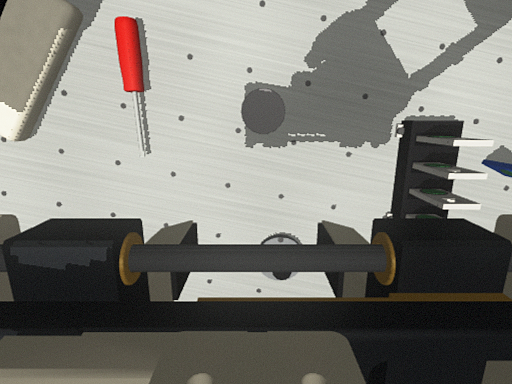

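```bash
python3 -m creep '[{"dx":0.0032,"dy":0,"dz":0.045,"rx":0,"ry":0,"rz":0,"gripper":0.75},{"dx":0.0064,"dy":0.04,"dz":0.0769,"rx":0,"ry":0,"rz":0,"gripper":0.75},{"dx":0.0064,"dy":0.1,"dz":0.0769,"rx":0,"ry":0,"rz":0,"gripper":0.75},{"dx":0.0064,"dy":0.135,"dz":0.0769,"rx":0,"ry":0,"rz":0,"gripper":0.75},{"dx":0.0064,"dy":0.135,"dz":0.0769,"rx":0,"ry":0,"rz":0,"gripper":0.75},{"dx":0.0064,"dy":0.135,"dz":0.0769,"rx":0,"ry":0,"rz":0,"gripper":0.75}]' 20
python3 snap.py wrist w43; python3 mag.py w43|grep cap
```

```text
time: 55.1
tool_pos: [0.4457, -0.35, 0.0823]
tool_rot: [-1.572, 0.002, 1.779]
contact_force: [-0.2, 0.1, 0.2]
opening: 0.0691
55.1 [ 0.44572021 -0.35000215  0.08227523] [-1.57216028  0.00186111  1.77907465] 0.06907018016899721
cap top ((445.00531005859375, -348.467041015625), 25.33953857421875) 0.042988178606969435
```

View pics/w43.png

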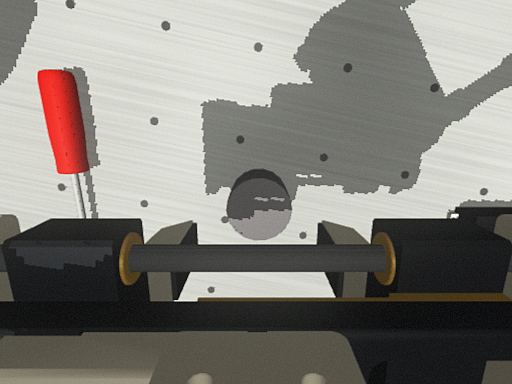

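```bash
python3 -m creep '[{"dx":0.001,"dy":0.03,"dz":0.0002,"rx":0,"ry":0,"rz":0,"gripper":0.75},{"dx":0.001,"dy":0.06,"dz":0.0002,"rx":0,"ry":0,"rz":0,"gripper":0.75},{"dx":0.001,"dy":0.075,"dz":0.0002,"rx":0,"ry":0,"rz":0,"gripper":0.75},{"dx":0.001,"dy":0.075,"dz":0.0002,"rx":0,"ry":0,"rz":0,"gripper":0.75},{"dx":0.001,"dy":0.075,"dz":0.0002,"rx":0,"ry":0,"rz":0,"gripper":0.75}]' 20
python3 -m creep '[{"dx":0,"dy":0,"dz":0,"rx":0,"ry":0,"rz":0,"gripper":0.62},{"dx":0,"dy":0,"dz":0,"rx":0,"ry":0,"rz":0,"gripper":0.5},{"dx":0,"dy":0,"dz":0,"rx":0,"ry":0,"rz":0,"gripper":0.5},{"dx":0,"dy":0,"dz":0,"rx":0,"ry":0,"rz":0,"gripper":0.5}]' 20
python3 snap.py wrist w44
```

```text
time: 55.78
tool_pos: [0.4447, -0.3494, 0.0073]
tool_rot: [-1.572, 0.002, 1.778]
contact_force: [-0.6, 0.6, -0.3]
opening: 0.0693
time: 56.28
tool_pos: [0.4442, -0.3489, 0.0065]
tool_rot: [-1.571, 0.001, 1.778]
contact_force: [-0.5, 0.3, 5.4]
opening: 0.051
56.275 [ 0.44416693 -0.34891315  0.00654806] [-1.57141878e+00  8.72346585e-04  1.77804622e+00] 0.05096025137318256
```

View pics/w44.png

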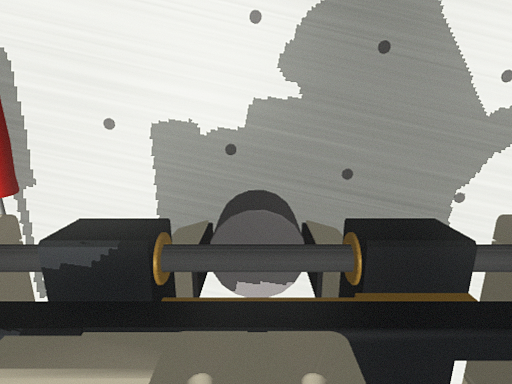

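```bash
python3 -m creep '[{"dx":0,"dy":-0.03,"dz":0,"rx":0,"ry":0,"rz":0,"gripper":0.5},{"dx":0,"dy":-0.09,"dz":0,"rx":0,"ry":0,"rz":0,"gripper":0.5},{"dx":0,"dy":-0.14,"dz":0,"rx":0,"ry":0,"rz":0,"gripper":0.5},{"dx":0,"dy":-0.14,"dz":0,"rx":0,"ry":0,"rz":0,"gripper":0.5},{"dx":0,"dy":-0.14,"dz":0,"rx":0,"ry":0,"rz":0,"gripper":0.5}]' 25
python3 snap.py wrist w45
python3 - <<'E'
from h import *
z=np.load('pics/w45.npz'); c=gc('wrist'); d=z['d']; m=c['mount']
v,u=np.mgrid[0:384,0:512]; P=np.stack([(u-c['cx'])/c['fx']*d,(v-c['cy'])/c['fy']*d,d],-1)@m[:3,:3].T+m[:3,3]
q=P[180:300].reshape(-1,3); t=q[(abs(q[:,0])<.03)&(abs(q[:,2])<.03)&(q[:,1]<-.03)&(q[:,1]>-.045)]
print(len(t),t.min(0),t.max(0),np.median(t,0))
w=q[(abs(q[:,0])<.03)&(abs(q[:,2])<.035)&(q[:,1]>-.03)&(q[:,1]<.02)&(q[:,2]>0.01)]; 
w=w[abs(w[:,0])<.02]
A=np.c_[2*w[:,0],2*w[:,2],np.ones(len(w))]; s=np.linalg.lstsq(A,w[:,0]**2+w[:,2]**2,rcond=None)[0]; print('wall circle centre x,z',s[:2].round(4),'r',np.sqrt(s[2]+s[0]**2+s[1]**2).round(4),len(w))
st=status.observe(); print(tool(np.array([0.636,-0.2824,0.13])-st['tool_pos']).round(4))
E
```

```text
time: 56.95
tool_pos: [0.4433, -0.348, 0.1449]
tool_rot: [-1.57, -0.002, 1.778]
contact_force: [-0.3, 0.0, -2.0]
opening: 0.0505
56.95 [ 0.44329114 -0.34797619  0.1448698 ] [-1.56985036e+00 -1.77657751e-03  1.77794175e+00] 0.05052194639308286
4700 [-0.02988181 -0.04495798 -0.02611314] [ 0.02998766 -0.03000977  0.02404845] [ 8.72567759e-05 -3.63635841e-02  9.05574585e-03]
wall circle centre x,z [ 0.0003 -0.0014] r 0.0252 1014
[ 0.0242  0.0139 -0.2023]
```

View pics/w45.png

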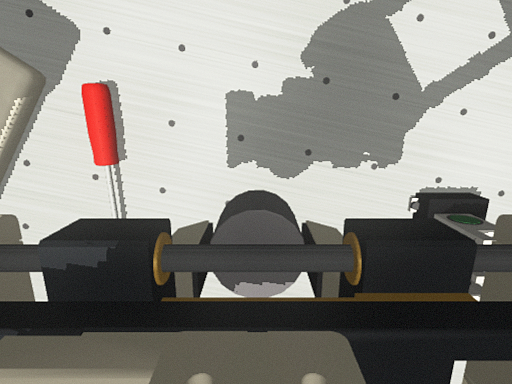

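```bash
python3 -m creep '[{"dx":0.007,"dy":0,"dz":-0.06,"rx":0,"ry":0,"rz":0,"gripper":0.5},{"dx":0.014,"dy":0,"dz":-0.12,"rx":0,"ry":0,"rz":0,"gripper":0.5},{"dx":0.021,"dy":0,"dz":-0.18,"rx":0,"ry":0,"rz":0,"gripper":0.5},{"dx":0.0242,"dy":0.01,"dz":-0.202,"rx":0,"ry":0,"rz":0,"gripper":0.5},{"dx":0.0242,"dy":0.06,"dz":-0.202,"rx":0,"ry":0,"rz":0,"gripper":0.5},{"dx":0.0242,"dy":0.07,"dz":-0.202,"rx":0,"ry":0,"rz":0,"gripper":0.5},{"dx":0.0242,"dy":0.07,"dz":-0.202,"rx":0,"ry":0,"rz":0,"gripper":0.5},{"dx":0.0242,"dy":0.07,"dz":-0.202,"rx":0,"ry":0,"rz":0,"gripper":0.5}]' 25
python3 snap.py wrist w46
```

```text
time: 58.0
tool_pos: [0.6372, -0.2842, 0.0778]
tool_rot: [-1.573, 0.002, 1.777]
contact_force: [0.9, -0.0, -0.6]
opening: 0.0508
58.0 [ 0.63724475 -0.28424626  0.07784995] [-1.57294334  0.00186758  1.77741716] 0.05077672467305279
```

View pics/w46.png

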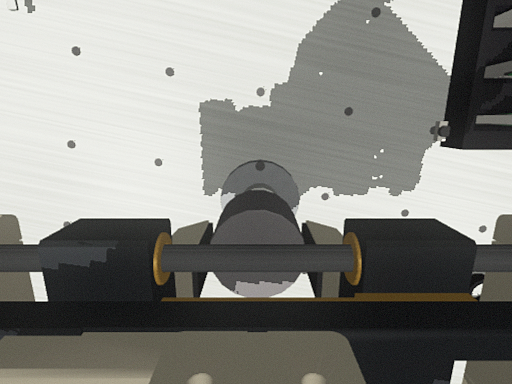

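```bash
python3 -m creep '[{"dx":0.0015,"dy":0.01,"dz":0.0008,"rx":0.001,"ry":0,"rz":0,"gripper":0.5},{"dx":0.0015,"dy":0.02,"dz":0.0008,"rx":0.001,"ry":0,"rz":0,"gripper":0.5},{"dx":0.0015,"dy":0.02,"dz":0.0008,"rx":0.001,"ry":0,"rz":0,"gripper":0.5},{"dx":0.0015,"dy":0.032,"dz":0.0008,"rx":0.001,"ry":0,"rz":0,"gripper":0.5},{"dx":0.0015,"dy":0.045,"dz":0.0008,"rx":0.001,"ry":0,"rz":0,"gripper":0.5},{"dx":0.0015,"dy":0.045,"dz":0.0008,"rx":0.001,"ry":0,"rz":0,"gripper":0.5}]' 25
python3 snap.py wrist w47
```

```text
time: 58.8
tool_pos: [0.6344, -0.2815, 0.0289]
tool_rot: [-1.567, -0.002, 1.778]
contact_force: [-0.1, -0.5, -1.2]
opening: 0.0506
58.8 [ 0.63444228 -0.28147025  0.0289147 ] [-1.5672578  -0.00239625  1.77798823] 0.050607739742595824
```

View pics/w47.png

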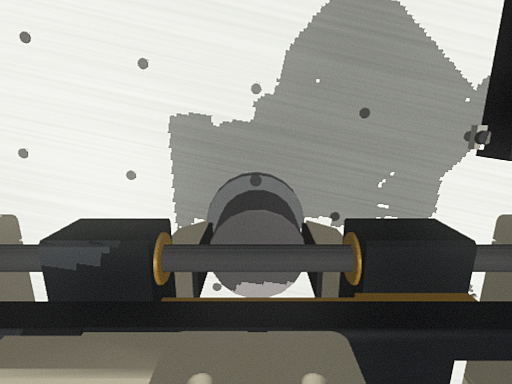

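```bash
python3 -m creep '[{"dx":-0.0007,"dy":0.004,"dz":-0.0006,"rx":0,"ry":0,"rz":0,"gripper":0.5},{"dx":-0.0007,"dy":0.008,"dz":-0.0006,"rx":0,"ry":0,"rz":0,"gripper":0.5},{"dx":-0.0007,"dy":0.01,"dz":-0.0006,"rx":0,"ry":0,"rz":0,"gripper":0.5},{"dx":-0.0007,"dy":0.01,"dz":-0.0006,"rx":0,"ry":0,"rz":0,"gripper":0.5}]' 25
python3 -m creep '[{"dx":0,"dy":0.001,"dz":0,"rx":0,"ry":0,"rz":0,"gripper":0.5},{"dx":0,"dy":0.0015,"dz":0,"rx":0,"ry":0,"rz":0,"gripper":0.5},{"dx":0,"dy":0.0015,"dz":0,"rx":0,"ry":0,"rz":0,"gripper":0.5}]' 25
```

```text
time: 59.35
tool_pos: [0.6361, -0.2826, 0.0208]
tool_rot: [-1.57, -0.0, 1.778]
contact_force: [0.2, -0.5, -0.8]
opening: 0.0505
time: 59.72
tool_pos: [0.6362, -0.2826, 0.0195]
tool_rot: [-1.57, -0.0, 1.778]
contact_force: [-0.0, 0.0, -1.0]
opening: 0.0508
```

```bash
python3 -m creep '[{"dx":0,"dy":0.001,"dz":0,"rx":0,"ry":0,"rz":0,"gripper":0.5},{"dx":0,"dy":0.0015,"dz":0,"rx":0,"ry":0,"rz":0,"gripper":0.5},{"dx":0,"dy":0.0015,"dz":0,"rx":0,"ry":0,"rz":0,"gripper":0.5}]' 25
```

```text
time: 60.1
tool_pos: [0.6363, -0.2827, 0.0186]
tool_rot: [-1.57, 0.0, 1.778]
contact_force: [-2.3, 1.0, 4.4]
opening: 0.0507
```

```bash
python3 -m creep '[{"dx":0,"dy":-0.0005,"dz":0,"rx":0,"ry":0,"rz":0,"gripper":0.6},{"dx":0,"dy":-0.0005,"dz":0,"rx":0,"ry":0,"rz":0,"gripper":0.72},{"dx":0,"dy":-0.0005,"dz":0,"rx":0,"ry":0,"rz":0,"gripper":0.75},{"dx":0,"dy":-0.02,"dz":0,"rx":0,"ry":0,"rz":0,"gripper":0.75},{"dx":0,"dy":-0.07,"dz":0,"rx":0,"ry":0,"rz":0,"gripper":0.75},{"dx":0,"dy":-0.13,"dz":0,"rx":0,"ry":0,"rz":0,"gripper":0.75},{"dx":0,"dy":-0.19,"dz":0,"rx":0,"ry":0,"rz":0,"gripper":0.75},{"dx":0.04,"dy":-0.23,"dz":-0.02,"rx":0,"ry":0,"rz":0,"gripper":0.75},{"dx":0.06,"dy":-0.23,"dz":-0.02,"rx":0,"ry":0,"rz":0,"gripper":0.75},{"dx":0.06,"dy":-0.23,"dz":-0.02,"rx":0,"ry":0,"rz":0,"gripper":0.75}]' 25
python3 snap.py wrist w48; python3 snap.py side s48; python3 snap.py scene s49
python3 - <<'E'
import cv2
from h import *
a=cv2.imread('pics/s48.png')[130:310,150:330]; cv2.imwrite('pics/s48c.png',cv2.resize(a,None,fx=3.3,fy=3.3,interpolation=cv2.INTER_CUBIC))
z=np.load('pics/w48.npz'); st=dict(tool_pos=z['pos'],tool_rot=z['rot'])
for n in ('w48','s48'):
    W=cloud('wrist',z['d'],st)[:232] if n=='w48' else cloud('side',np.load('pics/s48.npz')['d'])
    W=W.reshape(-1,3); W=W[np.isfinite(W[:,0])]
    q=W[(np.hypot(W[:,0]-.637,W[:,1]+.282)<.05)&(W[:,2]>.045)&(W[:,2]<.07)]
    if len(q)>20: print(n,'cap top',cv2.minEnclosingCircle((q[:,:2]*1000).astype(np.float32)),np.percentile(q[:,2],[5,50,95]).round(4))
    c=np.array([.4832,-.1248]); ex=np.array([.9791,.2032]); ey=np.array([-.2032,.9791])
    L=np.c_[(W[:,:2]-c)@ex,(W[:,:2]-c)@ey,W[:,2]]
    for s in (-.051,-.017,.017,.051):
        q=L[(abs(L[:,0]-s)<.012)&(abs(L[:,1])<.028)&(L[:,2]>.06)&(L[:,2]<.12)]
        if len(q)>10: print(n,s,'top z',np.percentile(q[:,2],98).round(4))
E
```

```text
time: 61.35
tool_pos: [0.6438, -0.2184, 0.2502]
tool_rot: [-1.572, 0.001, 1.78]
contact_force: [1.2, -0.5, -0.6]
opening: 0.069
61.35 [ 0.64384128 -0.21841663  0.25015367] [-1.57177625e+00  1.38430486e-03  1.78012958e+00] 0.06901830064760894
61.4 [ 0.64357342 -0.21957319  0.24902632] [-1.57046299e+00  8.62763187e-04  1.77887582e+00] 0.06893423667787002
61.45 [ 0.64340566 -0.22025128  0.24822534] [-1.56956956e+00  3.15751652e-04  1.77794445e+00] 0.06866116094143672
w48 cap top ((637.483642578125, -282.3322448730469), 25.417667388916016) [0.0535 0.055  0.0563]
w48 -0.051 top z 0.0857
w48 -0.017 top z 0.0921
w48 0.017 top z 0.0922
w48 0.051 top z 0.0922
s48 cap top ((638.9718627929688, -284.6316833496094), 26.421972274780273) [0.0486 0.0553 0.0585]
s48 -0.051 top z 0.094
s48 -0.017 top z 0.0959
s48 0.017 top z 0.0937
s48 0.051 top z 0.0938
```

View pics/w48.png

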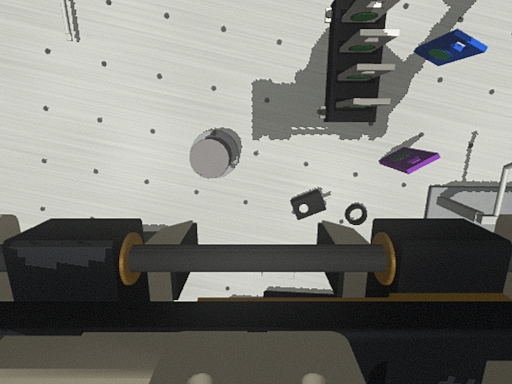

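View pics/s48c.png

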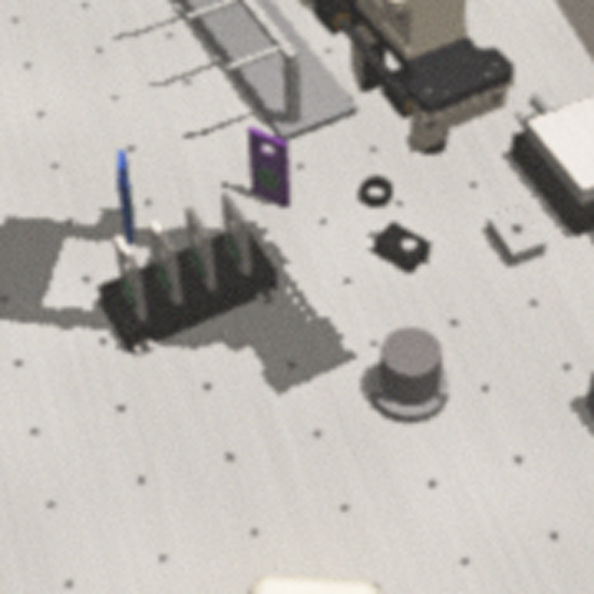

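View pics/s49.png

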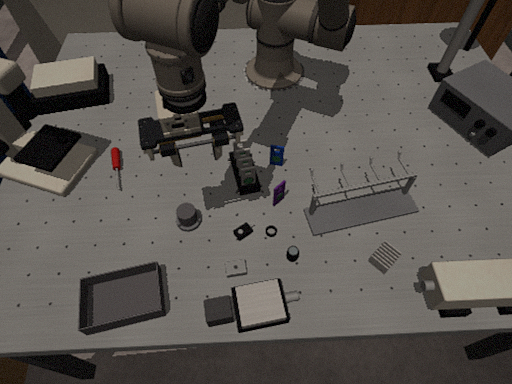

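```bash
python3 -m creep '[{"dx":0,"dy":0,"dz":0,"rx":0,"ry":0,"rz":0,"gripper":0.75},{"dx":0,"dy":0,"dz":0,"rx":0,"ry":0,"rz":0,"gripper":0.75}]'
python3 - <<'E'
from cell import robot
print(robot.hand_in())
E
```

```text
time: 61.75
tool_pos: [0.6435, -0.2205, 0.2474]
tool_rot: [-1.569, -0.001, 1.777]
contact_force: [-0.6, -0.1, -0.3]
opening: 0.069
the job is handed in; nothing more can be done
None
```

I handed the job in at about 62 s. All four holders are off their hooks and seated in the magazine. The plunger was pressed to its stop and let up, and the dust cap is on the flange.

**Last checks**
- **Holders:** each was pushed onto its slot floor at the expected height. After the last one, all four tops measured within 0.3 mm of each other, at about 92 mm.
- **Plunger:** it stopped moving with the wrist force at 18.5 N. Afterwards the head was back at the height measured before pressing.
- **Cap:** the top measured about 55 mm by the wrist camera, which reads roughly 1 mm low (expected 56 mm). It was centred on the plunger.
- **Bystanders and decoys:** the ones in view looked unmoved in the last pictures.

**What disagreed**
- **Fingertips:** both cameras put the tips about 17–20 mm behind the reported TCP, not 17 mm ahead of it. My first grip therefore closed on air above a holder without touching it. I reached about 37 mm deeper for every grip after that.
- **Cameras:** the side camera read the holder tops 1–4 mm higher than the wrist camera. In the last wrist picture the nearest holder (magazine x = -51) was cut off at the image edge and read low (86 mm). I relied on the earlier full view and the floor contact for that one.

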